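# Load and clamp the notebook press

## Robot

A 6-joint arm with a two-finger parallel gripper is mounted at the origin on the work surface. World frame = base frame: x ahead of the robot, y to its left, z up, the work surface at z = 0. Lengths are in m, angles in rad, forces in N, time in s.
With the tool pointing down it reaches from about 0.275 to 0.825 m from the base axis. Payload 5.2 kg.
Tool frame: the origin (TCP) lies between the finger pads; the fingertips stand r.tips_ahead ahead of it and the grasp point (between the pads) lies 3 mm ahead of it (r.tips_ahead is the distance from the TCP to the fingertips, in m); x points along the fingers, z is the direction in which the jaws open and shut, and the axes are right-handed (so a half turn about x gives the same grasp; the last joint's range is limited). The gripper opens to 93 mm and grips with 3 to 60 N. Pads are 15 mm wide; open, the fingers measure 128 mm over their backs; the gripper's body (75 mm by 188 mm) begins 65 mm behind the grasp point.
Start: joints at [1.052, 0.259, 1.535, -0, 1.348, -0.203], TCP at [0.171, 0.523, 0.241] pointing down, gripper open.
Joint ranges: [-3.14, 3.14], [-0.91, 2.08], [0.19, 2.58], [-1.22, 4.36], [0.22, 2.71], [-3.12, 3.12]. Speed limits (rad/s): [2.57, 2.57, 3.14, 3.14, 3.14, 3.14].

## Interface

Orientations are given as a unit quaternion [w, x, y, z].
In Python, from rig import r gives the robot as it stands.
- The arm moves only by the tool apply_moves, never from a script. Its argument "commands" is a list of rows, each an object with "turn": the turn, a rotation vector about the tool's x, y, z each as a share of 180 degrees, from -1 to 1, a list of three; "xyz": the shift along the tool's x, y, z each as a share of 0.25 m, from -1 to 1, a list of three; "jaw": the closure in counts, from 0 (fully open) to 255 (shut). A call has 1 to 8 rows; each row is the pose to reach, as a shift and turn from the pose commanded when the call began, along the tool's axes at that moment, turning the shorter way round; what a row does not reach only later rows make up. A row lasts 1/12 s, in which the tool goes at most 41.7 mm and 7.16 degrees, less where a joint would pass 70% of its speed; a pose out of reach is approached as far as the arm can. A call with a number of a shift or a turn outside -1 to 1 is refused whole. A call with a gripper value outside its range is refused whole. The fingers move at their own pace and stop on an object; "force" is the grip in N (left out, the last holds). Time passes only in rows, so rows that repeat a pose let the fingers close. It gives the time, the measured TCP pose, the force and the opening at its end, in the units of the state.
- r.get_obs(): the state, without advancing time (a new reading comes with each control period).
- r.capture(name): name is "scene" or "top"; returns (picture, depth): 480x640x3 uint8, red, green, blue; 480x640 float32, m along the optical axis (not along the pixel's ray), 0 where there is no reading.
- r.camera_params(name): a dict with "intrinsics" (3x3 intrinsics, pixels), "extrinsics" (4x4, takes a point from camera to world coordinates). Camera axes: x right, y down, z forward; pixel columns grow to the right and rows downward; lengths in m; the calibration is good to about 2 mm. A picture is of the moment at which its call begins. camera_params takes no time and is no camera call.
- r.close_job(): hands the job in, once; it reports no verdict.
Trained networks look in the newest picture that a camera, given by its name, has taken for a name from the list of things; names that differ only in an ending like _2 or _b are one class to them, and where a whole thing is asked for, a point or a joint stands for the part that bears it (a point fixed in the world has none). Each returns a list of dicts, best first, with "p" (0 to 1); they miss things now and then, are a little off and sometimes report something else, mostly with a low value. They report only what shows in the picture. A call takes as long as a camera call. They do not tell look-alikes from the thing itself.
- r.search_frame(camera, label): "position" ([column, row] in pixels, amid what is visible of it).
The state is a dict: "clock": time; "qpos": joint angles; "joint_velocities": joint speeds; "tau": joint torques, N m; "tool_pos": TCP position; "eef_rot": TCP orientation; "contact_force": force on the tool from outside, world axes, zero at the start; "wrist_torque": the same for the moment, N m; "width": finger opening in m.
Only numpy, scipy, OpenCV 4.12 (cv2) and the standard library are available. Lean on these libraries where they do the work, as an engineer would, in place of code of your own. Each camera call takes 0.05 s, during which the arm holds its last target.

## Task

Press the freshly glued notebooks: with the tray still at the white loading outline, stack every notebook squarely on the tray's blue felt and set the brass plate squarely on top, grip bar upward. Then slide the loaded tray by its handle, without lifting it, until it sits squarely in the yellow outline, and only then turn all three red clamp knobs clockwise to their end stops. Leave the paperweight and the ink jar alone; at the end the pile must still be square and the tray in place.

Things in the scene. Friction and masses are not known exactly. Their poses are not given: they have to be found in the camera images.
- press: fixed green press base board, 216 (x) x 368 (y) x 8 mm thick, lying on the desk. Origin: centre of its underside; z up, its y axis runs from the white load outline to the yellow press outline
- load_mark (a point): centre of the loading position on the board's top (white outline): where the tray's origin is at the start, roughly; axes as the board's
- press_mark (a point): centre of the pressing position on the board's top (yellow outline, among the three clamps), 160 mm along the board's +y from load_mark; the tray's origin belongs here, its axes parallel to the board's. The outlines are the tray's own outline plus 4 mm
- tray: loose aluminium pressing tray, about 0.6 kg, a flat slab without rim, 142 mm (x) by 141 mm (y from -87 to +54), 8 mm thick, on the board. Origin: underside, below the centre of the blue felt rectangle (92 x 58 mm, long side along x) that marks where the pile goes. A black upright handle bar stands on it at y = -74
- tray_grip (a point): point to grip on the tray's handle bar, 42 mm above the tray's top face (50 above its underside). The bar is 40 mm long (tray x), 14 mm thick (tray y), and rises 55 mm above the tray's top; pinch it across its thickness. Axes as the tray's
- plate: brass pressing plate 90 (x) x 56 (y) x 6 mm, about 0.35 kg, on its top a wooden grip bar 50 (x) x 14 (y) mm that reaches from 6 to 34 mm above the underside. Origin: centre of the underside; z up
- notebook_1: red hard-cover pocket notebook, rigid, 90 (x) x 56 (y) x 14 mm thick, about 0.1 kg; lies flat. Origin: centre of its underside. May be absent
- notebook_2: blue hard-cover pocket notebook, rigid, 90 (x) x 56 (y) x 14 mm thick, about 0.1 kg; lies flat. Origin: centre of its underside. May be absent
- notebook_3: yellow hard-cover pocket notebook, rigid, 90 (x) x 56 (y) x 14 mm thick, about 0.1 kg; lies flat. Origin: centre of its underside. May be absent
- notebook_4: orange hard-cover pocket notebook, rigid, 90 (x) x 56 (y) x 14 mm thick, about 0.1 kg; lies flat. Origin: centre of its underside. May be absent
- clamp_far (a joint): angle of the captive clamp knob on the board's +x side of the press mark (its axis 91 mm from the mark): 0 to 2.6 rad, grows clockwise seen from above; starts at 0 to 0.5 with its steel tongue pointing away from the tray, at the 2.6 end stop the tongue points squarely over the tray's edge. Stays where it is left, turning takes about 0.06 N m
- clamp_far_grip (a point): point to grip on that knob, on its axis, 66 mm above the desk. The red grip bar is 42 mm long (this point's x axis, which turns with the knob and is also the way the tongue points), 14 mm thick (point y), 26 mm high (from 14 mm below to 12 above this point). The tongue is far below: it reaches 36 mm from the axis, 3 to 9 mm above the tray's top
- clamp_end (a joint): angle of the captive clamp knob at the board's +y end (its axis 74 mm beyond the press mark): 0 to 2.6 rad, grows clockwise seen from above; starts at 0 to 0.5 with its steel tongue pointing away from the tray, at the 2.6 end stop the tongue points squarely over the tray's edge. Stays where it is left, turning takes about 0.06 N m
- clamp_end_grip (a point): point to grip on that knob, on its axis, 66 mm above the desk. The red grip bar is 42 mm long (this point's x axis, which turns with the knob and is also the way the tongue points), 14 mm thick (point y), 26 mm high (from 14 mm below to 12 above this point). The tongue is far below: it reaches 36 mm from the axis, 3 to 9 mm above the tray's top
- clamp_near (a joint): angle of the captive clamp knob on the board's -x side of the press mark (its axis 91 mm from the mark): 0 to 2.6 rad, grows clockwise seen from above; starts at 0 to 0.5 with its steel tongue pointing away from the tray, at the 2.6 end stop the tongue points squarely over the tray's edge. Stays where it is left, turning takes about 0.06 N m
- clamp_near_grip (a point): point to grip on that knob, on its axis, 66 mm above the desk. The red grip bar is 42 mm long (this point's x axis, which turns with the knob and is also the way the tongue points), 14 mm thick (point y), 26 mm high (from 14 mm below to 12 above this point). The tongue is far below: it reaches 36 mm from the axis, 3 to 9 mm above the tray's top
- paperweight: green glass paperweight, 56 mm across, 35 mm high; a bystander, to be left alone. Origin: centre of its underside
- ink: amber ink jar with a brass lid, 42 mm across, 48 mm high; a bystander, to be left alone. Origin: centre of its underside
Not all that is in view belongs to the job. Of the things shaped like the tray, the aluminium one is meant.

How it is judged:
On the way, in this order (a step that is already met when the one before it is completed fails the run):
1. all notebooks stacked squarely on the tray with the plate on top, the tray still at the loading outline (horizontal distance between each of notebook_1, notebook_2, notebook_3, notebook_4, plate and tray below 0.01 m and angle between the x axis of each of notebook_1, notebook_2, notebook_3, notebook_4, plate and the x axis of tray, either way round below 0.15 rad and angle between the z axis of each of notebook_1, notebook_2, notebook_3, notebook_4 and the z axis of tray, either way round below 0.1 rad and z of each of notebook_1, notebook_2, notebook_3, notebook_4 in the frame of plate below 0.004 m and linear speed of each of notebook_1, notebook_2, notebook_3, notebook_4, plate below 0.03 m/s and angle between plate's own z axis and vertical below 0.1 rad and z of plate in the frame of tray above 0.02 m and horizontal distance between tray and load_mark below 0.04 m), for 0.2 s.
2. the tray has been slid to the pressing outline (horizontal distance between tray and press_mark below 0.01 m and angle between the x axis of tray and the x axis of press, either way round below 0.1 rad and z of tray in the frame of press below 0.011 m), for 0.2 s.
3. all three clamp knobs turned to their end stops (value of joint each of clamp_far, clamp_end, clamp_near above 2.5 rad), for 0.2 s.
At the end, for the whole second after the job is handed in: All notebooks present flat on the tray under the plate (grip up), each and the plate within 10 mm and 0.15 rad of the felt; tray flat on the board within 10 mm and 0.1 rad of the pressing position; all three clamps above 2.5 rad; all at rest (all of step 2 and all of step 3 and horizontal distance between each of notebook_1, notebook_2, notebook_3, notebook_4, plate and tray below 0.01 m and angle between the x axis of each of notebook_1, notebook_2, notebook_3, notebook_4, plate and the x axis of tray, either way round below 0.15 rad and angle between the z axis of each of notebook_1, notebook_2, notebook_3, notebook_4 and the z axis of tray, either way round below 0.1 rad and z of each of notebook_1, notebook_2, notebook_3, notebook_4 in the frame of plate below 0.004 m and linear speed of each of notebook_1, notebook_2, notebook_3, notebook_4, plate below 0.03 m/s and angle between plate's own z axis and vertical below 0.1 rad and z of plate in the frame of tray above 0.02 m); the robot touches nothing.
It fails at once if the tray is lifted off the board or tipped (z of tray in the frame of press above 0.02 m or angle between tray's own z axis and vertical above 0.15 rad).
It fails at once if a clamp is turned in before the tray is at its pressing position (value of joint any of clamp_far, clamp_end, clamp_near above 1.3 rad and horizontal distance between tray and press_mark above 0.03 m).
It fails at once if a bystander is pushed well away or knocked over (distance of any of paperweight, ink from where it was at the start of the episode above 0.06 m or angle between any of paperweight, ink's own z axis and vertical above 0.6 rad).
Of notebook_1, notebook_2, notebook_3, notebook_4 only 2 to 4 are there at a start; the rules pass over those that are not, and their reading is None.
At some moment in a run one of notebook_1, notebook_2, notebook_3, notebook_4 may be knocked a few centimetres aside while the robot is not near it.
Once in a run the grip may slacken for a moment while it holds something.
It also fails if it takes over 210 s, if anything falls off the work surface, if the arm or the gripper's body presses on something with over 40 N, if the wrist force passes 120 N, or if a joint passes its speed limit or range.

## Working session

There is one attempt and no reset: what is moved stays moved. The work goes in short steps, Python scripts to look and compute and a tool call to move; the robot and the scene stay as the last step left them, time stands still between calls to the robot, and variables do not carry over. Pictures are saved under pics/ and viewed, and the job is handed in when it is done.

Besides the shell and the picture viewer there is one more tool, called after "Call:" as a command line: name --argument value ..., lists and objects as JSON in quotes. apply_moves: Moves the arm, as the interface text tells. Shift numbers are shares of 0.25 m and turn numbers shares of 180 degrees, none past 1 either way. Its arguments: {"type":"object","properties":{"commands":{"type":"array","items":{"type":"object","properties":{"turn":{"type":"array","items":{"type":"number"}},"xyz":{"type":"array","items":{"type":"number"}},"jaw":{"type":"number"}}}},"force":{"type":"number"}},"required":["commands"]}

```bash
ls; mkdir -p pics
cat > h.py <<'E'
import numpy as np, cv2
from rig import r
def cap(n,f=None):
    im,d=r.capture(n)
    if f: cv2.imwrite('pics/'+f,im[:,:,::-1])
    return im,d
def world(n,d,pts):
    c=r.camera_params(n);K=np.array(c['intrinsics']);E=np.array(c['extrinsics'])
    out=[]
    for u,v in pts:
        z=d[int(round(v)),int(round(u))]
        p=np.linalg.inv(K)@[u,v,1]*z
        out.append((E@np.r_[p,1])[:3])
    return np.array(out)
def cloud(n,d):
    c=r.camera_params(n);K=np.array(c['intrinsics']);E=np.array(c['extrinsics'])
    v,u=np.mgrid[:480,:640]
    P=np.stack([(u-K[0,2])/K[0,0]*d,(v-K[1,2])/K[1,1]*d,d],-1)
    return P@E[:3,:3].T+E[:3,3]
E
python3 - <<'E'
from h import *
o=r.get_obs();print(o,r.tips_ahead)
for n in('scene','top'):
    im,d=cap(n,n+'0.png');c=r.camera_params(n);print(n,c)
    np.save(n+'_d.npy',d);np.save(n+'_i.npy',im)
E
```

```text
pics
{'clock': 0.0, 'qpos': array([ 1.05219304e+00,  2.59320582e-01,  1.53606910e+00, -1.44095729e-05,
        1.34798480e+00, -2.02786770e-01]), 'joint_velocities': array([ 0.00079166,  0.00175403,  0.00054421,  0.0013301 ,  0.00109601,
       -0.00039318]), 'tau': array([-1.36808627e-03, -4.37320054e+01, -2.83999318e+01,  7.16883852e-02,
        4.13426198e-02, -1.47597116e-04]), 'tool_pos': array([0.17054863, 0.5223637 , 0.23983535]), 'eef_rot': array([ 0.57183276, -0.41541763,  0.57297667,  0.41488942]), 'contact_force': array([0.40401872, 0.75961212, 0.52436805]), 'wrist_torque': array([0.03025119, 0.02470428, 0.02511319]), 'width': 0.09301186605360023} 0.022
scene {'intrinsics': array([[604.53793493,   0.        , 319.80614891],
       [  0.        , 604.53793493, 235.14688221],
       [  0.        ,   0.        ,   1.        ]]), 'extrinsics': array([[-0.77836727,  0.51717852, -0.35590837,  1.02439394],
       [ 0.62776581,  0.63449673, -0.45091461,  0.72294176],
       [-0.00738065, -0.57440428, -0.81853848,  1.39135051],
       [ 0.        ,  0.        ,  0.        ,  1.        ]])}
top {'intrinsics': array([[468.13763305,   0.        , 323.05121912],
       [  0.        , 468.13763305, 240.30848429],
       [  0.        ,   0.        ,   1.        ]]), 'extrinsics': array([[-1.13825407e-01, -9.67403861e-01,  2.26215707e-01,
         2.31030436e-01],
       [-9.93500468e-01,  1.10658530e-01, -2.66741259e-02,
         1.68792372e-02],
       [ 7.71954728e-04, -2.27781605e-01, -9.73711941e-01,
         1.07950804e+00],
       [ 0.00000000e+00,  0.00000000e+00,  0.00000000e+00,
         1.00000000e+00]])}
```

View pics/scene0.png

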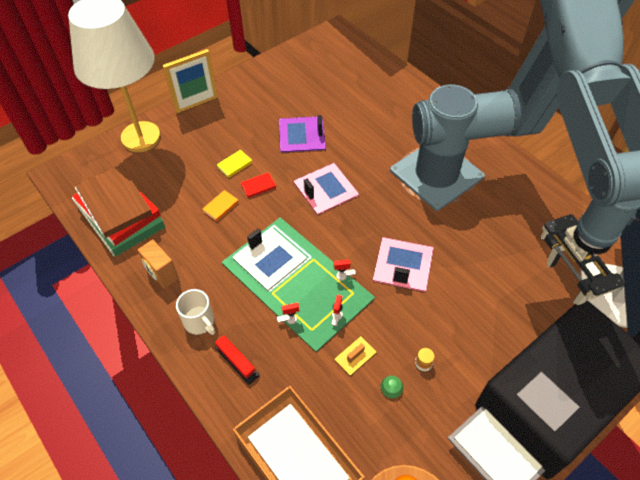

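View pics/top0.png

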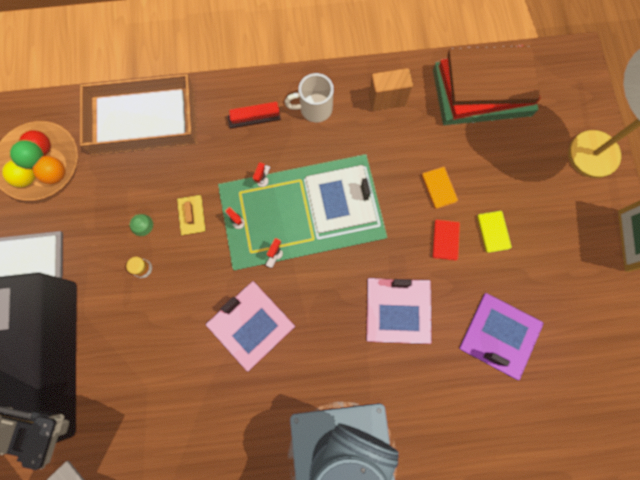

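The scene shows three notebooks: orange (top px 440,187), red (446,240) and yellow (494,231). The brass plate is at (191,214). The aluminium tray is on the board at (343,200), with pink and purple decoys. No blue notebook stands out, so I'll check the felts' heights.

```bash
cat >> h.py <<'E'
def rect(n,im,d,lo,hi,zlo,zhi,box=None,name='',sel=None):
    """HSV range + height band; returns centre, yaw of long side, size in world xy"""
    hsv=cv2.cvtColor(im,cv2.COLOR_RGB2HSV)
    W=cloud(n,d)
    m=cv2.inRange(hsv,np.array(lo),np.array(hi))>0
    m&=(W[...,2]>zlo)&(W[...,2]<zhi)&(d>0)
    if box is not None:
        u0,v0,u1,v1=box; b=np.zeros_like(m); b[v0:v1,u0:u1]=1; m&=b
    k,l,s,_=cv2.connectedComponentsWithStats(m.astype(np.uint8))
    res=[]
    for i in range(1,k):
        if s[i,4]<40: continue
        mm=l==i
        P=W[mm]; zt=np.median(P[:,2])
        # reproject pixel outline onto plane z=zt
        c=r.camera_params(n);K=np.array(c['intrinsics']);E=np.array(c['extrinsics'])
        v,u=np.nonzero(mm)
        ray=np.stack([(u-K[0,2])/K[0,0],(v-K[1,2])/K[1,1],np.ones(len(u))],1)@E[:3,:3].T
        Q=E[:3,3]+ray*((zt-E[2,3])/ray[:,2])[:,None]
        (cx,cy),(w,h),a=cv2.minAreaRect((Q[:,:2]*1000).astype(np.float32))
        a=np.radians(a)
        if h>w: w,h=h,w; a+=np.pi/2
        a=(a+np.pi/2)%np.pi-np.pi/2
        res.append((n,name,s[i,4],np.round([cx/1000,cy/1000,zt],4),'yaw %.3f size %.0f x %.0f'%(a,w,h),'pxc',np.round([u.mean(),v.mean()])))
    return res
E
python3 - <<'E'
from h import *
for n in('top','scene'):
    im=np.load(n+'_i.npy');d=np.load(n+'_d.npy')
    for nm,lo,hi in(('red',(0,150,80),(6,255,255)),('redb',(172,150,80),(180,255,255)),('orange',(12,200,170),(22,255,255)),('yellow',(23,150,100),(35,255,255)),('blue',(100,80,50),(125,255,255)),('green',(55,80,60),(85,255,255)),('white',(0,0,170),(180,40,255))):
        for q in rect(n,im,d,lo,hi,-0.02,0.09,None,nm): print(*q)
E
```

```text
top red 915 [ 0.8152 -0.4446  0.0631] yaw -1.482 size 196 x 161 pxc [470.  99.]
top red 729 [0.81   0.1196 0.0401] yaw -1.499 size 124 x 40 pxc [254. 112.]
top red 313 [0.7799 0.6215 0.0726] yaw 0.888 size 76 x 36 pxc [ 38. 139.]
top red 143 [0.6397 0.1157 0.0773] yaw -0.526 size 44 x 21 pxc [259. 172.]
top red 119 [0.5418 0.1812 0.0774] yaw 0.675 size 41 x 17 pxc [234. 216.]
top red 973 [ 0.4479 -0.2974  0.0138] yaw -0.218 size 93 x 60 pxc [446. 240.]
top red 128 [0.4592 0.0984 0.0777] yaw -0.551 size 42 x 17 pxc [273. 248.]
top orange 628 [0.7016 0.5949 0.0727] yaw 0.785 size 68 x 61 pxc [ 48. 169.]
top orange 885 [ 0.5774 -0.3054  0.0139] yaw 0.202 size 94 x 58 pxc [440. 187.]
top yellow 122 [ 0.6583 -0.6779  0.0152] yaw -0.084 size 35 x 26 pxc [584. 140.]
top yellow 671 [ 0.5939 -0.6869  0.0149] yaw 1.563 size 89 x 63 pxc [594. 164.]
top yellow 569 [0.6982 0.6657 0.0737] yaw 1.035 size 77 x 52 pxc [ 17. 174.]
top yellow 90 [0.6072 0.0427 0.0088] yaw 0.832 size 129 x 64 pxc [292. 190.]
top yellow 160 [0.5486 0.1398 0.009 ] yaw 0.083 size 154 x 59 pxc [249. 220.]
top yellow 511 [0.
[... 4767 characters left out ...]
3  0.1624 0.0065] yaw 0.626 size 137 x 111 pxc [389. 259.]
scene white 405 [0.2895 0.2203 0.0068] yaw 0.646 size 103 x 46 pxc [420. 275.]
scene white 96 [-0.0757  0.5076  0.0067] yaw 1.256 size 37 x 22 pxc [592. 269.]
scene white 57 [-0.1165  0.5401  0.0064] yaw -0.683 size 25 x 22 pxc [612. 268.]
scene white 167 [ 0.8268 -0.0364  0.0856] yaw 0.998 size 79 x 78 pxc [192. 304.]
scene white 161 [-0.0204  0.6134  0.0064] yaw 1.003 size 84 x 21 pxc [613. 306.]
scene white 67 [0.6615 0.1091 0.0238] yaw -0.571 size 31 x 16 pxc [283. 318.]
scene white 4143 [0.8419 0.4013 0.025 ] yaw 1.571 size 210 x 120 pxc [295. 449.]
scene white 3150 [0.5136 0.6681 0.0473] yaw 1.510 size 178 x 104 pxc [491. 450.]
```

Run:
```python
from h import *
im=np.load('top_i.npy')
cv2.imwrite('pics/topz.png',cv2.resize(im[130:350,170:530],None,fx=2.2,fy=2.2,interpolation=cv2.INTER_CUBIC)[:,:,::-1])
im=np.load('scene_i.npy')
cv2.imwrite('pics/scz.png',cv2.resize(im[110:400,190:450],None,fx=2,fy=2,interpolation=cv2.INTER_CUBIC)[:,:,::-1])
```

```text
(no output)
```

View pics/topz.png

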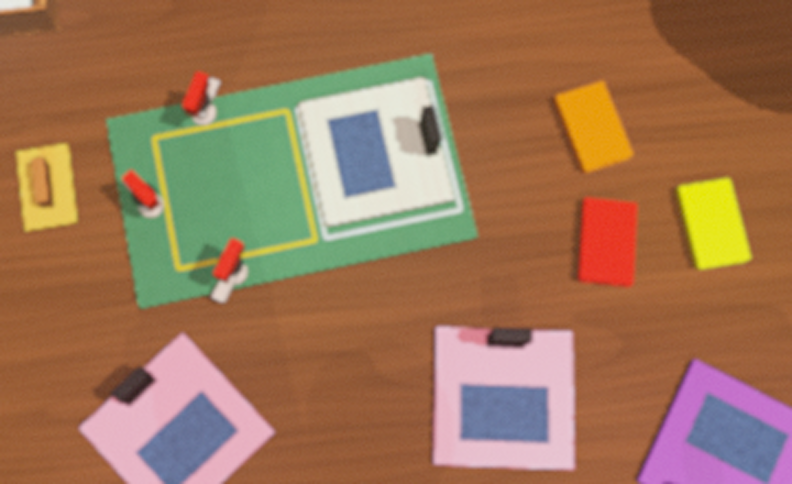

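View pics/scz.png

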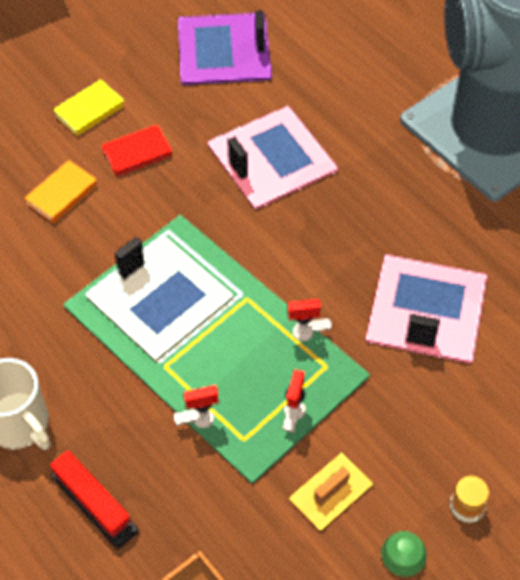

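Only three notebooks are present: red, yellow and orange. The felts are flat, so there is no blue one. Next I'll write a planning helper and refine the measurements.

```bash
cat >> h.py <<'E'
from scipy.spatial.transform import Rotation as R
def Rq(q): return R.from_quat([q[1],q[2],q[3],q[0]])
def down(psi):
    c,s=np.cos(psi),np.sin(psi)
    return R.from_matrix(np.array([[0,-s,c],[0,c,s],[-1,0,0]]))
def plan(x,y,z,psi,obs=None):
    o=obs or r.get_obs();Rc=Rq(o['eef_rot']);p=np.array(o['tool_pos'])
    psis=[psi+k*np.pi for k in(-2,-1,0,1,2)]
    cur=Rc.as_matrix()[:,2];cp=np.arctan2(cur[1],cur[0])
    a0=np.arctan2(p[1],p[0]);a1=np.arctan2(y,x)
    best=None
    for q in psis:
        t=(Rc.inv()*down(q)).as_rotvec()
        q6=o['qpos'][5]+t[0]+(a1-a0)
        print('  psi %.3f turn(rad) %s q6 est %.2f'%(q,np.round(t,3),q6)) if abs(t[0])<3.13 else None
        if best is None or abs(t[0])<abs(best[1][0]): best=(q,t)
    sh=Rc.inv().apply(np.array([x,y,z])-p)
    print('pos',np.round(p,4),'psi %.3f'%cp,'q6 %.2f'%o['qpos'][5],'tilt %.4f'%np.arccos(np.clip(-Rc.as_matrix()[2,0],-1,1)),'F',np.round(o['contact_force'],1),'w %.4f t %.1f'%(o['width'],o['clock']))
    print(' xyz',np.round(sh/0.25,4),'turn',np.round(best[1]/np.pi,4),'dist %.3f'%np.linalg.norm(sh))
E
python3 - <<'E'
from h import *
plan(0.449,-0.296,0.2,1.35)
plan(0.40,0.25,0.24,1.35)
for n in('top','scene'):
    im=np.load(n+'_i.npy');d=np.load(n+'_d.npy')
    hs=cv2.cvtColor(im,cv2.COLOR_RGB2HSV)
    # board outline: points at z 6..11mm within region
    W=cloud(n,d)
    off=0.0 if n=='top' else 0.0015
    m=(W[...,2]+off>0.005)&(W[...,2]<0.03)&(W[...,0]>0.4)&(W[...,0]<0.72)&(W[...,1]>-0.2)&(W[...,1]<0.24)&(d>0)
    k,l,s,_=cv2.connectedComponentsWithStats(m.astype(np.uint8));i=1+np.argmax(s[1:,4])
    v,u=np.nonzero(l==i)
    c=r.camera_params(n);K=np.array(c['intrinsics']);E=np.array(c['extrinsics'])
    ray=np.stack([(u-K[0,2])/K[0,0],(v-K[1,2])/K[1,1],np.ones(len(u))],1)@E[:3,:3].T
    Q=E[:3,3]+ray*((0.008-E[2,3])/ray[:,2])[:,None]
    print(n,cv2.minAreaRect((Q[:,:2]*1000).astype(np.float32)))
E
```

```text
psi -4.933 turn(rad) [-0.095 -0.002 -0.   ] q6 est -2.14
  psi -1.792 turn(rad) [ 3.047e+00 -1.000e-03  2.000e-03] q6 est 1.01
  psi 1.350 turn(rad) [-0.095 -0.002 -0.   ] q6 est -2.14
  psi 4.492 turn(rad) [ 3.047e+00 -1.000e-03  2.000e-03] q6 est 1.01
  psi 7.633 turn(rad) [-0.095 -0.002 -0.   ] q6 est -2.14
pos [0.1706 0.5224 0.2399] psi 1.255 q6 -0.20 tilt 0.0016 F [ 0.7  0.4 -0.5] w 0.0928 t 0.1
 xyz [ 0.1634 -2.0753 -2.7657] turn [-0.0302 -0.0005 -0.0001] dist 0.865
  psi -4.933 turn(rad) [-0.095 -0.002 -0.   ] q6 est -0.99
  psi -1.792 turn(rad) [ 3.047e+00 -1.000e-03  2.000e-03] q6 est 2.15
  psi 1.350 turn(rad) [-0.095 -0.002 -0.   ] q6 est -0.99
  psi 4.492 turn(rad) [ 3.047e+00 -1.000e-03  2.000e-03] q6 est 2.15
  psi 7.633 turn(rad) [-0.095 -0.002 -0.   ] q6 est -0.99
pos [0.1706 0.5224 0.2399] psi 1.255 q6 -0.20 tilt 0.0016 F [ 0.7  0.4 -0.5] w 0.0928 t 0.1
 xyz [ 5.0000e-04 -1.2107e+00 -7.5080e-01] turn [-0.0302 -0.0005 -0.0001] dist 0.356
top ((564.6478271484375, 31.341461181640625), (247.99876403808594, 371.9888916015625), 6.71092414855957)
scene ((553.8300170898438, 33.61627197265625), (253.62840270996094, 376.1124267578125), 5.490135669708252)
```

Call:
apply_moves --commands '[{"xyz": [0,-1,-0.7],"turn": [-0.03,0,0],"jaw": 0},{"xyz": [0,-1,-0.7],"turn": [-0.03,0,0]},{"xyz": [0,-1,-0.7],"turn": [-0.03,0,0]},{"xyz": [0,-1,-0.7],"turn": [-0.03,0,0]},{"xyz": [0,-1,-0.7],"turn": [-0.03,0,0]},{"xyz": [0,-1,-0.7],"turn": [-0.03,0,0]},{"xyz": [0,-1,-0.7],"turn": [-0.03,0,0]},{"xyz": [0,-1,-0.7],"turn": [-0.03,0,0]}]'

```text
$.commands[1]: bad value
```

```bash
python3 -c "
from h import *
plan(0.449,-0.296,0.2,1.35)"
```

```text
psi -4.933 turn(rad) [-0.095 -0.002 -0.   ] q6 est -2.14
  psi -1.792 turn(rad) [ 3.047e+00 -1.000e-03  2.000e-03] q6 est 1.01
  psi 1.350 turn(rad) [-0.095 -0.002 -0.   ] q6 est -2.14
  psi 4.492 turn(rad) [ 3.047e+00 -1.000e-03  2.000e-03] q6 est 1.01
  psi 7.633 turn(rad) [-0.095 -0.002 -0.   ] q6 est -2.14
pos [0.1706 0.5224 0.2399] psi 1.255 q6 -0.20 tilt 0.0016 F [ 0.7  0.4 -0.5] w 0.0928 t 0.1
 xyz [ 0.1634 -2.0753 -2.7657] turn [-0.0302 -0.0005 -0.0001] dist 0.865
```

Call:
apply_moves --commands '[{"xyz": [0,-1,-0.7],"turn": [-0.03,0,0],"jaw": 0},{"xyz": [0,-1,-0.7],"turn": [-0.03,0,0],"jaw": 0},{"xyz": [0,-1,-0.7],"turn": [-0.03,0,0],"jaw": 0},{"xyz": [0,-1,-0.7],"turn": [-0.03,0,0],"jaw": 0},{"xyz": [0,-1,-0.7],"turn": [-0.03,0,0],"jaw": 0},{"xyz": [0,-1,-0.7],"turn": [-0.03,0,0],"jaw": 0},{"xyz": [0,-1,-0.7],"turn": [-0.03,0,0],"jaw": 0},{"xyz": [0,-1,-0.7],"turn": [-0.03,0,0],"jaw": 0}]'

```text
clock: 0.77
tool_pos: [0.3565, 0.275, 0.2405]
eef_rot: [0.553, -0.442, 0.553, 0.44]
contact_force: [0.2, 0.8, 0.6]
width: 0.0931
```

```bash
python3 -c "
from h import *
plan(0.449,-0.296,0.2,1.35)"
```

```text
psi -4.933 turn(rad) [-0.004 -0.002  0.001] q6 est -2.18
  psi 1.350 turn(rad) [-0.004 -0.002  0.001] q6 est -2.18
  psi 7.633 turn(rad) [-0.004 -0.002  0.001] q6 est -2.18
pos [0.3565 0.275  0.2405] psi 1.346 q6 -0.94 tilt 0.0022 F [0.2 0.8 0.6] w 0.0931 t 0.8
 xyz [ 0.1667 -0.8692 -2.1437] turn [-0.0013 -0.0005  0.0004] dist 0.580
```

Call:
apply_moves --commands '[{"xyz": [0,-0.6,-1],"turn": [0,0,0],"jaw": 0},{"xyz": [0,-0.6,-1],"turn": [0,0,0],"jaw": 0},{"xyz": [0,-0.6,-1],"turn": [0,0,0],"jaw": 0},{"xyz": [0,-0.6,-1],"turn": [0,0,0],"jaw": 0},{"xyz": [0,-0.6,-1],"turn": [0,0,0],"jaw": 0},{"xyz": [0,-0.6,-1],"turn": [0,0,0],"jaw": 0},{"xyz": [0,-0.6,-1],"turn": [0,0,0],"jaw": 0},{"xyz": [0,-0.6,-1],"turn": [0,0,0],"jaw": 0}]'

```text
clock: 1.43
tool_pos: [0.4476, -0.0047, 0.2405]
eef_rot: [0.553, -0.441, 0.554, 0.439]
contact_force: [0.7, -0.6, 0.4]
width: 0.0928
```

Call:
apply_moves --commands '[{"xyz": [0.16,-0.27,-1],"turn": [0,0,0],"jaw": 0},{"xyz": [0.16,-0.27,-1],"turn": [0,0,0],"jaw": 0},{"xyz": [0.16,-0.27,-1],"turn": [0,0,0],"jaw": 0},{"xyz": [0.16,-0.27,-1],"turn": [0,0,0],"jaw": 0},{"xyz": [0.16,-0.27,-1],"turn": [0,0,0],"jaw": 0},{"xyz": [0.16,-0.27,-1],"turn": [0,0,0],"jaw": 0},{"xyz": [0.16,-0.27,-1],"turn": [0,0,0],"jaw": 0},{"xyz": [0.16,-0.27,-1],"turn": [0,0,0],"jaw": 0}]'

```text
clock: 2.1
tool_pos: [0.456, -0.2593, 0.1993]
eef_rot: [0.553, -0.44, 0.553, 0.441]
contact_force: [-0.0, 0.8, -0.1]
width: 0.0931
```

```bash
cat >> h.py <<'E'
COL={'red':((0,150,80),(6,255,255)),'orange':((10,180,150),(22,255,255)),'yellow':((24,150,100),(35,255,255))}
def books(n='top',im=None,d=None,names=('red','orange','yellow'),f=None):
    if im is None: im,d=cap(n,f)
    for nm in names:
        for q in rect(n,im,d,*COL[nm],0.004,0.07,None,nm):
            if 0.35<q[3][0]<0.75 and -0.6<q[3][1]<0.35 and q[2]>200: print(*q)
E
python3 -c "
from h import *
plan(0.449,-0.296,0.1,1.35)
books(f='top1.png');books('scene')"
```

```text
psi -4.933 turn(rad) [-0.005  0.    -0.002] q6 est -2.15
  psi 1.350 turn(rad) [-0.005  0.    -0.002] q6 est -2.15
  psi 7.633 turn(rad) [-0.005  0.    -0.002] q6 est -2.15
pos [ 0.456  -0.2593  0.1993] psi 1.345 q6 -2.07 tilt 0.0017 F [-0.   0.8 -0.1] w 0.0931 t 2.1
 xyz [ 0.3973 -0.0063 -0.1493] turn [-0.0015  0.0001 -0.0005] dist 0.106
scene red 483 [ 0.4517 -0.295   0.0122] yaw -0.248 size 93 x 64 pxc [258. 185.]
scene yellow 436 [ 0.4575 -0.4119  0.0116] yaw 0.045 size 91 x 62 pxc [234. 163.]
scene yellow 261 [0.5806 0.2946 0.0063] yaw 0.060 size 87 x 54 pxc [355. 356.]
```

View pics/top1.png

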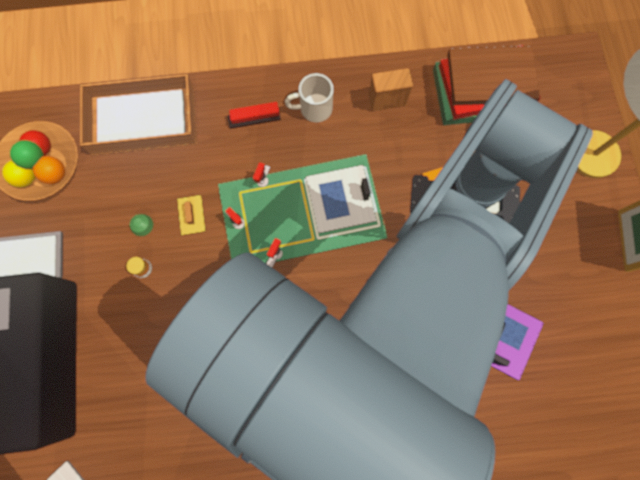

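Call:
apply_moves --commands '[{"xyz": [0.4,-0.006,-0.15],"turn": [-0.0015,0,0],"jaw": 0},{"xyz": [0.4,-0.006,-0.15],"turn": [-0.0015,0,0],"jaw": 0},{"xyz": [0.4,-0.006,-0.15],"turn": [-0.0015,0,0],"jaw": 0},{"xyz": [0.4,-0.006,-0.15],"turn": [-0.0015,0,0],"jaw": 0},{"xyz": [0.4,-0.006,-0.15],"turn": [-0.0015,0,0],"jaw": 0},{"xyz": [0.4,-0.006,-0.15],"turn": [-0.0015,0,0],"jaw": 0}]'

```text
clock: 2.7
tool_pos: [0.4507, -0.2927, 0.1023]
eef_rot: [0.551, -0.444, 0.551, 0.443]
contact_force: [-0.1, -0.0, 0.2]
width: 0.0928
```

```bash
python3 -c "
from h import *
plan(0.449,-0.296,0.025,1.35)"
```

```text
psi -4.933 turn(rad) [ 0.005 -0.001  0.002] q6 est -2.14
  psi 1.350 turn(rad) [ 0.005 -0.001  0.002] q6 est -2.14
  psi 7.633 turn(rad) [ 0.005 -0.001  0.002] q6 est -2.14
pos [ 0.4507 -0.2927  0.1023] psi 1.355 q6 -2.14 tilt 0.0018 F [-0.1 -0.   0.2] w 0.0928 t 2.7
 xyz [ 0.3094  0.0043 -0.0142] turn [ 0.0017 -0.0002  0.0005] dist 0.077
```

Call:
apply_moves --commands '[{"xyz": [0.16,0.004,-0.014],"turn": [0,0,0],"jaw": 0},{"xyz": [0.3,0.004,-0.014],"turn": [0,0,0],"jaw": 0},{"xyz": [0.3,0.004,-0.014],"turn": [0,0,0],"jaw": 0},{"xyz": [0.3,0.004,-0.014],"turn": [0,0,0],"jaw": 0},{"xyz": [0.3,0.004,-0.014],"turn": [0,0,0],"jaw": 0}]'

```text
clock: 3.12
tool_pos: [0.4491, -0.2971, 0.0281]
eef_rot: [0.551, -0.444, 0.551, 0.442]
contact_force: [0.4, -1.2, 0.0]
width: 0.0928
```

```bash
python3 -c "
from h import *
plan(0.449,-0.296,0.025,1.35)
im,d=cap('scene')
cv2.imwrite('pics/s1.png',cv2.resize(im[120:260,180:360],None,fx=4,fy=4)[:,:,::-1])"
```

```text
psi -4.933 turn(rad) [ 0.005 -0.001  0.002] q6 est -2.14
  psi 1.350 turn(rad) [ 0.005 -0.001  0.002] q6 est -2.14
  psi 7.633 turn(rad) [ 0.005 -0.001  0.002] q6 est -2.14
pos [ 0.4491 -0.2971  0.0281] psi 1.355 q6 -2.15 tilt 0.0024 F [ 0.4 -1.2  0. ] w 0.0928 t 3.1
 xyz [0.0122 0.0011 0.0041] turn [ 0.0015 -0.0004  0.0007] dist 0.003
```

View pics/s1.png

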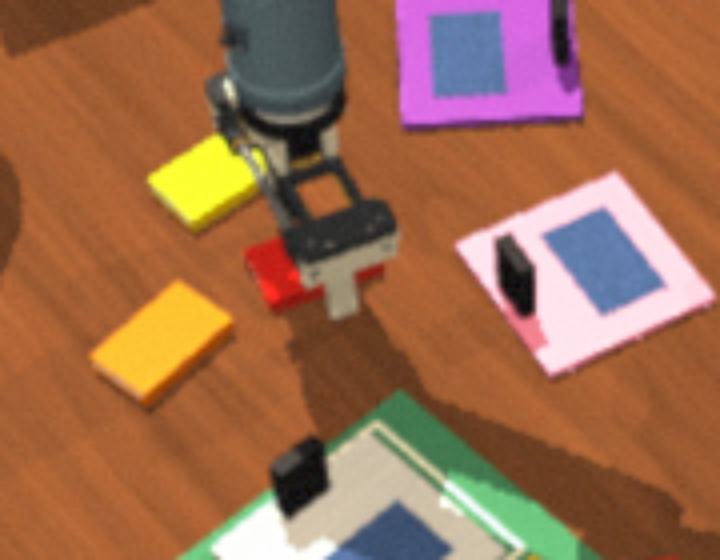

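Call:
apply_moves --commands '[{"xyz": [0.008,0,0.0],"turn": [0,0,0],"jaw": 0},{"xyz": [0.008,0,0.0],"turn": [0,0,0],"jaw": 140},{"xyz": [0.008,0,0.0],"turn": [0,0,0],"jaw": 140},{"xyz": [0.008,0,0.0],"turn": [0,0,0],"jaw": 140},{"xyz": [0.008,0,0.0],"turn": [0,0,0],"jaw": 140},{"xyz": [0.008,0,0.0],"turn": [0,0,0],"jaw": 140},{"xyz": [0.008,0,0.0],"turn": [0,0,0],"jaw": 140},{"xyz": [0.008,0,0.0],"turn": [0,0,0],"jaw": 140}]' --force 30

```text
clock: 3.83
tool_pos: [0.448, -0.2971, 0.0237]
eef_rot: [0.551, -0.443, 0.551, 0.443]
contact_force: [-0.9, -0.3, 1.5]
width: 0.0558
```

```bash
python3 -c "
from h import *
plan(0.575,-0.049,0.13,1.67)"
```

```text
psi -4.613 turn(rad) [-0.316 -0.     0.   ] q6 est -1.96
  psi -1.472 turn(rad) [2.826 0.    0.   ] q6 est 1.18
  psi 1.670 turn(rad) [-0.316 -0.     0.   ] q6 est -1.96
  psi 4.812 turn(rad) [2.826 0.    0.   ] q6 est 1.18
  psi 7.953 turn(rad) [-0.316 -0.     0.   ] q6 est -1.96
pos [ 0.448  -0.2971  0.0237] psi 1.354 q6 -2.15 tilt 0.0003 F [-0.9 -0.3  1.5] w 0.0558 t 3.8
 xyz [-0.4254 -0.2828  1.0784] turn [-1.006e-01 -1.000e-04  0.000e+00] dist 0.298
```

Call:
apply_moves --commands '[{"xyz": [-0.16,0,0],"turn": [0,0,0],"jaw": 140},{"xyz": [-0.32,0,0],"turn": [0,0,0],"jaw": 140},{"xyz": [-0.43,0,0],"turn": [0,0,0],"jaw": 140},{"xyz": [-0.43,-0.14,0.5],"turn": [-0.05,0,0],"jaw": 140},{"xyz": [-0.43,-0.14,0.5],"turn": [-0.05,0,0],"jaw": 140},{"xyz": [-0.43,-0.14,0.5],"turn": [-0.05,0,0],"jaw": 140},{"xyz": [-0.43,-0.28,1],"turn": [-0.1,0,0],"jaw": 140},{"xyz": [-0.43,-0.28,1],"turn": [-0.1,0,0],"jaw": 140}]'

```text
clock: 4.5
tool_pos: [0.5462, -0.1113, 0.1311]
eef_rot: [0.474, -0.525, 0.474, 0.525]
contact_force: [1.1, -0.9, -0.5]
width: 0.0555
```

```bash
python3 -c "
from h import *
plan(0.575,-0.049,0.13,1.67)"
```

```text
psi -4.613 turn(rad) [ 0.003  0.    -0.   ] q6 est -1.96
  psi 1.670 turn(rad) [ 0.003  0.    -0.   ] q6 est -1.96
  psi 7.953 turn(rad) [ 0.003  0.    -0.   ] q6 est -1.96
pos [ 0.5462 -0.1113  0.1311] psi 1.673 q6 -2.07 tilt 0.0004 F [ 1.1 -0.9 -0.5] w 0.0555 t 4.5
 xyz [ 0.0042 -0.1401  0.2359] turn [ 0.0011  0.0001 -0.0001] dist 0.069
```

Call:
apply_moves --commands '[{"xyz": [0,-0.14,0.236],"turn": [0,0,0],"jaw": 140},{"xyz": [0,-0.14,0.236],"turn": [0,0,0],"jaw": 140},{"xyz": [0,-0.14,0.236],"turn": [0,0,0],"jaw": 140},{"xyz": [0,-0.14,0.236],"turn": [0,0,0],"jaw": 140},{"xyz": [0.13,-0.14,0.236],"turn": [0,0,0],"jaw": 140},{"xyz": [0.25,-0.14,0.236],"turn": [0,0,0],"jaw": 140},{"xyz": [0.25,-0.14,0.236],"turn": [0,0,0],"jaw": 140},{"xyz": [0.25,-0.14,0.236],"turn": [0,0,0],"jaw": 140}]'

```text
clock: 5.17
tool_pos: [0.573, -0.0517, 0.0673]
eef_rot: [0.475, -0.522, 0.476, 0.525]
contact_force: [0.1, 0.3, -0.5]
width: 0.0558
```

```bash
python3 -c "
from h import *
plan(0.575,-0.049,0.0405,1.67)
im,d=cap('scene')
books('scene',im,d,('red',))
cv2.imwrite('pics/s2.png',cv2.resize(im[150:300,200:380],None,fx=4,fy=4)[:,:,::-1])"
```

```text
psi -4.613 turn(rad) [-0.003  0.002 -0.005] q6 est -1.95
  psi 1.670 turn(rad) [-0.003  0.002 -0.005] q6 est -1.95
  psi 7.953 turn(rad) [-0.003  0.002 -0.005] q6 est -1.95
pos [ 0.573  -0.0517  0.0673] psi 1.667 q6 -1.95 tilt 0.0050 F [ 0.1  0.3 -0.5] w 0.0558 t 5.2
 xyz [ 0.1071 -0.0093  0.0099] turn [-0.0011  0.0005 -0.0015] dist 0.027
scene red 285 [ 0.5984 -0.0475  0.0557] yaw -1.530 size 64 x 45 pxc [266. 258.]
```

View pics/s2.png

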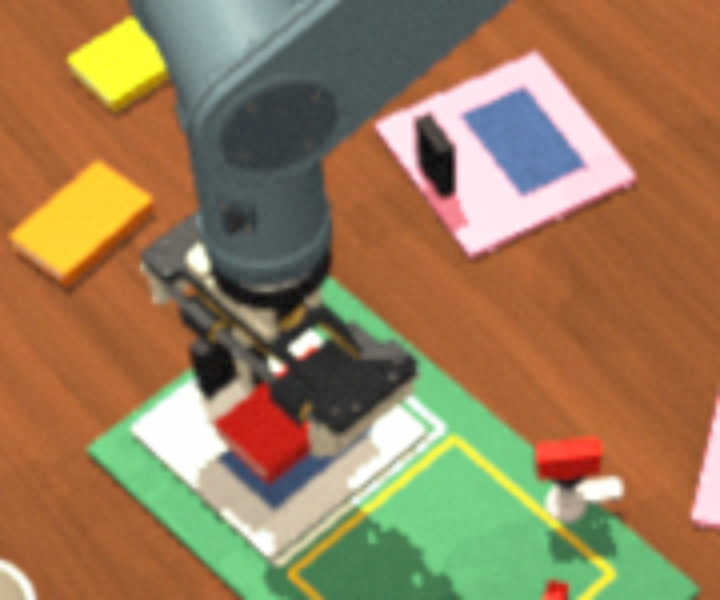

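Call:
apply_moves --commands '[{"xyz": [0.05,-0.009,0.01],"turn": [-0.001,0,-0.0015],"jaw": 140},{"xyz": [0.09,-0.009,0.01],"turn": [-0.001,0,-0.0015],"jaw": 140},{"xyz": [0.1,-0.009,0.01],"turn": [-0.001,0,-0.0015],"jaw": 140},{"xyz": [0.105,-0.009,0.01],"turn": [-0.001,0,-0.0015],"jaw": 140},{"xyz": [0.105,-0.009,0.01],"turn": [-0.001,0,-0.0015],"jaw": 140},{"xyz": [0.105,-0.009,0.01],"turn": [-0.001,0,-0.0015],"jaw": 140}]'

```text
clock: 5.72
tool_pos: [0.5774, -0.0484, 0.0431]
eef_rot: [-0.476, 0.526, -0.473, -0.523]
contact_force: [0.2, 0.4, -1.2]
width: 0.056
```

```bash
python3 -c "
from h import *
plan(0.575,-0.049,0.0405,1.67)"
```

```text
psi -4.613 turn(rad) [ 0.001 -0.     0.006] q6 est -1.95
  psi 1.670 turn(rad) [ 0.001 -0.     0.006] q6 est -1.95
  psi 7.953 turn(rad) [ 0.001 -0.     0.006] q6 est -1.95
pos [ 0.5774 -0.0484  0.0431] psi 1.671 q6 -1.95 tilt 0.0056 F [ 0.2  0.4 -1.2] w 0.0560 t 5.7
 xyz [ 0.0103  0.0098 -0.0013] turn [ 0.0004 -0.0001  0.0018] dist 0.004
```

Call:
apply_moves --commands '[{"xyz": [0.004,0.01,0],"turn": [0,0,0.0015],"jaw": 140},{"xyz": [0.008,0.01,0],"turn": [0,0,0.0015],"jaw": 140},{"xyz": [0.008,0.01,0],"turn": [0,0,0.0015],"jaw": 140},{"xyz": [0.008,0.01,0],"turn": [0,0,0.0015],"jaw": 140}]'

```text
clock: 6.05
tool_pos: [0.5745, -0.0484, 0.0404]
eef_rot: [0.474, -0.524, 0.474, 0.524]
contact_force: [0.6, 0.1, -1.6]
width: 0.0559
```

```bash
python3 -c "
from h import *
plan(0.575,-0.049,0.0405,1.67)"
```

```text
psi -4.613 turn(rad) [ 0.001 -0.    -0.   ] q6 est -1.95
  psi 1.670 turn(rad) [ 0.001 -0.    -0.   ] q6 est -1.95
  psi 7.953 turn(rad) [ 0.001 -0.    -0.   ] q6 est -1.95
pos [ 0.5745 -0.0484  0.0404] psi 1.671 q6 -1.95 tilt 0.0000 F [ 0.6  0.1 -1.6] w 0.0559 t 6.0
 xyz [-0.0002 -0.0018 -0.0025] turn [ 0.0004 -0.     -0.    ] dist 0.001
```

Release, then rise.

Call:
apply_moves --commands '[{"xyz": [0,0,0],"turn": [0,0,0],"jaw": 80},{"xyz": [0,0,0],"turn": [0,0,0],"jaw": 80},{"xyz": [0,0,0],"turn": [0,0,0],"jaw": 80},{"xyz": [-0.15,0,0],"turn": [0,0,0],"jaw": 80},{"xyz": [-0.3,0,0],"turn": [0,0,0],"jaw": 80},{"xyz": [-0.45,0,0],"turn": [0,0,0],"jaw": 80},{"xyz": [-0.45,0,0],"turn": [0,0,0],"jaw": 80}]'

```text
clock: 6.63
tool_pos: [0.5789, -0.0495, 0.1609]
eef_rot: [-0.476, 0.529, -0.472, -0.52]
contact_force: [2.0, -1.1, 0.3]
width: 0.0635
```

```bash
python3 -c "
from h import *
plan(0.4565,-0.4128,0.16,1.62)
plan(0.578,-0.305,0.16,1.772)"
```

```text
psi -4.663 turn(rad) [ 0.052 -0.005  0.013] q6 est -2.55
  psi -1.522 turn(rad) [-3.09  -0.02  -0.007] q6 est -5.69
  psi 1.620 turn(rad) [ 0.052 -0.005  0.013] q6 est -2.55
  psi 4.762 turn(rad) [-3.09  -0.02  -0.007] q6 est -5.69
  psi 7.903 turn(rad) [ 0.052 -0.005  0.013] q6 est -2.55
pos [ 0.5789 -0.0495  0.1609] psi 1.672 q6 -1.95 tilt 0.0136 F [ 2.  -1.1  0.3] w 0.0635 t 6.6
 xyz [ 0.0026  0.6334 -1.3964] turn [ 0.0164 -0.0015  0.0041] dist 0.383
  psi -4.511 turn(rad) [-0.1   -0.006  0.012] q6 est -2.45
  psi -1.370 turn(rad) [3.041 0.019 0.009] q6 est 0.69
  psi 1.772 turn(rad) [-0.1   -0.006  0.012] q6 est -2.45
  psi 4.914 turn(rad) [3.041 0.019 0.009] q6 est 0.69
  psi 8.055 turn(rad) [-0.1   -0.006  0.012] q6 est -2.45
pos [ 0.5789 -0.0495  0.1609] psi 1.672 q6 -1.95 tilt 0.0136 F [ 2.  -1.1  0.3] w 0.0635 t 6.6
 xyz [ 0.0074  0.1065 -1.0162] turn [-0.032  -0.0018  0.0039] dist 0.255
```

Call:
apply_moves --commands '[{"xyz": [0,0.1,-1],"turn": [-0.032,0,0],"jaw": 0},{"xyz": [0,0.1,-1],"turn": [-0.032,0,0],"jaw": 0},{"xyz": [0,0.1,-1],"turn": [-0.032,0,0],"jaw": 0},{"xyz": [0,0.1,-1],"turn": [-0.032,0,0],"jaw": 0},{"xyz": [0,0.1,-1],"turn": [-0.032,0,0],"jaw": 0},{"xyz": [0,0.1,-1],"turn": [-0.032,0,0],"jaw": 0},{"xyz": [0,0.1,-1],"turn": [-0.032,0,0],"jaw": 0},{"xyz": [0,0.1,-1],"turn": [-0.032,0,0],"jaw": 0}]'

```text
clock: 7.3
tool_pos: [0.5742, -0.3025, 0.1523]
eef_rot: [-0.448, 0.547, -0.448, -0.547]
contact_force: [0.2, 0.7, -0.4]
width: 0.0934
```

```bash
python3 -c "
from h import *
books(f='top2.png');
im,d=cap('scene','s3.png');books('scene',im,d)
for q in rect('scene',im,d,COL['orange'][0],(26,255,255),0.004,0.07,(180,180,260,240),'or'):print(*q)
plan(0.578,-0.305,0.025,1.772)
"
```

```text
scene red 609 [ 0.5781 -0.0441  0.0284] yaw 0.093 size 89 x 59 pxc [273. 260.]
scene or 508 [ 0.5811 -0.3026  0.0118] yaw 0.210 size 92 x 63 pxc [220. 205.]
  psi -4.511 turn(rad) [-0.001  0.001 -0.   ] q6 est -2.43
  psi 1.772 turn(rad) [-0.001  0.001 -0.   ] q6 est -2.43
  psi 8.055 turn(rad) [-0.001  0.001 -0.   ] q6 est -2.43
pos [ 0.5744 -0.2991  0.1524] psi 1.771 q6 -2.42 tilt 0.0013 F [ 0.2 -0.1  0. ] w 0.0929 t 7.4
 xyz [ 0.5097 -0.0096 -0.0266] turn [-0.0002  0.0004 -0.0001] dist 0.128
```

View pics/s3.png

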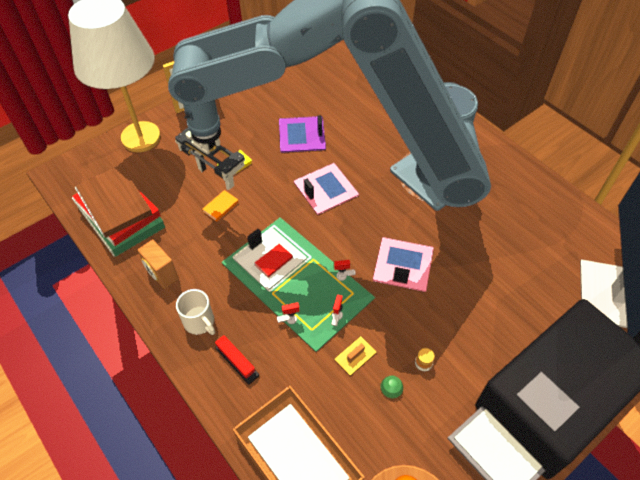

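Call:
apply_moves --commands '[{"xyz": [0.16,-0.0096,-0.027],"turn": [0,0,0],"jaw": 0},{"xyz": [0.32,-0.0096,-0.027],"turn": [0,0,0],"jaw": 0},{"xyz": [0.42,-0.0096,-0.027],"turn": [0,0,0],"jaw": 0},{"xyz": [0.48,-0.0096,-0.027],"turn": [0,0,0],"jaw": 0},{"xyz": [0.508,-0.0096,-0.027],"turn": [0,0,0],"jaw": 0},{"xyz": [0.508,-0.0096,-0.027],"turn": [0,0,0],"jaw": 0},{"xyz": [0.508,-0.0096,-0.027],"turn": [0,0,0],"jaw": 0}]'

```text
clock: 7.98
tool_pos: [0.5792, -0.3049, 0.0268]
eef_rot: [-0.447, 0.548, -0.447, -0.548]
contact_force: [0.1, -0.5, 0.2]
width: 0.0927
```

```bash
python3 -c "
from h import *
plan(0.578,-0.305,0.0245,1.772)
"
```

```text
psi -4.511 turn(rad) [ 0.001 -0.001  0.001] q6 est -2.43
  psi 1.772 turn(rad) [ 0.001 -0.001  0.001] q6 est -2.43
  psi 8.055 turn(rad) [ 0.001 -0.001  0.001] q6 est -2.43
pos [ 0.5792 -0.3049  0.0268] psi 1.773 q6 -2.43 tilt 0.0009 F [ 0.1 -0.5  0.2] w 0.0927 t 8.0
 xyz [0.009  0.0047 0.0007] turn [ 0.0004 -0.0002  0.0002] dist 0.003
```

Call:
apply_moves --commands '[{"xyz": [0.008,0.004,0.0],"turn": [0,0,0],"jaw": 0},{"xyz": [0.008,0.004,0.0],"turn": [0,0,0],"jaw": 140},{"xyz": [0.008,0.004,0.0],"turn": [0,0,0],"jaw": 140},{"xyz": [0.008,0.004,0.0],"turn": [0,0,0],"jaw": 140},{"xyz": [0.008,0.004,0.0],"turn": [0,0,0],"jaw": 140},{"xyz": [0.008,0.004,0.0],"turn": [0,0,0],"jaw": 140},{"xyz": [0.008,0.004,0.0],"turn": [0,0,0],"jaw": 140},{"xyz": [0.008,0.004,0.0],"turn": [0,0,0],"jaw": 140}]'

```text
clock: 8.65
tool_pos: [0.5775, -0.3062, 0.024]
eef_rot: [-0.447, 0.548, -0.447, -0.548]
contact_force: [0.8, -0.1, 2.1]
width: 0.0561
```

```bash
python3 -c "
from h import *
im,d=cap('top','top3.png');
books('top',im,d)
cv2.imwrite('pics/t3.png',cv2.resize(im[130:280,200:400],None,fx=4,fy=4,interpolation=cv2.INTER_CUBIC)[:,:,::-1])
plan(0.575,-0.049,0.13,1.67)
"
```

```text
psi -4.613 turn(rad) [ 0.102 -0.     0.   ] q6 est -1.93
  psi -1.472 turn(rad) [-3.04 -0.   -0.  ] q6 est -5.07
  psi 1.670 turn(rad) [ 0.102 -0.     0.   ] q6 est -1.93
  psi 4.812 turn(rad) [-3.04 -0.   -0.  ] q6 est -5.07
  psi 7.953 turn(rad) [ 0.102 -0.     0.   ] q6 est -1.93
pos [ 0.5774 -0.3062  0.024 ] psi 1.772 q6 -2.43 tilt 0.0002 F [-0.1  0.7  1.6] w 0.0557 t 8.7
 xyz [-0.4242 -0.1958  1.0099] turn [ 0.0324 -0.0001  0.    ] dist 0.278
```

View pics/t3.png

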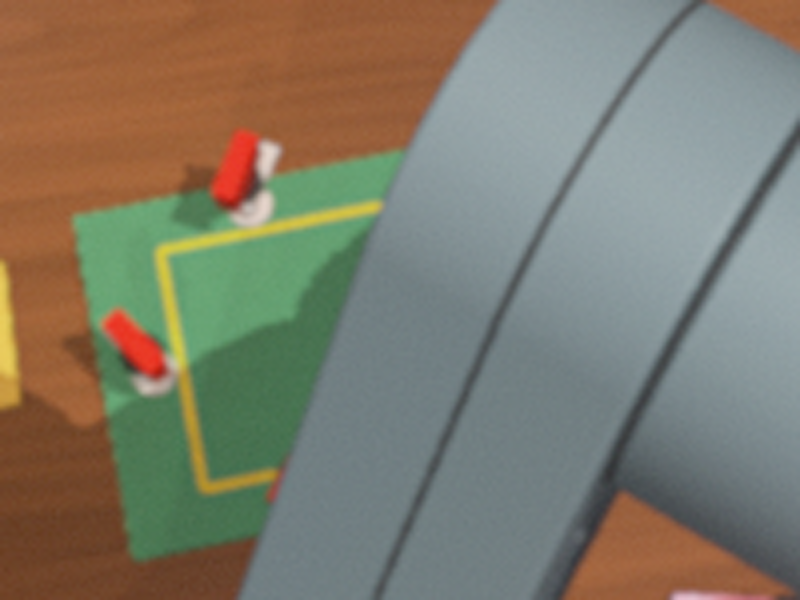

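Call:
apply_moves --commands '[{"xyz": [-0.16,0,0],"turn": [0,0,0],"jaw": 140},{"xyz": [-0.32,0,0],"turn": [0,0,0],"jaw": 140},{"xyz": [-0.45,0,0],"turn": [0,0,0],"jaw": 140},{"xyz": [-0.45,-0.1,0.5],"turn": [0.016,0,0],"jaw": 140},{"xyz": [-0.45,-0.1,0.5],"turn": [0.016,0,0],"jaw": 140},{"xyz": [-0.45,-0.1,0.5],"turn": [0.016,0,0],"jaw": 140},{"xyz": [-0.45,-0.2,1],"turn": [0.032,0,0],"jaw": 140},{"xyz": [-0.45,-0.2,1],"turn": [0.032,0,0],"jaw": 140}]'

```text
clock: 9.37
tool_pos: [0.5761, -0.0959, 0.1363]
eef_rot: [0.475, -0.524, 0.475, 0.524]
contact_force: [0.8, 0.1, -1.5]
width: 0.0553
```

Call:
apply_moves --commands '[{"xyz": [0,-0.06,0.26],"turn": [0,0,0],"jaw": 140},{"xyz": [0,-0.06,0.26],"turn": [0,0,0],"jaw": 140},{"xyz": [0,-0.06,0.26],"turn": [0,0,0],"jaw": 140},{"xyz": [0,-0.06,0.26],"turn": [0,0,0],"jaw": 140},{"xyz": [0,-0.06,0.26],"turn": [0,0,0],"jaw": 140},{"xyz": [0,-0.06,0.26],"turn": [0,0,0],"jaw": 140}]'

```text
clock: 9.87
tool_pos: [0.5851, -0.0329, 0.1362]
eef_rot: [-0.474, 0.524, -0.475, -0.524]
contact_force: [-1.3, -0.8, -0.6]
width: 0.0556
```

```bash
python3 -c "
from h import *
plan(0.575,-0.049,0.08,1.67)
"
```

```text
psi -4.613 turn(rad) [ 0. -0. -0.] q6 est -1.94
  psi 1.670 turn(rad) [ 0. -0. -0.] q6 est -1.94
  psi 7.953 turn(rad) [ 0. -0. -0.] q6 est -1.94
pos [ 0.5851 -0.0329  0.1362] psi 1.670 q6 -1.92 tilt 0.0005 F [-1.3 -0.8 -0.6] w 0.0556 t 9.9
 xyz [ 0.2249  0.0464 -0.0601] turn [ 0.     -0.0001 -0.0001] dist 0.059
```

Call:
apply_moves --commands '[{"xyz": [0.0,0.046,-0.06],"turn": [0,0,0],"jaw": 140},{"xyz": [0.12,0.046,-0.06],"turn": [0,0,0],"jaw": 140},{"xyz": [0.22,0.046,-0.06],"turn": [0,0,0],"jaw": 140},{"xyz": [0.22,0.046,-0.06],"turn": [0,0,0],"jaw": 140},{"xyz": [0.22,0.046,-0.06],"turn": [0,0,0],"jaw": 140},{"xyz": [0.22,0.046,-0.06],"turn": [0,0,0],"jaw": 140}]'

```text
clock: 10.37
tool_pos: [0.5758, -0.0487, 0.0823]
eef_rot: [-0.475, 0.525, -0.474, -0.524]
contact_force: [0.6, -0.7, -1.2]
width: 0.0553
```

```bash
python3 -c "
from h import *
plan(0.575,-0.049,0.0548,1.67)
im,d=cap('scene');books('scene',im,d)
cv2.imwrite('pics/s4.png',cv2.resize(im[190:310,210:370],None,fx=5,fy=5,interpolation=cv2.INTER_CUBIC)[:,:,::-1])
im,d=cap('top')
cv2.imwrite('pics/t4.png',cv2.resize(im[130:280,250:450],None,fx=4,fy=4,interpolation=cv2.INTER_CUBIC)[:,:,::-1])
"
```

```text
psi -4.613 turn(rad) [-0.    -0.     0.001] q6 est -1.95
  psi 1.670 turn(rad) [-0.    -0.     0.001] q6 est -1.95
  psi 7.953 turn(rad) [-0.    -0.     0.001] q6 est -1.95
pos [ 0.5758 -0.0487  0.0823] psi 1.670 q6 -1.95 tilt 0.0011 F [ 0.6 -0.7 -1.2] w 0.0553 t 10.4
 xyz [ 0.1101  0.0036 -0.0009] turn [-0.     -0.0001  0.0003] dist 0.028
scene orange 330 [0.5817 0.2953 0.007 ] yaw 0.055 size 89 x 56 pxc [356. 353.]
scene yellow 295 [ 0.4698 -0.411   0.0118] yaw 0.024 size 66 x 63 pxc [230. 165.]
```

View pics/s4.png

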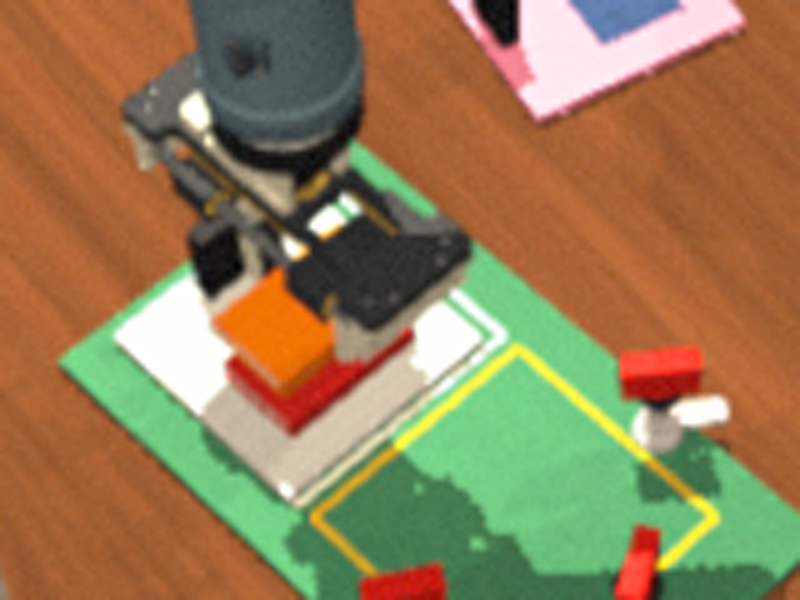

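View pics/t4.png

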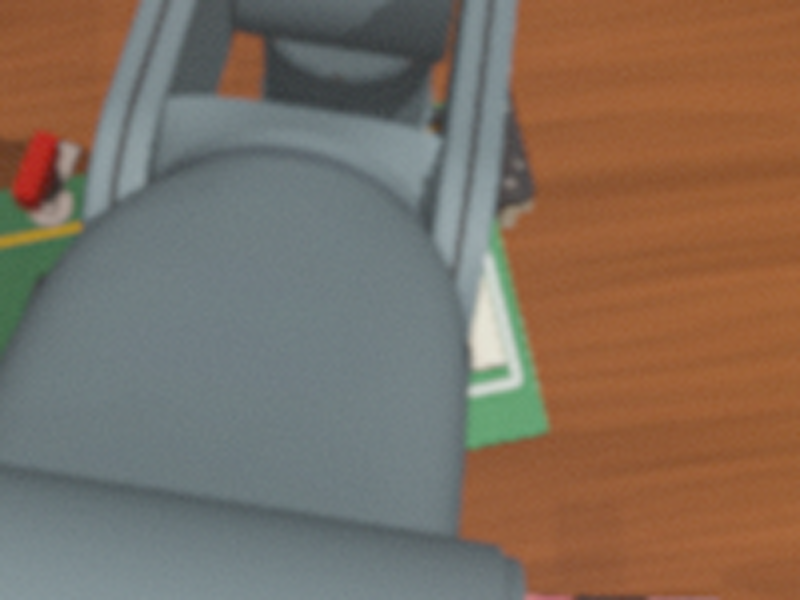

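Call:
apply_moves --commands '[{"xyz": [0.05,0.0036,0],"turn": [0,0,0],"jaw": 140},{"xyz": [0.09,0.0036,0],"turn": [0,0,0],"jaw": 140},{"xyz": [0.108,0.0036,0],"turn": [0,0,0],"jaw": 140},{"xyz": [0.108,0.0036,0],"turn": [0,0,0],"jaw": 140},{"xyz": [0.108,0.0036,0],"turn": [0,0,0],"jaw": 140},{"xyz": [0.108,0.0036,0],"turn": [0,0,0],"jaw": 140}]'

```text
clock: 10.97
tool_pos: [0.5745, -0.0477, 0.0547]
eef_rot: [-0.474, 0.525, -0.474, -0.524]
contact_force: [0.3, 0.0, -2.1]
width: 0.0557
```

```bash
python3 -c "
from h import *
plan(0.575,-0.049,0.0545,1.67)
"
```

```text
psi -4.613 turn(rad) [ 0.001 -0.     0.   ] q6 est -1.95
  psi 1.670 turn(rad) [ 0.001 -0.     0.   ] q6 est -1.95
  psi 7.953 turn(rad) [ 0.001 -0.     0.   ] q6 est -1.95
pos [ 0.5745 -0.0477  0.0547] psi 1.671 q6 -1.95 tilt 0.0003 F [ 0.3  0.  -2.1] w 0.0557 t 11.0
 xyz [ 0.0008 -0.0015 -0.0055] turn [ 0.0004 -0.      0.0001] dist 0.001
```

Call:
apply_moves --commands '[{"xyz": [0,0,-0.004],"turn": [0,0,0],"jaw": 140},{"xyz": [0,0,-0.004],"turn": [0,0,0],"jaw": 80},{"xyz": [0,0,-0.004],"turn": [0,0,0],"jaw": 80},{"xyz": [0,0,-0.004],"turn": [0,0,0],"jaw": 80},{"xyz": [-0.1,0,0],"turn": [0,0,0],"jaw": 80},{"xyz": [-0.25,0,0],"turn": [0,0,0],"jaw": 80},{"xyz": [-0.4,0,0],"turn": [0,0,0],"jaw": 80},{"xyz": [-0.4,0,0],"turn": [0,0,0],"jaw": 80}]'

```text
clock: 11.63
tool_pos: [0.5785, -0.0487, 0.1622]
eef_rot: [-0.476, 0.529, -0.472, -0.52]
contact_force: [0.8, 0.1, 1.3]
width: 0.0638
```

```bash
python3 -c "
from h import *
plan(0.4555,-0.414,0.155,1.62)
"
```

```text
psi -4.663 turn(rad) [ 0.051 -0.004  0.012] q6 est -2.55
  psi -1.522 turn(rad) [-3.09  -0.019 -0.007] q6 est -5.69
  psi 1.620 turn(rad) [ 0.051 -0.004  0.012] q6 est -2.55
  psi 4.762 turn(rad) [-3.09  -0.019 -0.007] q6 est -5.69
  psi 7.903 turn(rad) [ 0.051 -0.004  0.012] q6 est -2.55
pos [ 0.5785 -0.0487  0.1622] psi 1.671 q6 -1.95 tilt 0.0131 F [0.8 0.1 1.3] w 0.0638 t 11.6
 xyz [ 0.0278  0.6368 -1.404 ] turn [ 0.0164 -0.0014  0.0039] dist 0.385
```

Call:
apply_moves --commands '[{"xyz": [0,0.45,-1],"turn": [0.016,0,0],"jaw": 0},{"xyz": [0,0.45,-1],"turn": [0.016,0,0],"jaw": 0},{"xyz": [0,0.45,-1],"turn": [0.016,0,0],"jaw": 0},{"xyz": [0,0.45,-1],"turn": [0.016,0,0],"jaw": 0},{"xyz": [0,0.45,-1],"turn": [0.016,0,0],"jaw": 0},{"xyz": [0,0.45,-1],"turn": [0.016,0,0],"jaw": 0},{"xyz": [0,0.45,-1],"turn": [0.016,0,0],"jaw": 0},{"xyz": [0,0.45,-1],"turn": [0.016,0,0],"jaw": 0}]'

```text
clock: 12.3
tool_pos: [0.4859, -0.313, 0.1545]
eef_rot: [-0.488, 0.512, -0.489, -0.51]
contact_force: [-0.4, 0.2, -0.3]
width: 0.0933
```

```bash
python3 -c "
from h import *
plan(0.4555,-0.414,0.14,1.62)
im,d=cap('scene','s5.png');books('scene',im,d)
im,d=cap('top','t5.png');books('top',im,d)
"
```

```text
psi -4.663 turn(rad) [-0.004 -0.003  0.   ] q6 est -2.55
  psi 1.620 turn(rad) [-0.004 -0.003  0.   ] q6 est -2.55
  psi 7.903 turn(rad) [-0.004 -0.003  0.   ] q6 est -2.55
pos [ 0.4859 -0.313   0.1545] psi 1.616 q6 -2.38 tilt 0.0028 F [-0.4  0.2 -0.3] w 0.0933 t 12.3
 xyz [ 0.0589  0.1396 -0.3978] turn [-0.0013 -0.0009  0.0001] dist 0.106
scene orange 576 [ 0.5781 -0.0445  0.0419] yaw 0.094 size 90 x 61 pxc [272. 257.]
scene yellow 345 [ 0.4669 -0.4111  0.0121] yaw 0.031 size 72 x 62 pxc [231. 164.]
scene yellow 261 [0.5806 0.2945 0.0064] yaw 0.055 size 87 x 54 pxc [355. 356.]
top orange 453 [ 0.5795 -0.0466  0.0443] yaw 0.110 size 77 x 52 pxc [334. 189.]
```

View pics/t5.png

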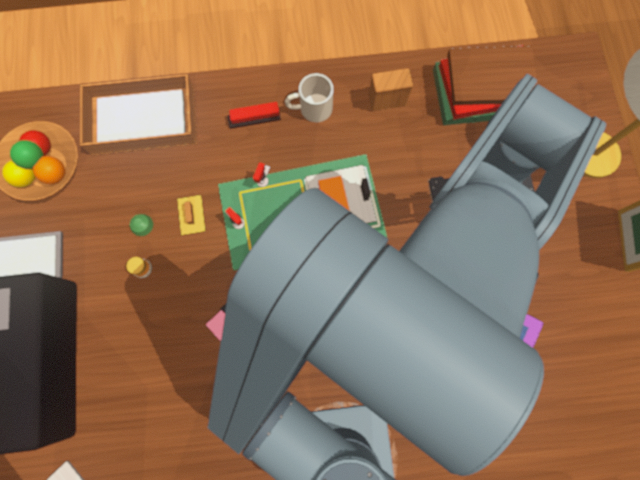

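View pics/s5.png

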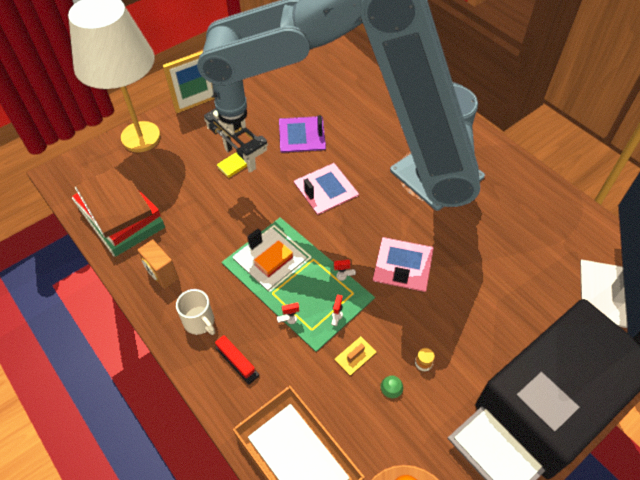

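Call:
apply_moves --commands '[{"xyz": [0,0.14,-0.4],"turn": [0,0,0],"jaw": 0},{"xyz": [0,0.14,-0.4],"turn": [0,0,0],"jaw": 0},{"xyz": [0,0.14,-0.4],"turn": [0,0,0],"jaw": 0},{"xyz": [0,0.14,-0.4],"turn": [0,0,0],"jaw": 0},{"xyz": [0,0.14,-0.4],"turn": [0,0,0],"jaw": 0},{"xyz": [0,0.14,-0.4],"turn": [0,0,0],"jaw": 0}]'

```text
clock: 12.9
tool_pos: [0.4581, -0.4074, 0.1542]
eef_rot: [0.487, -0.512, 0.487, 0.513]
contact_force: [-0.2, -0.1, -0.2]
width: 0.0929
```

```bash
python3 -c "
from h import *
im,d=cap('scene');books('scene',im,d)
plan(0.4555,-0.414,0.0247,1.62)
cv2.imwrite('pics/s6.png',cv2.resize(im[110:230,160:320],None,fx=5,fy=5,interpolation=cv2.INTER_CUBIC)[:,:,::-1])
"
```

```text
scene orange 321 [ 0.5783 -0.0442  0.0418] yaw 0.105 size 90 x 60 pxc [278. 255.]
scene yellow 425 [ 0.4581 -0.4129  0.0118] yaw 0.024 size 89 x 61 pxc [234. 163.]
  psi -4.663 turn(rad) [ 0.003  0.001 -0.   ] q6 est -2.54
  psi 1.620 turn(rad) [ 0.003  0.001 -0.   ] q6 est -2.54
  psi 7.903 turn(rad) [ 0.003  0.001 -0.   ] q6 est -2.54
pos [ 0.4582 -0.4072  0.1543] psi 1.623 q6 -2.53 tilt 0.0012 F [ 0.2 -0.3  0.5] w 0.0930 t 12.9
 xyz [ 0.5182  0.0123 -0.0273] turn [ 0.0009  0.0004 -0.    ] dist 0.130
```

View pics/s6.png

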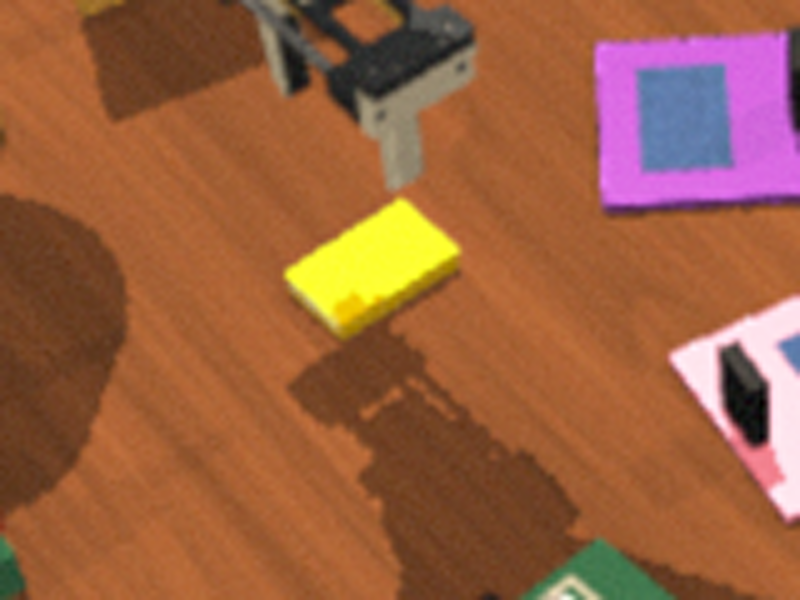

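Call:
apply_moves --commands '[{"xyz": [0.16,0.012,-0.025],"turn": [0,0,0],"jaw": 0},{"xyz": [0.32,0.012,-0.025],"turn": [0,0,0],"jaw": 0},{"xyz": [0.42,0.012,-0.025],"turn": [0,0,0],"jaw": 0},{"xyz": [0.49,0.012,-0.025],"turn": [0,0,0],"jaw": 0},{"xyz": [0.516,0.012,-0.025],"turn": [0,0,0],"jaw": 0},{"xyz": [0.516,0.012,-0.025],"turn": [0,0,0],"jaw": 0},{"xyz": [0.516,0.012,-0.025],"turn": [0,0,0],"jaw": 0},{"xyz": [0.516,0.012,-0.025],"turn": [0,0,0],"jaw": 0}]'

```text
clock: 13.62
tool_pos: [0.4559, -0.4157, 0.0266]
eef_rot: [-0.487, 0.513, -0.487, -0.512]
contact_force: [0.9, 0.2, 0.4]
width: 0.0931
```

```bash
python3 -c "
from h import *
plan(0.4555,-0.414,0.0245,1.62)
"
```

```text
psi -4.663 turn(rad) [ 0.002 -0.002  0.001] q6 est -2.54
  psi 1.620 turn(rad) [ 0.002 -0.002  0.001] q6 est -2.54
  psi 7.903 turn(rad) [ 0.002 -0.002  0.001] q6 est -2.54
pos [ 0.4559 -0.4157  0.0266] psi 1.622 q6 -2.54 tilt 0.0021 F [0.9 0.2 0.4] w 0.0931 t 13.6
 xyz [0.0085 0.0011 0.0068] turn [ 0.0007 -0.0005  0.0004] dist 0.003
```

Call:
apply_moves --commands '[{"xyz": [0.006,0,0.006],"turn": [0,0,0],"jaw": 0},{"xyz": [0.006,0,0.006],"turn": [0,0,0],"jaw": 140},{"xyz": [0.006,0,0.006],"turn": [0,0,0],"jaw": 140},{"xyz": [0.006,0,0.006],"turn": [0,0,0],"jaw": 140},{"xyz": [0.006,0,0.006],"turn": [0,0,0],"jaw": 140},{"xyz": [0.006,0,0.006],"turn": [0,0,0],"jaw": 140},{"xyz": [0.006,0,0.006],"turn": [0,0,0],"jaw": 140},{"xyz": [0.006,0,0.006],"turn": [0,0,0],"jaw": 140}]'

```text
clock: 14.28
tool_pos: [0.4547, -0.4144, 0.0239]
eef_rot: [-0.487, 0.512, -0.487, -0.512]
contact_force: [0.5, -0.9, 0.6]
width: 0.0555
```

```bash
python3 -c "
from h import *
plan(0.575,-0.049,0.14,1.67)
"
```

```text
psi -4.613 turn(rad) [-0.049 -0.     0.   ] q6 est -1.94
  psi -1.472 turn(rad) [3.092 0.    0.   ] q6 est 1.21
  psi 1.670 turn(rad) [-0.049 -0.     0.   ] q6 est -1.94
  psi 4.812 turn(rad) [3.092 0.    0.   ] q6 est 1.21
  psi 7.953 turn(rad) [-0.049 -0.     0.   ] q6 est -1.94
pos [ 0.4547 -0.4144  0.0239] psi 1.621 q6 -2.54 tilt 0.0002 F [ 0.5 -0.9  0.6] w 0.0555 t 14.3
 xyz [-0.4646 -0.5538  1.4356] turn [-0.0156 -0.0001  0.    ] dist 0.402
```

Call:
apply_moves --commands '[{"xyz": [-0.16,0,0],"turn": [0,0,0],"jaw": 140},{"xyz": [-0.32,0,0],"turn": [0,0,0],"jaw": 140},{"xyz": [-0.46,0,0.1],"turn": [0,0,0],"jaw": 140},{"xyz": [-0.46,-0.39,1],"turn": [-0.0156,0,0],"jaw": 140},{"xyz": [-0.46,-0.39,1],"turn": [-0.0156,0,0],"jaw": 140},{"xyz": [-0.46,-0.39,1],"turn": [-0.0156,0,0],"jaw": 140},{"xyz": [-0.46,-0.39,1],"turn": [-0.0156,0,0],"jaw": 140},{"xyz": [-0.46,-0.39,1],"turn": [-0.0156,0,0],"jaw": 140}]'

```text
clock: 14.95
tool_pos: [0.5265, -0.1931, 0.1388]
eef_rot: [-0.475, 0.524, -0.475, -0.524]
contact_force: [0.6, -0.5, -0.7]
width: 0.0556
```

```bash
python3 -c "
from h import *
plan(0.575,-0.049,0.14,1.67)
"
```

```text
psi -4.613 turn(rad) [-0.001 -0.     0.   ] q6 est -1.95
  psi 1.670 turn(rad) [-0.001 -0.     0.   ] q6 est -1.95
  psi 7.953 turn(rad) [-0.001 -0.     0.   ] q6 est -1.95
pos [ 0.5265 -0.1931  0.1388] psi 1.669 q6 -2.22 tilt 0.0001 F [ 0.6 -0.5 -0.7] w 0.0556 t 14.9
 xyz [-0.0046 -0.2496  0.5545] turn [-0.0002 -0.      0.    ] dist 0.152
```

Call:
apply_moves --commands '[{"xyz": [0,-0.23,0.5],"turn": [0,0,0],"jaw": 140},{"xyz": [0,-0.23,0.5],"turn": [0,0,0],"jaw": 140},{"xyz": [0,-0.23,0.5],"turn": [0,0,0],"jaw": 140},{"xyz": [0,-0.23,0.5],"turn": [0,0,0],"jaw": 140},{"xyz": [0,-0.23,0.5],"turn": [0,0,0],"jaw": 140},{"xyz": [0,-0.23,0.5],"turn": [0,0,0],"jaw": 140},{"xyz": [0,-0.23,0.5],"turn": [0,0,0],"jaw": 140},{"xyz": [0,-0.23,0.5],"turn": [0,0,0],"jaw": 140}]'

```text
clock: 15.62
tool_pos: [0.5708, -0.0665, 0.1386]
eef_rot: [0.475, -0.524, 0.475, 0.524]
contact_force: [-0.1, -0.3, -1.1]
width: 0.0559
```

```bash
python3 -c "
from h import *
plan(0.575,-0.0485,0.092,1.67)
"
```

```text
psi -4.613 turn(rad) [-0.002 -0.    -0.   ] q6 est -1.95
  psi 1.670 turn(rad) [-0.002 -0.    -0.   ] q6 est -1.95
  psi 7.953 turn(rad) [-0.002 -0.    -0.   ] q6 est -1.95
pos [ 0.5708 -0.0665  0.1386] psi 1.668 q6 -1.98 tilt 0.0006 F [-0.1 -0.3 -1.1] w 0.0559 t 15.6
 xyz [ 0.1864 -0.0237  0.0699] turn [-0.0006 -0.0001 -0.0002] dist 0.050
```

Call:
apply_moves --commands '[{"xyz": [0,-0.024,0.07],"turn": [0,0,0],"jaw": 140},{"xyz": [0,-0.024,0.07],"turn": [0,0,0],"jaw": 140},{"xyz": [0.1,-0.024,0.07],"turn": [0,0,0],"jaw": 140},{"xyz": [0.18,-0.024,0.07],"turn": [0,0,0],"jaw": 140},{"xyz": [0.18,-0.024,0.07],"turn": [0,0,0],"jaw": 140},{"xyz": [0.18,-0.024,0.07],"turn": [0,0,0],"jaw": 140},{"xyz": [0.18,-0.024,0.07],"turn": [0,0,0],"jaw": 140}]'

```text
clock: 16.2
tool_pos: [0.5759, -0.0479, 0.0946]
eef_rot: [-0.475, 0.524, -0.475, -0.524]
contact_force: [-0.3, 0.1, -0.4]
width: 0.0558
```

```bash
python3 -c "
from h import *
plan(0.575,-0.0485,0.0685,1.67)
im,d=cap('scene')
cv2.imwrite('pics/s7.png',cv2.resize(im[190:310,210:370],None,fx=5,fy=5,interpolation=cv2.INTER_CUBIC)[:,:,::-1])
"
```

```text
psi -4.613 turn(rad) [-0.001 -0.     0.001] q6 est -1.95
  psi 1.670 turn(rad) [-0.001 -0.     0.001] q6 est -1.95
  psi 7.953 turn(rad) [-0.001 -0.     0.001] q6 est -1.95
pos [ 0.5759 -0.0479  0.0946] psi 1.669 q6 -1.94 tilt 0.0010 F [-0.3  0.1 -0.4] w 0.0558 t 16.2
 xyz [ 0.1043  0.0039 -0.0021] turn [-0.0003 -0.0002  0.0003] dist 0.026
```

View pics/s7.png

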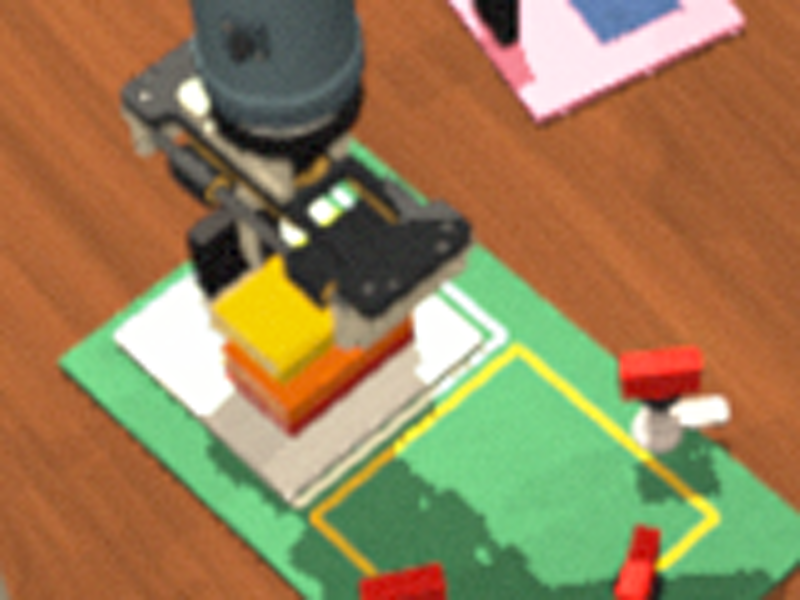

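Well aligned with the pile. Lower and release.

Call:
apply_moves --commands '[{"xyz": [0.05,0.0036,0],"turn": [0,0,0],"jaw": 140},{"xyz": [0.09,0.0036,0],"turn": [0,0,0],"jaw": 140},{"xyz": [0.102,0.0036,0],"turn": [0,0,0],"jaw": 140},{"xyz": [0.102,0.0036,0],"turn": [0,0,0],"jaw": 140},{"xyz": [0.102,0.0036,0],"turn": [0,0,0],"jaw": 140},{"xyz": [0.102,0.0036,0],"turn": [0,0,0],"jaw": 140},{"xyz": [0.102,0.0036,0],"turn": [0,0,0],"jaw": 140}]'

```text
clock: 16.83
tool_pos: [0.5748, -0.0469, 0.0685]
eef_rot: [-0.475, 0.524, -0.474, -0.524]
contact_force: [0.0, 0.4, -0.2]
width: 0.0558
```

```bash
python3 -c "
from h import *
plan(0.575,-0.0485,0.0685,1.67)
"
```

```text
psi -4.613 turn(rad) [ 0. -0.  0.] q6 est -1.95
  psi 1.670 turn(rad) [ 0. -0.  0.] q6 est -1.95
  psi 7.953 turn(rad) [ 0. -0.  0.] q6 est -1.95
pos [ 0.5748 -0.0469  0.0685] psi 1.670 q6 -1.94 tilt 0.0005 F [ 0.   0.4 -0.2] w 0.0558 t 16.8
 xyz [ 0.0001 -0.0002 -0.0064] turn [ 0.     -0.0001  0.0002] dist 0.002
```

Call:
apply_moves --commands '[{"xyz": [0,0,-0.006],"turn": [0,0,0],"jaw": 140},{"xyz": [0,0,-0.006],"turn": [0,0,0],"jaw": 80},{"xyz": [0,0,-0.006],"turn": [0,0,0],"jaw": 80},{"xyz": [0,0,-0.006],"turn": [0,0,0],"jaw": 80},{"xyz": [-0.1,0,0],"turn": [0,0,0],"jaw": 80},{"xyz": [-0.25,0,0],"turn": [0,0,0],"jaw": 80},{"xyz": [-0.32,0,0],"turn": [0,0,0],"jaw": 80},{"xyz": [-0.32,0,0],"turn": [0,0,0],"jaw": 80}]'

```text
clock: 17.5
tool_pos: [0.5775, -0.0476, 0.1532]
eef_rot: [-0.476, 0.527, -0.473, -0.521]
contact_force: [-0.0, -0.1, 1.1]
width: 0.0642
```

```bash
python3 -c "
from h import *
plan(0.579,0.294,0.16,1.621)
"
```

```text
psi -4.662 turn(rad) [ 0.049 -0.003  0.008] q6 est -1.34
  psi -1.521 turn(rad) [-3.092 -0.013 -0.005] q6 est -4.49
  psi 1.621 turn(rad) [ 0.049 -0.003  0.008] q6 est -1.34
  psi 4.763 turn(rad) [-3.092 -0.013 -0.005] q6 est -4.49
  psi 7.904 turn(rad) [ 0.049 -0.003  0.008] q6 est -1.34
pos [ 0.5775 -0.0476  0.1532] psi 1.670 q6 -1.94 tilt 0.0090 F [-0.  -0.1  1.1] w 0.0642 t 17.5
 xyz [-0.0304 -0.1419  1.3589] turn [ 0.0156 -0.001   0.0027] dist 0.342
```

Call:
apply_moves --commands '[{"xyz": [-0.03,-0.1,1],"turn": [0.0156,0,0],"jaw": 130},{"xyz": [-0.03,-0.1,1],"turn": [0.0156,0,0],"jaw": 130},{"xyz": [-0.03,-0.1,1],"turn": [0.0156,0,0],"jaw": 130},{"xyz": [-0.03,-0.1,1],"turn": [0.0156,0,0],"jaw": 130},{"xyz": [-0.03,-0.1,1],"turn": [0.0156,0,0],"jaw": 130},{"xyz": [-0.03,-0.1,1],"turn": [0.0156,0,0],"jaw": 130},{"xyz": [-0.03,-0.1,1],"turn": [0.0156,0,0],"jaw": 130}]'

```text
clock: 18.08
tool_pos: [0.5734, 0.2114, 0.1551]
eef_rot: [0.487, -0.513, 0.485, 0.515]
contact_force: [0.4, -1.0, 0.2]
width: 0.046
```

```bash
python3 -c "
from h import *
im,d=cap('top','t8.png');books('top',im,d)
cv2.imwrite('pics/t8.png',cv2.resize(im[130:280,170:400],None,fx=3.4,fy=3.4,interpolation=cv2.INTER_CUBIC)[:,:,::-1])
im,d=cap('scene','s8.png');books('scene',im,d)
plan(0.579,0.294,0.12,1.621)
for n in('top','scene'):
    im=np.load(n+'_i.npy');d=np.load(n+'_d.npy')
    for q in rect(n,im,d,(5,80,60),(25,255,255),0.02,0.04,(170,190,210,240) if n=='top' else (330,330,380,380),'bar'):print(*q)
"
```

```text
top yellow 890 [ 0.5723 -0.0463  0.058 ] yaw 0.096 size 92 x 54 pxc [333. 195.]
scene orange 256 [0.5925 0.2952 0.0065] yaw 0.065 size 67 x 57 pxc [349. 360.]
scene yellow 613 [ 0.5784 -0.0451  0.0565] yaw 0.090 size 90 x 58 pxc [272. 254.]
  psi -4.662 turn(rad) [ 0.004 -0.    -0.001] q6 est -1.33
  psi 1.621 turn(rad) [ 0.004 -0.    -0.001] q6 est -1.33
  psi 7.904 turn(rad) [ 0.004 -0.    -0.001] q6 est -1.33
pos [0.5738 0.2061 0.1547] psi 1.625 q6 -1.46 tilt 0.0013 F [-0.  -0.2 -0.3] w 0.0457 t 18.2
 xyz [ 0.1388 -0.0399  0.35  ] turn [ 0.0013 -0.0001 -0.0004] dist 0.095
top bar 156 [0.5768 0.2911 0.0336] yaw 0.036 size 54 x 17 pxc [189. 212.]
scene bar 145 [0.5826 0.2962 0.0316] yaw 0.122 size 53 x 17 pxc [355. 352.]
```

View pics/t8.png

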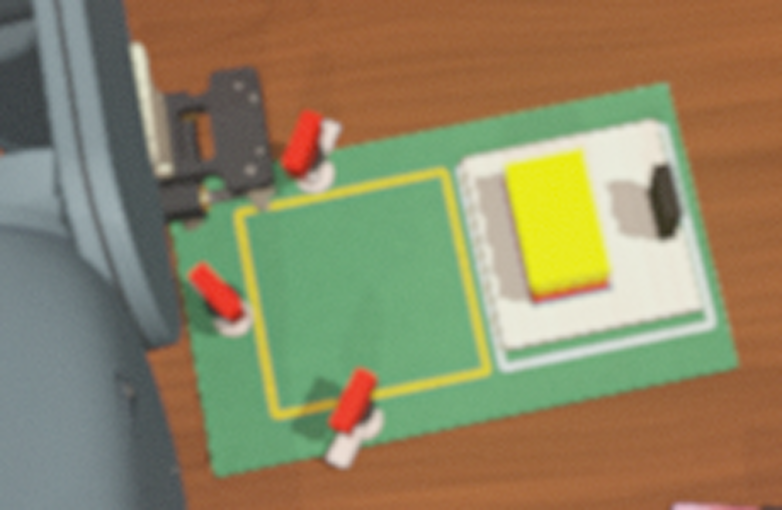

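View pics/s8.png

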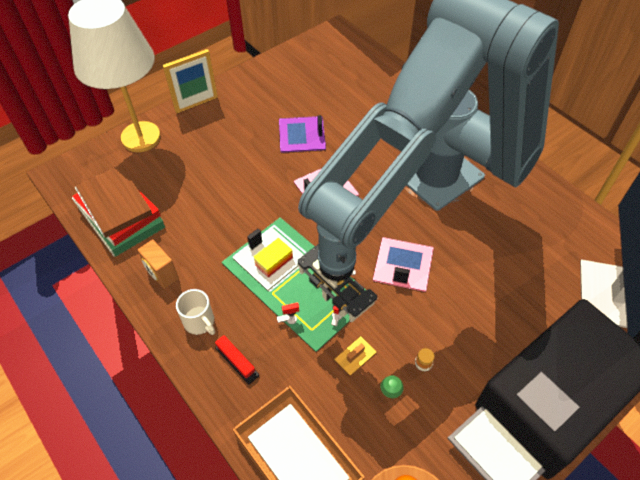

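Call:
apply_moves --commands '[{"xyz": [0.12,-0.04,0.34],"turn": [0.001,0,0],"jaw": 130},{"xyz": [0.12,-0.04,0.34],"turn": [0.001,0,0],"jaw": 130},{"xyz": [0.12,-0.04,0.34],"turn": [0.001,0,0],"jaw": 130},{"xyz": [0.12,-0.04,0.34],"turn": [0.001,0,0],"jaw": 130},{"xyz": [0.12,-0.04,0.34],"turn": [0.001,0,0],"jaw": 130},{"xyz": [0.12,-0.04,0.34],"turn": [0.001,0,0],"jaw": 130}]'

```text
clock: 18.68
tool_pos: [0.5809, 0.2876, 0.1259]
eef_rot: [-0.488, 0.511, -0.489, -0.511]
contact_force: [-0.2, -0.4, -0.1]
width: 0.0457
```

```bash
python3 -c "
from h import *
plan(0.578,0.2925,0.032,1.621)
"
```

```text
psi -4.662 turn(rad) [-0.005 -0.001  0.   ] q6 est -1.32
  psi 1.621 turn(rad) [-0.005 -0.001  0.   ] q6 est -1.32
  psi 7.904 turn(rad) [-0.005 -0.001  0.   ] q6 est -1.32
pos [0.5809 0.2876 0.1259] psi 1.616 q6 -1.33 tilt 0.0009 F [-0.2 -0.4 -0.1] w 0.0457 t 18.7
 xyz [0.3758 0.0107 0.0204] turn [-0.0015 -0.0003  0.    ] dist 0.094
```

Call:
apply_moves --commands '[{"xyz": [0.12,0.0107,0.02],"turn": [-0.0015,0,0],"jaw": 130},{"xyz": [0.22,0.0107,0.02],"turn": [-0.0015,0,0],"jaw": 130},{"xyz": [0.31,0.0107,0.02],"turn": [-0.0015,0,0],"jaw": 130},{"xyz": [0.36,0.0107,0.02],"turn": [-0.0015,0,0],"jaw": 130},{"xyz": [0.37,0.0107,0.02],"turn": [-0.0015,0,0],"jaw": 130},{"xyz": [0.37,0.0107,0.02],"turn": [-0.0015,0,0],"jaw": 130},{"xyz": [0.37,0.0107,0.02],"turn": [-0.0015,0,0],"jaw": 130}]'

```text
clock: 19.27
tool_pos: [0.5787, 0.2942, 0.0347]
eef_rot: [-0.488, 0.513, -0.486, -0.512]
contact_force: [-0.1, -0.0, -0.0]
width: 0.0456
```

```bash
python3 -c "
from h import *
plan(0.578,0.2925,0.032,1.621)
im,d=cap('scene')
cv2.imwrite('pics/s9.png',cv2.resize(im[290:410,290:450],None,fx=5,fy=5,interpolation=cv2.INTER_CUBIC)[:,:,::-1])
"
```

```text
psi -4.662 turn(rad) [0.001 0.    0.002] q6 est -1.32
  psi 1.621 turn(rad) [0.001 0.    0.002] q6 est -1.32
  psi 7.904 turn(rad) [0.001 0.    0.002] q6 est -1.32
pos [0.5787 0.2942 0.0347] psi 1.622 q6 -1.32 tilt 0.0022 F [-0.1 -0.  -0. ] w 0.0456 t 19.3
 xyz [ 0.0107  0.0032 -0.0066] turn [0.0002 0.0001 0.0007] dist 0.003
```

View pics/s9.png

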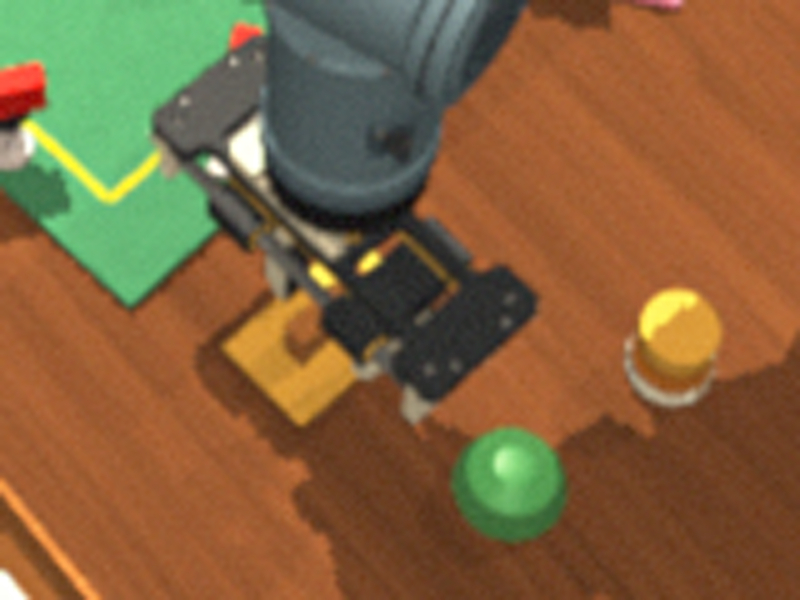

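Call:
apply_moves --commands '[{"xyz": [0.01,0,-0.005],"turn": [0,0,0],"jaw": 130},{"xyz": [0.01,0,-0.005],"turn": [0,0,0],"jaw": 245},{"xyz": [0.01,0,-0.005],"turn": [0,0,0],"jaw": 245},{"xyz": [0.01,0,-0.005],"turn": [0,0,0],"jaw": 245},{"xyz": [0.01,0,-0.005],"turn": [0,0,0],"jaw": 245},{"xyz": [0.01,0,-0.005],"turn": [0,0,0],"jaw": 245},{"xyz": [0.01,0,-0.005],"turn": [0,0,0],"jaw": 245},{"xyz": [0.01,0,-0.005],"turn": [0,0,0],"jaw": 245}]' --force 45

```text
clock: 19.98
tool_pos: [0.5776, 0.2934, 0.0308]
eef_rot: [-0.487, 0.513, -0.487, -0.513]
contact_force: [0.5, -0.3, 0.7]
width: 0.0142
```

```bash
python3 -c "
from h import *
plan(0.575,-0.048,0.16,1.67)
"
```

```text
psi -4.613 turn(rad) [-0.047 -0.     0.   ] q6 est -1.93
  psi -1.472 turn(rad) [3.094 0.    0.   ] q6 est 1.22
  psi 1.670 turn(rad) [-0.047 -0.     0.   ] q6 est -1.93
  psi 4.812 turn(rad) [3.094 0.    0.   ] q6 est 1.22
  psi 7.953 turn(rad) [-0.047 -0.     0.   ] q6 est -1.93
pos [0.5776 0.2934 0.0308] psi 1.623 q6 -1.32 tilt 0.0001 F [ 0.5 -0.3  0.7] w 0.0142 t 20.0
 xyz [-0.5166  0.081  -1.3632] turn [-0.0151 -0.      0.    ] dist 0.365
```

Call:
apply_moves --commands '[{"xyz": [-0.12,0,0],"turn": [0,0,0],"jaw": 245},{"xyz": [-0.25,0,0],"turn": [0,0,0],"jaw": 245},{"xyz": [-0.38,0,0],"turn": [0,0,0],"jaw": 245},{"xyz": [-0.5,0,0],"turn": [0,0,0],"jaw": 245},{"xyz": [-0.52,0,-0.12],"turn": [-0.015,0,0],"jaw": 245},{"xyz": [-0.52,0,-0.26],"turn": [-0.015,0,0],"jaw": 245},{"xyz": [-0.52,0.03,-0.4],"turn": [-0.015,0,0],"jaw": 245},{"xyz": [-0.52,0.03,-0.5],"turn": [-0.015,0,0],"jaw": 245}]'

```text
clock: 20.65
tool_pos: [0.5749, 0.1659, 0.1602]
eef_rot: [0.474, -0.524, 0.475, 0.524]
contact_force: [-0.3, 0.3, -2.6]
width: 0.0136
```

```bash
python3 -c "
from h import *
plan(0.575,-0.048,0.16,1.67)
"
```

```text
psi -4.613 turn(rad) [-0.    -0.001 -0.002] q6 est -1.94
  psi 1.670 turn(rad) [-0.    -0.001 -0.002] q6 est -1.94
  psi 7.953 turn(rad) [-0.    -0.001 -0.002] q6 est -1.94
pos [0.5749 0.1659 0.1602] psi 1.670 q6 -1.57 tilt 0.0026 F [-0.3  0.3 -2.6] w 0.0136 t 20.6
 xyz [ 0.0016  0.0843 -0.8515] turn [-0.     -0.0003 -0.0008] dist 0.214
```

Call:
apply_moves --commands '[{"xyz": [0,0.02,-0.15],"turn": [0,0,0],"jaw": 245},{"xyz": [0,0.04,-0.3],"turn": [0,0,0],"jaw": 245},{"xyz": [0,0.06,-0.45],"turn": [0,0,0],"jaw": 245},{"xyz": [0,0.08,-0.6],"turn": [0,0,0],"jaw": 245},{"xyz": [0,0.08,-0.72],"turn": [0,0,0],"jaw": 245},{"xyz": [0,0.08,-0.8],"turn": [0,0,0],"jaw": 245},{"xyz": [0,0.08,-0.8],"turn": [0,0,0],"jaw": 245},{"xyz": [0,0.08,-0.8],"turn": [0,0,0],"jaw": 245}]'

```text
clock: 21.32
tool_pos: [0.576, -0.0339, 0.1601]
eef_rot: [0.475, -0.523, 0.476, 0.524]
contact_force: [0.8, -0.5, -2.2]
width: 0.0137
```

```bash
python3 -c "
from h import *
plan(0.575,-0.048,0.11,1.67)
"
```

```text
psi -4.613 turn(rad) [-0.003  0.001 -0.001] q6 est -1.95
  psi 1.670 turn(rad) [-0.003  0.001 -0.001] q6 est -1.95
  psi 7.953 turn(rad) [-0.003  0.001 -0.001] q6 est -1.95
pos [ 0.576  -0.0339  0.1601] psi 1.667 q6 -1.92 tilt 0.0015 F [ 0.8 -0.5 -2.2] w 0.0137 t 21.3
 xyz [ 0.2002  0.009  -0.056 ] turn [-0.001   0.0003 -0.0004] dist 0.052
```

Call:
apply_moves --commands '[{"xyz": [0.05,0.009,-0.05],"turn": [-0.001,0,0],"jaw": 245},{"xyz": [0.12,0.009,-0.05],"turn": [-0.001,0,0],"jaw": 245},{"xyz": [0.19,0.009,-0.05],"turn": [-0.001,0,0],"jaw": 245},{"xyz": [0.19,0.009,-0.05],"turn": [-0.001,0,0],"jaw": 245},{"xyz": [0.19,0.009,-0.05],"turn": [-0.001,0,0],"jaw": 245},{"xyz": [0.19,0.009,-0.05],"turn": [-0.001,0,0],"jaw": 245}]'

```text
clock: 21.82
tool_pos: [0.5757, -0.0446, 0.1139]
eef_rot: [-0.474, 0.525, -0.473, -0.525]
contact_force: [0.5, 0.2, -3.6]
width: 0.0141
```

```bash
python3 -c "
from h import *
plan(0.575,-0.048,0.0895,1.67)
im,d=cap('scene')
cv2.imwrite('pics/s10.png',cv2.resize(im[190:310,210:370],None,fx=5,fy=5,interpolation=cv2.INTER_CUBIC)[:,:,::-1])
"
```

```text
psi -4.613 turn(rad) [0.004 0.    0.   ] q6 est -1.95
  psi 1.670 turn(rad) [0.004 0.    0.   ] q6 est -1.95
  psi 7.953 turn(rad) [0.004 0.    0.   ] q6 est -1.95
pos [ 0.5757 -0.0446  0.1139] psi 1.674 q6 -1.94 tilt 0.0005 F [ 0.5  0.2 -3.6] w 0.0141 t 21.8
 xyz [ 0.0974  0.0043 -0.0131] turn [0.0013 0.     0.0002] dist 0.025
```

View pics/s10.png

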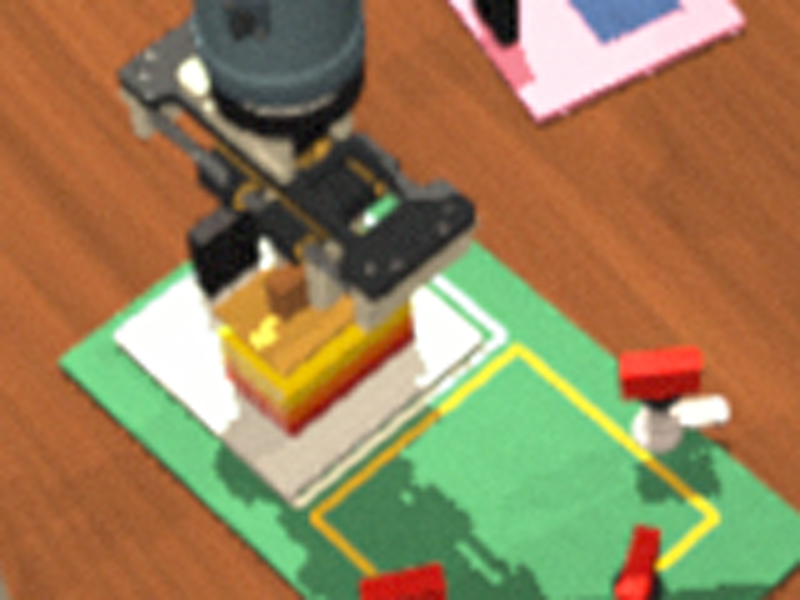

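Call:
apply_moves --commands '[{"xyz": [0.03,0.004,-0.013],"turn": [0.001,0,0],"jaw": 245},{"xyz": [0.06,0.004,-0.013],"turn": [0.001,0,0],"jaw": 245},{"xyz": [0.085,0.004,-0.013],"turn": [0.001,0,0],"jaw": 245},{"xyz": [0.096,0.004,-0.013],"turn": [0.001,0,0],"jaw": 245},{"xyz": [0.096,0.004,-0.013],"turn": [0.001,0,0],"jaw": 245},{"xyz": [0.096,0.004,-0.013],"turn": [0.001,0,0],"jaw": 245},{"xyz": [0.096,0.004,-0.013],"turn": [0.001,0,0],"jaw": 245}]'

```text
clock: 22.45
tool_pos: [0.5747, -0.0489, 0.089]
eef_rot: [0.475, -0.524, 0.475, 0.524]
contact_force: [0.2, 0.4, -2.8]
width: 0.0136
```

```bash
python3 -c "
from h import *
plan(0.575,-0.048,0.0895,1.67)
"
```

```text
psi -4.613 turn(rad) [-0.  0. -0.] q6 est -1.95
  psi 1.670 turn(rad) [-0.  0. -0.] q6 est -1.95
  psi 7.953 turn(rad) [-0.  0. -0.] q6 est -1.95
pos [ 0.5747 -0.0489  0.089 ] psi 1.670 q6 -1.95 tilt 0.0003 F [ 0.2  0.4 -2.8] w 0.0136 t 22.4
 xyz [-0.0022 -0.0017  0.0032] turn [-0.0001  0.     -0.0001] dist 0.001
```

Call:
apply_moves --commands '[{"xyz": [0.001,0,0],"turn": [0,0,0],"jaw": 245},{"xyz": [0.001,0,0],"turn": [0,0,0],"jaw": 170},{"xyz": [0.001,0,0],"turn": [0,0,0],"jaw": 170},{"xyz": [0.001,0,0],"turn": [0,0,0],"jaw": 170},{"xyz": [-0.1,0,0],"turn": [0,0,0],"jaw": 170},{"xyz": [-0.22,0,0],"turn": [0,0,0],"jaw": 170},{"xyz": [-0.25,0,0],"turn": [0,0,0],"jaw": 170},{"xyz": [-0.25,0,0],"turn": [0,0,0],"jaw": 170}]'

```text
clock: 23.12
tool_pos: [0.5768, -0.0494, 0.1548]
eef_rot: [-0.476, 0.526, -0.474, -0.522]
contact_force: [-0.1, -0.8, 0.1]
width: 0.0311
```

```bash
python3 -c "
from h import *
plan(0.58,0.15,0.2,1.67)
im,d=cap('scene')
cv2.imwrite('pics/s11.png',cv2.resize(im[190:340,210:390],None,fx=4.4,fy=4,interpolation=cv2.INTER_CUBIC)[:,:,::-1])
"
```

```text
psi -4.613 turn(rad) [-0.    -0.002  0.006] q6 est -1.61
  psi 1.670 turn(rad) [-0.    -0.002  0.006] q6 est -1.61
  psi 7.953 turn(rad) [-0.    -0.002  0.006] q6 est -1.61
pos [ 0.5768 -0.0494  0.1548] psi 1.670 q6 -1.95 tilt 0.0066 F [-0.1 -0.8  0.1] w 0.0311 t 23.1
 xyz [-0.1822 -0.0928  0.7918] turn [-0.0001 -0.0008  0.0019] dist 0.204
```

View pics/s11.png

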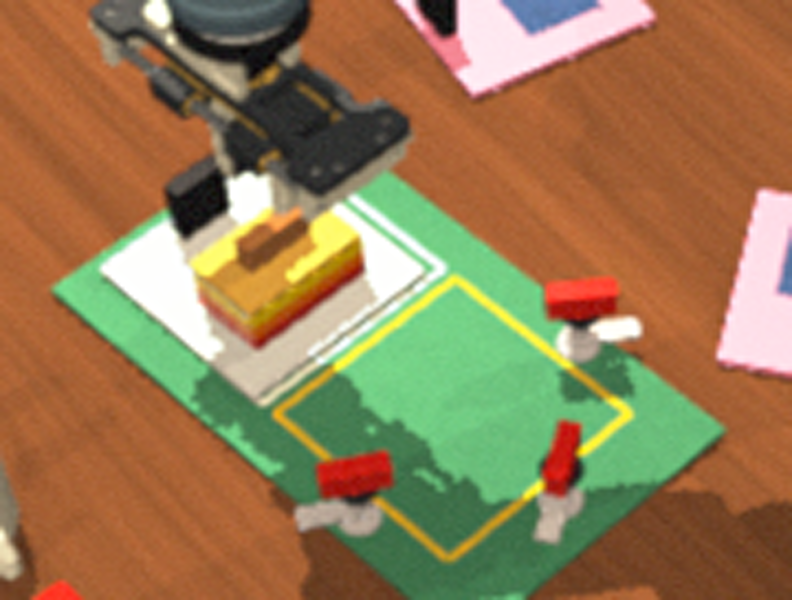

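```bash
python3 -c "
from h import *
for n in('top','scene'):
    im=np.load(n+'_i.npy');d=np.load(n+'_d.npy')
    for q in rect(n,im,d,(0,0,0),(180,255,90),0.066,0.08,(350,165,385,210) if n=='top' else (235,220,275,260),'handle'):print(*q)
im,d=cap('scene')
for q in rect('scene',im,d,(15,90,60),(35,255,255),0.058,0.068,(235,220,320,290),'plate'):print(*q)
plan(0.5824,-0.1225,0.14,1.67)
"
```

```text
top handle 65 [ 0.5791 -0.121   0.071 ] yaw 0.075 size 37 x 10 pxc [366. 187.]
scene plate 390 [ 0.5798 -0.0446  0.0627] yaw 0.090 size 91 x 60 pxc [271. 256.]
  psi -4.613 turn(rad) [-0. -0.  0.] q6 est -2.07
  psi 1.670 turn(rad) [-0. -0.  0.] q6 est -2.07
  psi 7.953 turn(rad) [-0. -0.  0.] q6 est -2.07
pos [ 0.5746 -0.0488  0.1514] psi 1.670 q6 -1.95 tilt 0.0003 F [ 0.1 -0.2  0.2] w 0.0310 t 23.2
 xyz [ 0.0457 -0.002  -0.2966] turn [-0.0001 -0.      0.0001] dist 0.075
```

Call:
apply_moves --commands '[{"xyz": [0,-0.002,-0.15],"turn": [0,0,0],"jaw": 170},{"xyz": [0,-0.002,-0.29],"turn": [0,0,0],"jaw": 170},{"xyz": [0,-0.002,-0.296],"turn": [0,0,0],"jaw": 170},{"xyz": [0.046,-0.002,-0.296],"turn": [0,0,0],"jaw": 170},{"xyz": [0.046,-0.002,-0.296],"turn": [0,0,0],"jaw": 170},{"xyz": [0.046,-0.002,-0.296],"turn": [0,0,0],"jaw": 170},{"xyz": [0.046,-0.002,-0.296],"turn": [0,0,0],"jaw": 170}]'

```text
clock: 23.8
tool_pos: [0.5818, -0.1211, 0.1392]
eef_rot: [0.474, -0.524, 0.475, 0.525]
contact_force: [0.1, 0.2, 0.2]
width: 0.0309
```

```bash
python3 -c "
from h import *
plan(0.5815,-0.122,0.061,1.67)
im,d=cap('scene')
cv2.imwrite('pics/s12.png',cv2.resize(im[190:310,210:370],None,fx=5,fy=5,interpolation=cv2.INTER_CUBIC)[:,:,::-1])
im,d=cap('top')
cv2.imwrite('pics/t12.png',cv2.resize(im[130:280,250:450],None,fx=4,fy=4,interpolation=cv2.INTER_CUBIC)[:,:,::-1])
"
```

```text
psi -4.613 turn(rad) [ 0.001  0.001 -0.002] q6 est -2.06
  psi 1.670 turn(rad) [ 0.001  0.001 -0.002] q6 est -2.06
  psi 7.953 turn(rad) [ 0.001  0.001 -0.002] q6 est -2.06
pos [ 0.5818 -0.1211  0.1392] psi 1.671 q6 -2.06 tilt 0.0023 F [0.1 0.2 0.2] w 0.0309 t 23.8
 xyz [ 0.3127  0.0011 -0.004 ] turn [ 0.0003  0.0004 -0.0006] dist 0.078
```

View pics/s12.png

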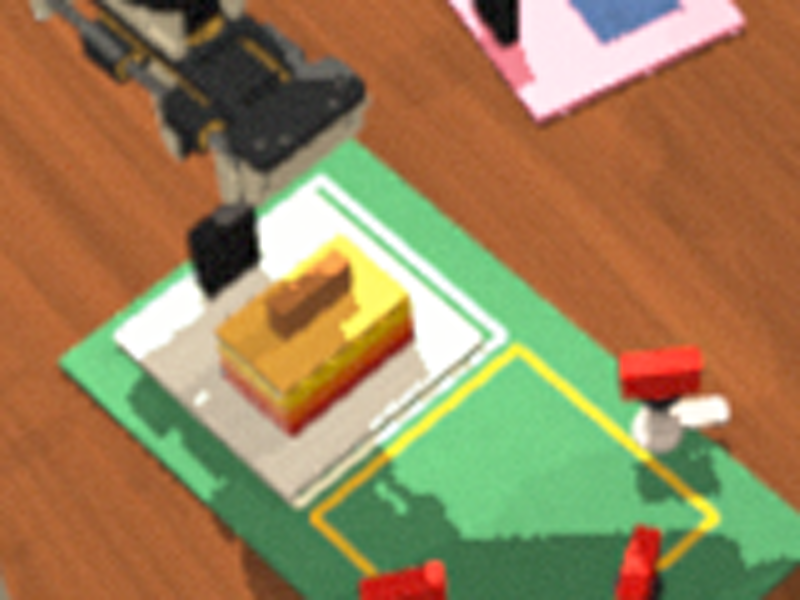

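View pics/t12.png

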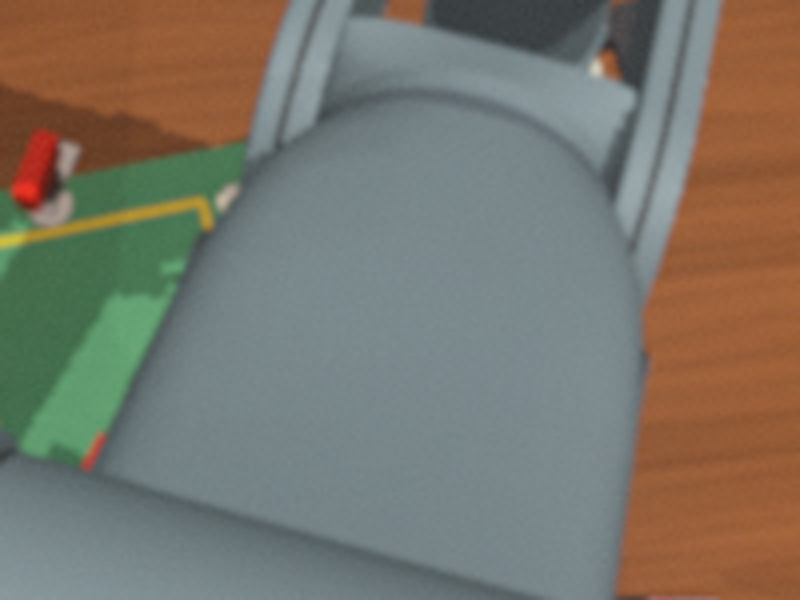

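Call:
apply_moves --commands '[{"xyz": [0.12,0,-0.003],"turn": [0,0,0],"jaw": 170},{"xyz": [0.22,0,-0.003],"turn": [0,0,0],"jaw": 170},{"xyz": [0.3,0,-0.003],"turn": [0,0,0],"jaw": 170},{"xyz": [0.3,0,-0.003],"turn": [0,0,0],"jaw": 170},{"xyz": [0.3,0,-0.003],"turn": [0,0,0],"jaw": 170},{"xyz": [0.3,0,-0.003],"turn": [0,0,0],"jaw": 170}]'

```text
clock: 24.4
tool_pos: [0.5835, -0.1232, 0.0666]
eef_rot: [-0.475, 0.525, -0.474, -0.524]
contact_force: [0.5, -0.6, 0.9]
width: 0.0309
```

Call:
apply_moves --commands '[{"xyz": [0,0,0],"turn": [0,0,0],"jaw": 200},{"xyz": [0,0,0],"turn": [0,0,0],"jaw": 200},{"xyz": [0,0,0],"turn": [0,0,0],"jaw": 240},{"xyz": [0,0,0],"turn": [0,0,0],"jaw": 240},{"xyz": [0,0,0],"turn": [0,0,0],"jaw": 240},{"xyz": [0,0,0],"turn": [0,0,0],"jaw": 240}]' --force 20

```text
clock: 24.9
tool_pos: [0.5832, -0.1234, 0.0663]
eef_rot: [-0.475, 0.525, -0.474, -0.524]
contact_force: [-0.7, 0.0, 7.1]
width: 0.0137
```

```bash
python3 -c "
from h import *
plan(0.5815,-0.122,0.061,1.67)
im,d=cap('scene')
cv2.imwrite('pics/s13.png',cv2.resize(im[190:310,210:370],None,fx=5,fy=5,interpolation=cv2.INTER_CUBIC)[:,:,::-1])
"
```

```text
psi -4.613 turn(rad) [-0.    -0.001  0.002] q6 est -2.06
  psi 1.670 turn(rad) [-0.    -0.001  0.002] q6 est -2.06
  psi 7.953 turn(rad) [-0.    -0.001  0.002] q6 est -2.06
pos [ 0.5832 -0.1234  0.0663] psi 1.670 q6 -2.07 tilt 0.0017 F [-0.7  0.   7.1] w 0.0137 t 24.9
 xyz [0.0211 0.0061 0.0062] turn [-0.0001 -0.0002  0.0005] dist 0.006
```

View pics/s13.png

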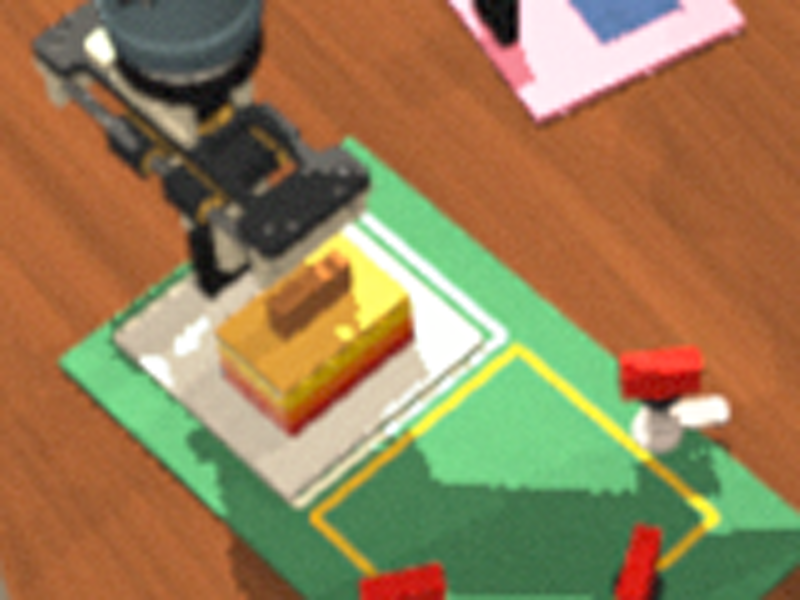

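Call:
apply_moves --commands '[{"xyz": [0,0,0.008],"turn": [0,0,0],"jaw": 245},{"xyz": [0,0.001,0.025],"turn": [0,0,0],"jaw": 245},{"xyz": [0,0.002,0.05],"turn": [0,0,0],"jaw": 245},{"xyz": [0,0.004,0.08],"turn": [0,0,0],"jaw": 245},{"xyz": [0,0.006,0.11],"turn": [0,0,0],"jaw": 245},{"xyz": [0,0.008,0.14],"turn": [0,0,0],"jaw": 245},{"xyz": [0,0.009,0.17],"turn": [0,0,0],"jaw": 245},{"xyz": [0,0.01,0.2],"turn": [0,0,0],"jaw": 245}]' --force 35

```text
clock: 25.62
tool_pos: [0.5768, -0.0763, 0.0663]
eef_rot: [-0.474, 0.526, -0.475, -0.522]
contact_force: [0.4, -10.1, 1.9]
width: 0.0135
```

```bash
python3 -c "
from h import *
plan(0.5832-0.0229,-0.1234+0.1574,0.0663,1.67)
im,d=cap('scene')
cv2.imwrite('pics/s14.png',cv2.resize(im[190:340,210:390],None,fx=4.4,fy=4,interpolation=cv2.INTER_CUBIC)[:,:,::-1])
"
```

```text
psi -4.613 turn(rad) [-0.001 -0.005  0.003] q6 est -1.80
  psi 1.670 turn(rad) [-0.001 -0.005  0.003] q6 est -1.80
  psi 7.953 turn(rad) [-0.001 -0.005  0.003] q6 est -1.80
pos [ 0.5768 -0.0763  0.0663] psi 1.669 q6 -1.99 tilt 0.0059 F [  0.4 -10.1   1.9] w 0.0135 t 25.6
 xyz [-0.0022  0.0221  0.4457] turn [-0.0002 -0.0015  0.0011] dist 0.112
```

View pics/s14.png

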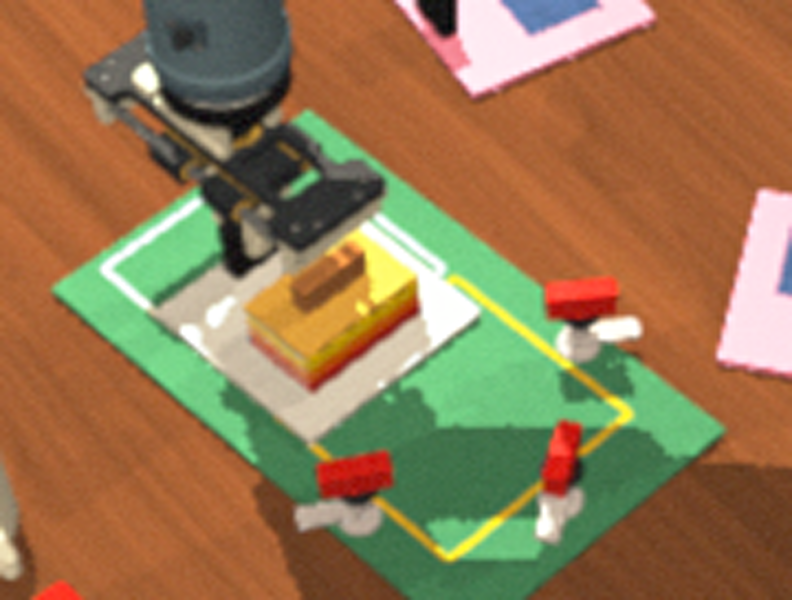

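Sliding well, pile intact.

Call:
apply_moves --commands '[{"xyz": [0,0.001,0.025],"turn": [0,0,0],"jaw": 245},{"xyz": [0,0.003,0.05],"turn": [0,0,0],"jaw": 245},{"xyz": [0,0.005,0.08],"turn": [0,0,0],"jaw": 245},{"xyz": [0,0.007,0.11],"turn": [0,0,0],"jaw": 245},{"xyz": [0,0.009,0.14],"turn": [0,0,0],"jaw": 245},{"xyz": [0,0.011,0.17],"turn": [0,0,0],"jaw": 245},{"xyz": [0,0.013,0.2],"turn": [0,0,0],"jaw": 245},{"xyz": [0,0.015,0.23],"turn": [0,0,0],"jaw": 245}]'

```text
clock: 26.33
tool_pos: [0.5675, -0.0193, 0.0663]
eef_rot: [-0.475, 0.526, -0.475, -0.522]
contact_force: [3.0, -9.7, 1.6]
width: 0.0137
```

```bash
python3 -c "
from h import *
plan(0.5832-0.0229,-0.1234+0.1574,0.0663,1.67)
"
```

```text
psi -4.613 turn(rad) [-0.    -0.005  0.003] q6 est -1.80
  psi 1.670 turn(rad) [-0.    -0.005  0.003] q6 est -1.80
  psi 7.953 turn(rad) [-0.    -0.005  0.003] q6 est -1.80
pos [ 0.5675 -0.0193  0.0663] psi 1.670 q6 -1.90 tilt 0.0057 F [ 3.  -9.7  1.6] w 0.0137 t 26.3
 xyz [-0.001   0.0078  0.2151] turn [-0.0002 -0.0015  0.0011] dist 0.054
```

Call:
apply_moves --commands '[{"xyz": [0,0.001,0.03],"turn": [0,0,0],"jaw": 245},{"xyz": [0,0.003,0.06],"turn": [0,0,0],"jaw": 245},{"xyz": [0,0.005,0.09],"turn": [0,0,0],"jaw": 245},{"xyz": [0,0.005,0.12],"turn": [0,0,0],"jaw": 245},{"xyz": [0,0.005,0.145],"turn": [0,0,0],"jaw": 245},{"xyz": [0,0.005,0.165],"turn": [0,0,0],"jaw": 245},{"xyz": [0,0.005,0.18],"turn": [0,0,0],"jaw": 245},{"xyz": [0,0.005,0.185],"turn": [0,0,0],"jaw": 245}]'

```text
clock: 27.0
tool_pos: [0.5615, 0.0269, 0.0663]
eef_rot: [-0.474, 0.526, -0.475, -0.522]
contact_force: [1.5, -10.8, 2.6]
width: 0.0136
```

```bash
python3 -c "
from h import *
plan(0.5832-0.0229,-0.1234+0.1574,0.0663,1.67)
im,d=cap('scene')
cv2.imwrite('pics/s15.png',cv2.resize(im[190:340,210:390],None,fx=4.4,fy=4,interpolation=cv2.INTER_CUBIC)[:,:,::-1])
im,d=cap('top')
cv2.imwrite('pics/t15.png',cv2.resize(im[130:280,200:400],None,fx=4,fy=4,interpolation=cv2.INTER_CUBIC)[:,:,::-1])
"
```

```text
psi -4.613 turn(rad) [ 0.    -0.004  0.003] q6 est -1.80
  psi 1.670 turn(rad) [ 0.    -0.004  0.003] q6 est -1.80
  psi 7.953 turn(rad) [ 0.    -0.004  0.003] q6 est -1.80
pos [0.5615 0.0269 0.0663] psi 1.670 q6 -1.82 tilt 0.0052 F [  1.5 -10.8   2.6] w 0.0136 t 27.0
 xyz [-0.0002  0.002   0.0287] turn [ 0.0001 -0.0013  0.0009] dist 0.007
```

View pics/s15.png

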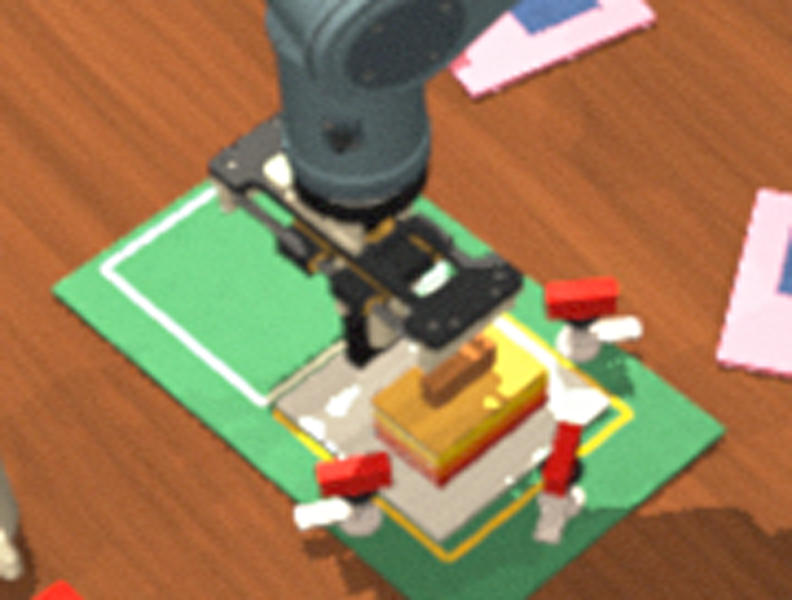

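View pics/t15.png

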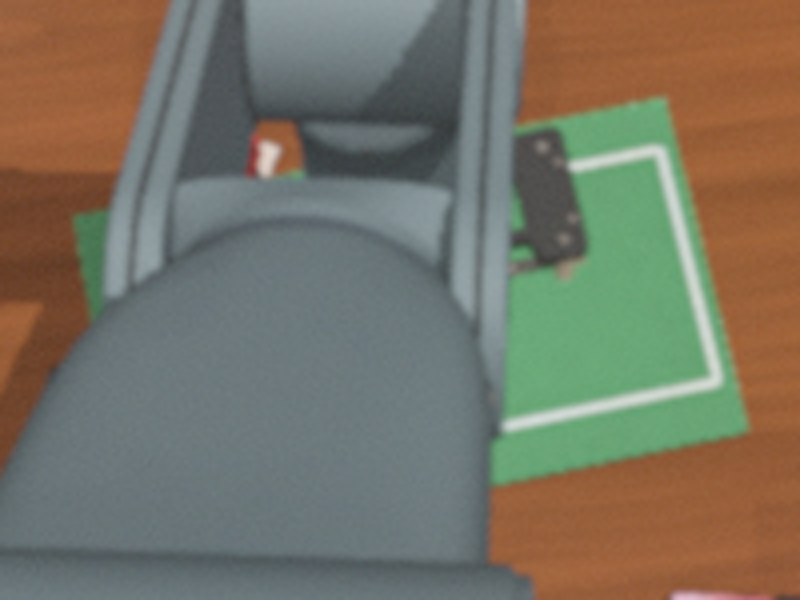

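Call:
apply_moves --commands '[{"xyz": [0,0.001,0.01],"turn": [0,0,0],"jaw": 245},{"xyz": [0,0.002,0.02],"turn": [0,0,0],"jaw": 245},{"xyz": [0,0.003,0.026],"turn": [0,0,0],"jaw": 245},{"xyz": [0,0.003,0.028],"turn": [0,0,0],"jaw": 245},{"xyz": [0,0.003,0.028],"turn": [0,0,0],"jaw": 245},{"xyz": [0,0.003,0.028],"turn": [0,0,0],"jaw": 245}]'

```text
clock: 27.6
tool_pos: [0.5603, 0.0335, 0.0663]
eef_rot: [-0.475, 0.526, -0.475, -0.522]
contact_force: [1.9, -8.6, 3.1]
width: 0.0139
```

```bash
python3 -c "
from h import *
plan(0.5832-0.0229,-0.1234+0.1574,0.0663,1.67)
im,d=cap('scene')
np.save('s16i.npy',im);np.save('s16d.npy',d)
cv2.imwrite('pics/s16.png',cv2.resize(im[220:340,250:390],None,fx=5.5,fy=5,interpolation=cv2.INTER_CUBIC)[:,:,::-1])
"
```

```text
psi -4.613 turn(rad) [-0.    -0.004  0.003] q6 est -1.80
  psi 1.670 turn(rad) [-0.    -0.004  0.003] q6 est -1.80
  psi 7.953 turn(rad) [-0.    -0.004  0.003] q6 est -1.80
pos [0.5603 0.0335 0.0663] psi 1.670 q6 -1.80 tilt 0.0052 F [ 1.9 -8.6  3.1] w 0.0139 t 27.6
 xyz [-0.     -0.0002  0.0019] turn [-0.0001 -0.0013  0.0011] dist 0.000
```

View pics/s16.png

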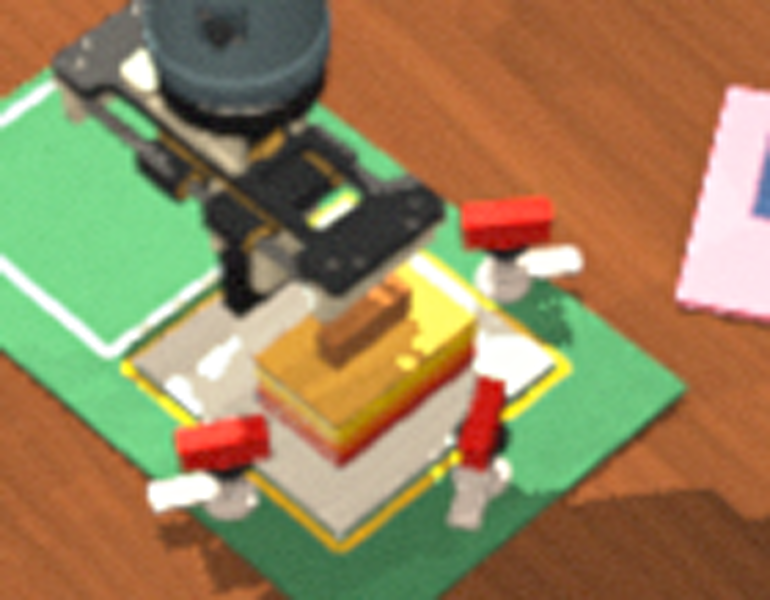

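Call:
apply_moves --commands '[{"xyz": [0,0,-0.004],"turn": [0,0,0],"jaw": 245},{"xyz": [0,0,-0.008],"turn": [0,0,0],"jaw": 245},{"xyz": [0,0,-0.008],"turn": [0,0,0],"jaw": 245}]'

```text
clock: 27.9
tool_pos: [0.5603, 0.0335, 0.0663]
eef_rot: [-0.475, 0.525, -0.474, -0.523]
contact_force: [2.5, -2.5, 5.6]
width: 0.0141
```

```bash
python3 -c "
from h import *
plan(0.5832-0.0229,-0.1234+0.1574,0.0663,1.67)
"
```

```text
psi -4.613 turn(rad) [-0.001 -0.001  0.003] q6 est -1.81
  psi 1.670 turn(rad) [-0.001 -0.001  0.003] q6 est -1.81
  psi 7.953 turn(rad) [-0.001 -0.001  0.003] q6 est -1.81
pos [0.5603 0.0335 0.0663] psi 1.669 q6 -1.81 tilt 0.0035 F [ 2.5 -2.5  5.6] w 0.0141 t 27.9
 xyz [-0.0002 -0.0004  0.0022] turn [-0.0002 -0.0003  0.0011] dist 0.001
```

Call:
apply_moves --commands '[{"xyz": [0,0,0],"turn": [0,0,0],"jaw": 180},{"xyz": [0,0,0],"turn": [0,0,0],"jaw": 180},{"xyz": [-0.02,0,0],"turn": [0,0,0],"jaw": 180},{"xyz": [-0.1,0,0],"turn": [0,0,0],"jaw": 180},{"xyz": [-0.22,0,0],"turn": [0,0,0],"jaw": 180},{"xyz": [-0.36,0,0],"turn": [0,0,0],"jaw": 180},{"xyz": [-0.48,0,0],"turn": [0,0,0],"jaw": 180},{"xyz": [-0.48,0,0],"turn": [0,0,0],"jaw": 180}]'

```text
clock: 28.57
tool_pos: [0.5618, 0.0339, 0.1918]
eef_rot: [-0.477, 0.527, -0.472, -0.521]
contact_force: [1.3, -0.7, -0.1]
width: 0.0271
```

Call:
apply_moves --commands '[{"xyz": [0,0,-0.16],"turn": [0,0,0],"jaw": 180},{"xyz": [0,0,-0.32],"turn": [0,0,0],"jaw": 180},{"xyz": [0,0,-0.48],"turn": [0,0,0],"jaw": 180},{"xyz": [0,0.1,-0.65],"turn": [0,0,0],"jaw": 180},{"xyz": [0,0.1,-0.82],"turn": [0,0,0],"jaw": 180},{"xyz": [0,0.2,-1],"turn": [0,0,0],"jaw": 180},{"xyz": [0,0.2,-1],"turn": [0,0,0],"jaw": 180}]'

```text
clock: 29.15
tool_pos: [0.532, -0.2241, 0.1845]
eef_rot: [0.475, -0.523, 0.476, 0.524]
contact_force: [0.4, 0.8, -0.3]
width: 0.0276
```

```bash
python3 -c "
from h import *
im,d=cap('scene');np.save('s17i.npy',im);np.save('s17d.npy',d)
cv2.imwrite('pics/s17.png',cv2.resize(im[220:340,250:390],None,fx=5.5,fy=5,interpolation=cv2.INTER_CUBIC)[:,:,::-1])
im,d=cap('top');np.save('t17i.npy',im);np.save('t17d.npy',d)
cv2.imwrite('pics/t17.png',cv2.resize(im[130:280,200:400],None,fx=4,fy=4,interpolation=cv2.INTER_CUBIC)[:,:,::-1])
print(r.get_obs()['clock'],r.get_obs()['tool_pos'])
"
```

```text
29.25 [ 0.53220362 -0.22258566  0.18450259]
```

View pics/t17.png

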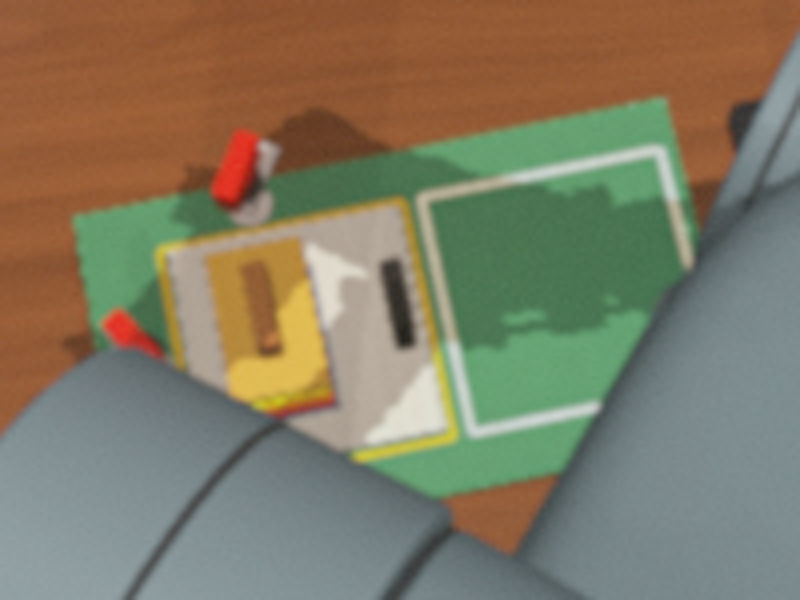

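View pics/s17.png

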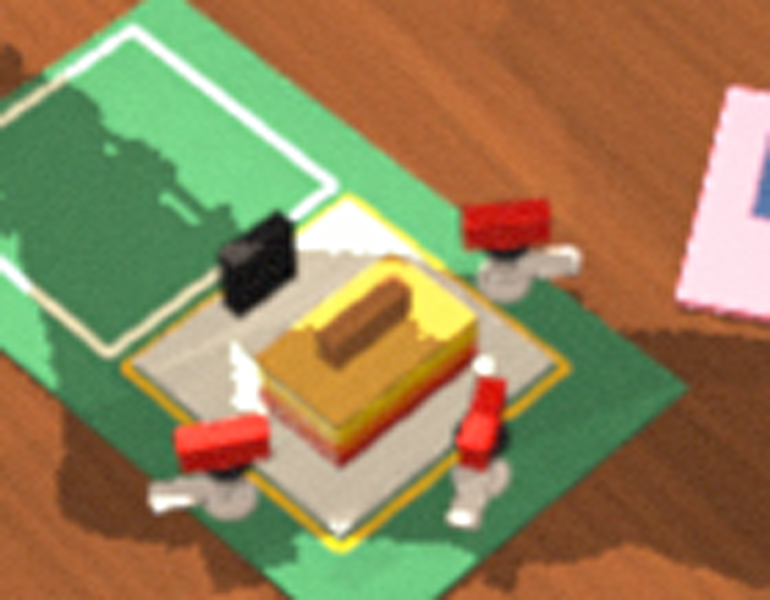

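```bash
python3 -c "
from h import *
for n,a in(('scene','s17'),('top','t17')):
    im=np.load(a+'i.npy');d=np.load(a+'d.npy')
    for q in rect(n,im,d,(0,150,60),(6,255,255),0.072,0.085,None,'knob'):
        if .4<q[3][0]<.7 and 0<q[3][1]<.3: print(*q)
plan(0.4615,0.100,0.18,1.02)
"
```

```text
scene knob 83 [0.464  0.1017 0.0758] yaw -0.683 size 39 x 18 pxc [342. 263.]
scene knob 76 [0.5476 0.1844 0.0764] yaw 0.593 size 42 x 13 pxc [337. 303.]
scene knob 84 [0.6447 0.1196 0.0765] yaw -0.406 size 41 x 15 pxc [289. 307.]
top knob 114 [0.6401 0.1161 0.0781] yaw -0.445 size 43 x 15 pxc [259. 172.]
top knob 63 [0.5455 0.1831 0.0776] yaw 0.673 size 33 x 13 pxc [232. 213.]
  psi -5.263 turn(rad) [ 0.645 -0.    -0.001] q6 est -1.00
  psi -2.122 turn(rad) [-2.496e+00  2.000e-03 -0.000e+00] q6 est -4.14
  psi 1.020 turn(rad) [ 0.645 -0.    -0.001] q6 est -1.00
  psi 4.162 turn(rad) [-2.496e+00  2.000e-03 -0.000e+00] q6 est -4.14
  psi 7.303 turn(rad) [ 0.645 -0.    -0.001] q6 est -1.00
pos [ 0.5322 -0.2226  0.1845] psi 1.665 q6 -2.25 tilt 0.0015 F [ 0.1  0.8 -0.1] w 0.0271 t 29.2
 xyz [0.0187 0.1598 1.3113] turn [ 0.2054 -0.     -0.0005] dist 0.330
```

Call:
apply_moves --commands '[{"xyz": [0,0.12,1],"turn": [0.22,0,0],"jaw": 180},{"xyz": [0,0.12,1],"turn": [0.22,0,0],"jaw": 180},{"xyz": [0,0.12,1],"turn": [0.22,0,0],"jaw": 180},{"xyz": [0,0.12,1],"turn": [0.22,0,0],"jaw": 180},{"xyz": [0,0.12,1],"turn": [0.22,0,0],"jaw": 180},{"xyz": [0,0.12,1],"turn": [0.22,0,0],"jaw": 180},{"xyz": [0,0.12,1],"turn": [0.22,0,0],"jaw": 180},{"xyz": [0,0.12,1],"turn": [0.22,0,0],"jaw": 180}]'

```text
clock: 29.92
tool_pos: [0.4776, 0.0299, 0.1851]
eef_rot: [0.623, -0.334, 0.623, 0.335]
contact_force: [-0.5, 0.1, -0.3]
width: 0.0272
```

```bash
python3 -c "
from h import *
plan(0.4615,0.100,0.14,0.97)
"
```

```text
psi -5.313 turn(rad) [ 0.015  0.    -0.001] q6 est -0.99
  psi -2.172 turn(rad) [-3.127e+00  2.000e-03  1.000e-03] q6 est -4.13
  psi 0.970 turn(rad) [ 0.015  0.    -0.001] q6 est -0.99
  psi 4.112 turn(rad) [-3.127e+00  2.000e-03  1.000e-03] q6 est -4.13
  psi 7.253 turn(rad) [ 0.015  0.    -0.001] q6 est -0.99
pos [0.4776 0.0299 0.1851] psi 0.985 q6 -1.16 tilt 0.0015 F [-0.5  0.1 -0.3] w 0.0272 t 29.9
 xyz [0.1809 0.2082 0.1979] turn [ 0.0048  0.0001 -0.0005] dist 0.085
```

Call:
apply_moves --commands '[{"xyz": [0.05,0.2,0.18],"turn": [0.004,0,0],"jaw": 180},{"xyz": [0.1,0.2,0.18],"turn": [0.004,0,0],"jaw": 180},{"xyz": [0.18,0.2,0.18],"turn": [0.004,0,0],"jaw": 180},{"xyz": [0.18,0.2,0.18],"turn": [0.004,0,0],"jaw": 180},{"xyz": [0.18,0.2,0.18],"turn": [0.004,0,0],"jaw": 180},{"xyz": [0.18,0.2,0.18],"turn": [0.004,0,0],"jaw": 180}]'

```text
clock: 30.42
tool_pos: [0.4638, 0.0904, 0.1409]
eef_rot: [0.626, -0.329, 0.626, 0.328]
contact_force: [0.3, -0.9, 0.9]
width: 0.0273
```

```bash
python3 -c "
from h import *
plan(0.4615,0.100,0.072,0.97)
im,d=cap('scene')
cv2.imwrite('pics/s18.png',cv2.resize(im[200:340,270:430],None,fx=5,fy=4.2,interpolation=cv2.INTER_CUBIC)[:,:,::-1])
"
```

```text
psi -5.313 turn(rad) [-0.004  0.     0.001] q6 est -0.99
  psi 0.970 turn(rad) [-0.004  0.     0.001] q6 est -0.99
  psi 7.253 turn(rad) [-0.004  0.     0.001] q6 est -0.99
pos [0.4638 0.0904 0.1409] psi 0.966 q6 -1.01 tilt 0.0009 F [ 0.3 -0.9  0.9] w 0.0273 t 30.4
 xyz [0.2755 0.0296 0.0264] turn [-0.0014  0.      0.0003] dist 0.070
```

View pics/s18.png

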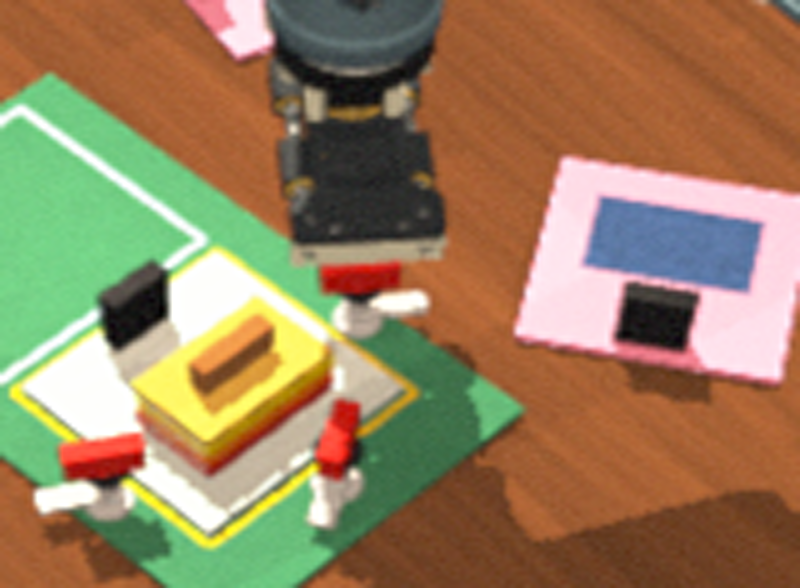

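Call:
apply_moves --commands '[{"xyz": [0,0.03,0.026],"turn": [0,0,0],"jaw": 180},{"xyz": [0.05,0.03,0.026],"turn": [0,0,0],"jaw": 180},{"xyz": [0.1,0.03,0.026],"turn": [0,0,0],"jaw": 180},{"xyz": [0.1,0.03,0.026],"turn": [0,0,0],"jaw": 180},{"xyz": [0.1,0.03,0.026],"turn": [0,0,0],"jaw": 180}]'

```text
clock: 30.88
tool_pos: [0.4602, 0.101, 0.1155]
eef_rot: [0.626, -0.328, 0.626, 0.328]
contact_force: [-0.3, -0.7, -0.0]
width: 0.0273
```

```bash
python3 -c "
from h import *
plan(0.4615,0.100,0.072,0.97)
"
```

```text
psi -5.313 turn(rad) [-0.004 -0.    -0.   ] q6 est -0.99
  psi 0.970 turn(rad) [-0.004 -0.    -0.   ] q6 est -0.99
  psi 7.253 turn(rad) [-0.004 -0.    -0.   ] q6 est -0.99
pos [0.4602 0.101  0.1155] psi 0.966 q6 -0.99 tilt 0.0005 F [-0.3 -0.7 -0. ] w 0.0273 t 30.9
 xyz [ 1.74e-01 -6.60e-03 -1.00e-04] turn [-0.0014 -0.0001 -0.0001] dist 0.044
```

Call:
apply_moves --commands '[{"xyz": [0.06,-0.005,0],"turn": [0,0,0],"jaw": 180},{"xyz": [0.12,-0.005,0],"turn": [0,0,0],"jaw": 180},{"xyz": [0.172,-0.005,0],"turn": [0,0,0],"jaw": 180},{"xyz": [0.172,-0.005,0],"turn": [0,0,0],"jaw": 180},{"xyz": [0.172,-0.005,0],"turn": [0,0,0],"jaw": 180},{"xyz": [0.172,-0.005,0],"turn": [0,0,0],"jaw": 245},{"xyz": [0.172,-0.005,0],"turn": [0,0,0],"jaw": 245},{"xyz": [0.172,-0.005,0],"turn": [0,0,0],"jaw": 245}]' --force 25

```text
clock: 31.55
tool_pos: [0.4607, 0.0985, 0.0734]
eef_rot: [0.625, -0.33, 0.627, 0.328]
contact_force: [-3.5, -6.6, 5.5]
width: 0.0136
```

```bash
python3 -c "
from h import *
plan(0.4615,0.100,0.072,0.97)
"
```

```text
psi -5.313 turn(rad) [-0.002 -0.004  0.001] q6 est -0.99
  psi 0.970 turn(rad) [-0.002 -0.004  0.001] q6 est -0.99
  psi 7.253 turn(rad) [-0.002 -0.004  0.001] q6 est -0.99
pos [0.4607 0.0985 0.0734] psi 0.968 q6 -0.99 tilt 0.0040 F [-3.5 -6.6  5.5] w 0.0136 t 31.6
 xyz [0.0054 0.0007 0.0069] turn [-0.0006 -0.0012  0.0003] dist 0.002
```

Call:
apply_moves --commands '[{"xyz": [0,0,-0.006],"turn": [0,0,0],"jaw": 245},{"xyz": [0,0,-0.006],"turn": [0.04,0,0],"jaw": 245},{"xyz": [0,0,-0.006],"turn": [0.08,0,0],"jaw": 245},{"xyz": [0,0,-0.006],"turn": [0.12,0,0],"jaw": 245},{"xyz": [0,0,-0.006],"turn": [0.16,0,0],"jaw": 245},{"xyz": [0,0,-0.006],"turn": [0.2,0,0],"jaw": 245},{"xyz": [0,0,-0.006],"turn": [0.24,0,0],"jaw": 245},{"xyz": [0,0,-0.006],"turn": [0.27,0,0],"jaw": 245}]'

```text
clock: 32.22
tool_pos: [0.4602, 0.0982, 0.0734]
eef_rot: [0.706, -0.04, 0.706, 0.039]
contact_force: [-4.4, -5.6, 7.0]
width: 0.0142
```

```bash
python3 -c "
from h import *
plan(0.4607,0.0985,0.072,-1.49+3.14159)
im,d=cap('scene')
cv2.imwrite('pics/s19.png',cv2.resize(im[200:340,270:430],None,fx=5,fy=4.2,interpolation=cv2.INTER_CUBIC)[:,:,::-1])
"
```

```text
psi -4.632 turn(rad) [-1.539e+00 -1.000e-03  1.000e-03] q6 est -1.68
  psi -1.490 turn(rad) [1.602e+00 1.000e-03 2.000e-03] q6 est 1.47
  psi 1.652 turn(rad) [-1.539e+00 -1.000e-03  1.000e-03] q6 est -1.68
  psi 4.793 turn(rad) [1.602e+00 1.000e-03 2.000e-03] q6 est 1.47
  psi 7.935 turn(rad) [-1.539e+00 -1.000e-03  1.000e-03] q6 est -1.68
pos [0.4602 0.0982 0.0734] psi 0.112 q6 -0.14 tilt 0.0017 F [-4.4 -5.6  7. ] w 0.0142 t 32.2
 xyz [0.0055 0.0012 0.0021] turn [-4.9e-01 -5.0e-04  4.0e-04] dist 0.001
```

View pics/s19.png

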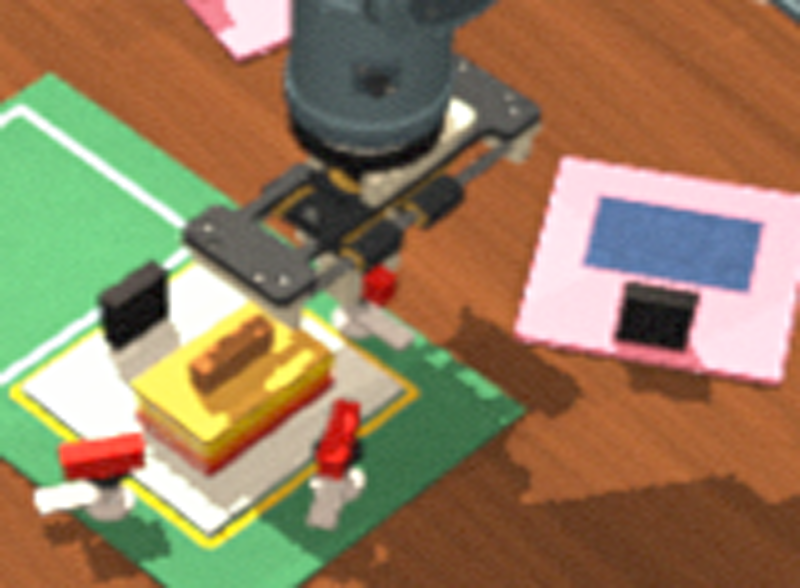

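Call:
apply_moves --commands '[{"xyz": [0,0.002,0.002],"turn": [0.04,0,0],"jaw": 245},{"xyz": [0,0.002,0.002],"turn": [0.08,0,0],"jaw": 245},{"xyz": [0,0.002,0.002],"turn": [0.12,0,0],"jaw": 245},{"xyz": [0,0.002,0.002],"turn": [0.16,0,0],"jaw": 245},{"xyz": [0,0.002,0.002],"turn": [0.2,0,0],"jaw": 245},{"xyz": [0,0.002,0.002],"turn": [0.24,0,0],"jaw": 245},{"xyz": [0,0.002,0.002],"turn": [0.28,0,0],"jaw": 245},{"xyz": [0,0.002,0.002],"turn": [0.31,0,0],"jaw": 245}]'

```text
clock: 32.93
tool_pos: [0.4598, 0.0984, 0.0733]
eef_rot: [0.642, 0.294, 0.643, -0.296]
contact_force: [-6.6, -7.0, 9.5]
width: 0.0136
```

```bash
python3 -c "
from h import *
plan(0.4607,0.0985,0.072,-1.49+3.14159)
print(r.get_obs()['wrist_torque'])
"
```

```text
psi -4.632 turn(rad) [-2.513e+00 -3.000e-03  2.000e-03] q6 est -1.68
  psi -1.490 turn(rad) [0.629 0.001 0.003] q6 est 1.47
  psi 1.652 turn(rad) [-2.513e+00 -3.000e-03  2.000e-03] q6 est -1.68
  psi 4.793 turn(rad) [0.629 0.001 0.003] q6 est 1.47
  psi 7.935 turn(rad) [-2.513e+00 -3.000e-03  2.000e-03] q6 est -1.68
pos [0.4598 0.0984 0.0733] psi -0.861 q6 0.84 tilt 0.0029 F [-6.6 -7.   9.5] w 0.0136 t 32.9
 xyz [0.0054 0.0031 0.0022] turn [0.2001 0.0004 0.0008] dist 0.002
[-1.0723445   1.30443995  0.05783991]
```

Call:
apply_moves --commands '[{"xyz": [0,-0.006,0],"turn": [0.04,0,0],"jaw": 245},{"xyz": [0,-0.006,0],"turn": [0.08,0,0],"jaw": 245},{"xyz": [0,-0.006,0],"turn": [0.12,0,0],"jaw": 245},{"xyz": [0,-0.006,0],"turn": [0.15,0,0],"jaw": 245},{"xyz": [0,-0.006,0],"turn": [0.18,0,0],"jaw": 245},{"xyz": [0,-0.006,0],"turn": [0.195,0,0],"jaw": 245},{"xyz": [0,-0.006,0],"turn": [0.195,0,0],"jaw": 245},{"xyz": [0,-0.006,0],"turn": [0.195,0,0],"jaw": 245}]'

```text
clock: 33.6
tool_pos: [0.4595, 0.0986, 0.0734]
eef_rot: [0.525, 0.474, 0.525, -0.474]
contact_force: [-3.3, -0.3, 6.5]
width: 0.0137
```

```bash
python3 -c "
from h import *
plan(0.4607,0.0985,0.072,-1.49+3.14159)
print(r.get_obs()['wrist_torque'])
im,d=cap('scene')
cv2.imwrite('pics/s20.png',cv2.resize(im[200:340,270:430],None,fx=5,fy=4.2,interpolation=cv2.INTER_CUBIC)[:,:,::-1])
"
```

```text
psi -4.632 turn(rad) [-3.121  0.     0.   ] q6 est -1.68
  psi -1.490 turn(rad) [ 0.021  0.    -0.   ] q6 est 1.46
  psi 1.652 turn(rad) [-3.121  0.     0.   ] q6 est -1.68
  psi 4.793 turn(rad) [ 0.021  0.    -0.   ] q6 est 1.46
  psi 7.935 turn(rad) [-3.121  0.     0.   ] q6 est -1.68
pos [0.4595 0.0986 0.0734] psi -1.469 q6 1.44 tilt 0.0001 F [-3.3 -0.3  6.5] w 0.0137 t 33.6
 xyz [0.0054 0.0047 0.0009] turn [ 0.0067  0.     -0.    ] dist 0.002
[-0.06314425  0.84762651 -0.03901267]
```

View pics/s20.png

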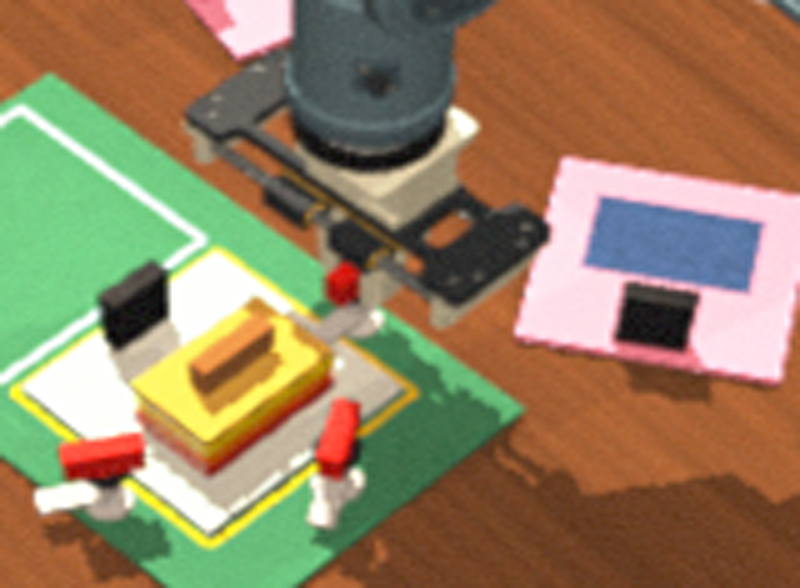

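Call:
apply_moves --commands '[{"xyz": [0,0,0],"turn": [0.02,0,0],"jaw": 245},{"xyz": [0,0,0],"turn": [0.03,0,0],"jaw": 245},{"xyz": [0,0,0],"turn": [0.03,0,0],"jaw": 245}]'

```text
clock: 33.9
tool_pos: [0.4599, 0.0986, 0.0733]
eef_rot: [0.502, 0.498, 0.502, -0.498]
contact_force: [-2.8, -0.3, 6.9]
width: 0.0143
```

```bash
python3 -c "
from h import *
plan(0.4607,0.0985,0.072,-1.49+3.14159)
print(r.get_obs()['wrist_torque'])
"
```

```text
psi -4.632 turn(rad) [ 3.069e+00 -1.000e-03 -1.000e-03] q6 est 4.60
  psi -1.490 turn(rad) [-0.073  0.    -0.001] q6 est 1.46
  psi 1.652 turn(rad) [ 3.069e+00 -1.000e-03 -1.000e-03] q6 est 4.60
  psi 4.793 turn(rad) [-0.073  0.    -0.001] q6 est 1.46
  psi 7.935 turn(rad) [ 3.069e+00 -1.000e-03 -1.000e-03] q6 est 4.60
pos [0.4599 0.0986 0.0733] psi -1.563 q6 1.54 tilt 0.0010 F [-2.8 -0.3  6.9] w 0.0143 t 33.9
 xyz [0.0054 0.0032 0.0006] turn [-0.0232  0.0001 -0.0003] dist 0.002
[-0.01353997  0.6225088   0.5514077 ]
```

Call:
apply_moves --commands '[{"xyz": [0,0,0],"turn": [0.02,0,0],"jaw": 180},{"xyz": [0,0,0],"turn": [0.01,0,0],"jaw": 180},{"xyz": [-0.02,0,0],"turn": [0,0,0],"jaw": 180},{"xyz": [-0.12,0,0],"turn": [0,0,0],"jaw": 180},{"xyz": [-0.24,0,0],"turn": [0,0,0],"jaw": 180},{"xyz": [-0.36,0,0],"turn": [-0.04,0,0],"jaw": 180},{"xyz": [-0.4,0,0],"turn": [-0.08,0,0],"jaw": 180},{"xyz": [-0.4,0,0],"turn": [-0.12,0,0],"jaw": 180}]'

```text
clock: 34.57
tool_pos: [0.4623, 0.0987, 0.1763]
eef_rot: [0.59, 0.395, 0.585, -0.392]
contact_force: [0.3, -0.5, -0.5]
width: 0.027
```

Call:
apply_moves --commands '[{"xyz": [0,0,0],"turn": [-0.04,0,0],"jaw": 180},{"xyz": [0,0,0],"turn": [-0.08,0,0],"jaw": 180},{"xyz": [0,0,0],"turn": [-0.12,0,0],"jaw": 180},{"xyz": [0,0,0],"turn": [-0.16,0,0],"jaw": 180},{"xyz": [0,0,0],"turn": [-0.2,0,0],"jaw": 180},{"xyz": [0,0,0],"turn": [-0.24,0,0],"jaw": 180},{"xyz": [0,0,0],"turn": [-0.28,0,0],"jaw": 180},{"xyz": [0,0,0],"turn": [-0.32,0,0],"jaw": 180}]'

```text
clock: 35.23
tool_pos: [0.4601, 0.0987, 0.1729]
eef_rot: [0.705, 0.064, 0.704, -0.064]
contact_force: [1.0, -0.4, 0.6]
width: 0.0271
```

Call:
apply_moves --commands '[{"xyz": [0,0,0],"turn": [-0.04,0,0],"jaw": 180},{"xyz": [0,0,0],"turn": [-0.08,0,0],"jaw": 180},{"xyz": [0,0,0],"turn": [-0.12,0,0],"jaw": 180},{"xyz": [0,0,0],"turn": [-0.16,0,0],"jaw": 180},{"xyz": [0,0,0],"turn": [-0.2,0,0],"jaw": 180},{"xyz": [0,0,0],"turn": [-0.24,0,0],"jaw": 180},{"xyz": [0,0,0],"turn": [-0.28,0,0],"jaw": 180},{"xyz": [0,0,0],"turn": [-0.32,0,0],"jaw": 180}]'

```text
clock: 35.9
tool_pos: [0.4601, 0.0987, 0.1729]
eef_rot: [0.649, -0.282, 0.648, 0.281]
contact_force: [0.6, -0.2, 0.3]
width: 0.0274
```

```bash
python3 -c "
from h import *
plan(0.5435,0.181,0.16,2.17)
"
```

```text
psi -4.113 turn(rad) [-1.351e+00  0.000e+00  1.000e-03] q6 est -2.09
  psi -0.972 turn(rad) [ 1.79   0.002 -0.   ] q6 est 1.05
  psi 2.170 turn(rad) [-1.351e+00  0.000e+00  1.000e-03] q6 est -2.09
  psi 5.312 turn(rad) [ 1.79   0.002 -0.   ] q6 est 1.05
  psi 8.453 turn(rad) [-1.351e+00  0.000e+00  1.000e-03] q6 est -2.09
pos [0.4601 0.0987 0.1729] psi 0.819 q6 -0.85 tilt 0.0014 F [ 0.6 -0.2  0.3] w 0.0274 t 35.9
 xyz [ 0.052  -0.0187  0.4683] turn [-4.301e-01  1.000e-04  5.000e-04] dist 0.118
```

Call:
apply_moves --commands '[{"xyz": [0,-0.018,0.1],"turn": [-0.04,0,0],"jaw": 180},{"xyz": [0,-0.018,0.2],"turn": [-0.08,0,0],"jaw": 180},{"xyz": [0,-0.018,0.3],"turn": [-0.12,0,0],"jaw": 180},{"xyz": [0,-0.018,0.4],"turn": [-0.16,0,0],"jaw": 180},{"xyz": [0,-0.018,0.465],"turn": [-0.2,0,0],"jaw": 180},{"xyz": [0,-0.018,0.465],"turn": [-0.24,0,0],"jaw": 180},{"xyz": [0,-0.018,0.465],"turn": [-0.28,0,0],"jaw": 180},{"xyz": [0,-0.018,0.465],"turn": [-0.32,0,0],"jaw": 180}]'

```text
clock: 36.57
tool_pos: [0.5434, 0.1804, 0.1726]
eef_rot: [-0.434, 0.558, -0.434, -0.558]
contact_force: [0.4, -0.2, 0.4]
width: 0.0277
```

Call:
apply_moves --commands '[{"xyz": [0,0,0],"turn": [-0.04,0,0],"jaw": 180},{"xyz": [0,0,0],"turn": [-0.08,0,0],"jaw": 180},{"xyz": [0,0,0],"turn": [-0.1,0,0],"jaw": 180},{"xyz": [0,0,0],"turn": [-0.1,0,0],"jaw": 180},{"xyz": [0,0,0],"turn": [-0.1,0,0],"jaw": 180}]'

```text
clock: 36.98
tool_pos: [0.5432, 0.18, 0.1727]
eef_rot: [-0.345, 0.618, -0.344, -0.617]
contact_force: [-0.3, 0.2, -0.6]
width: 0.0274
```

```bash
python3 -c "
from h import *
plan(0.5435,0.181,0.115,2.17)
im,d=cap('scene')
cv2.imwrite('pics/s21.png',cv2.resize(im[200:340,270:430],None,fx=5,fy=4.2,interpolation=cv2.INTER_CUBIC)[:,:,::-1])
"
```

```text
psi -4.113 turn(rad) [-0.046 -0.     0.001] q6 est -2.04
  psi -0.972 turn(rad) [3.096e+00 1.000e-03 0.000e+00] q6 est 1.10
  psi 2.170 turn(rad) [-0.046 -0.     0.001] q6 est -2.04
  psi 5.312 turn(rad) [3.096e+00 1.000e-03 0.000e+00] q6 est 1.10
  psi 8.453 turn(rad) [-0.046 -0.     0.001] q6 est -2.04
pos [0.5432 0.18   0.1727] psi 2.124 q6 -2.00 tilt 0.0010 F [-0.3  0.2 -0.6] w 0.0274 t 37.0
 xyz [ 0.2308 -0.0029  0.003 ] turn [-0.0146 -0.0001  0.0003] dist 0.058
```

View pics/s21.png

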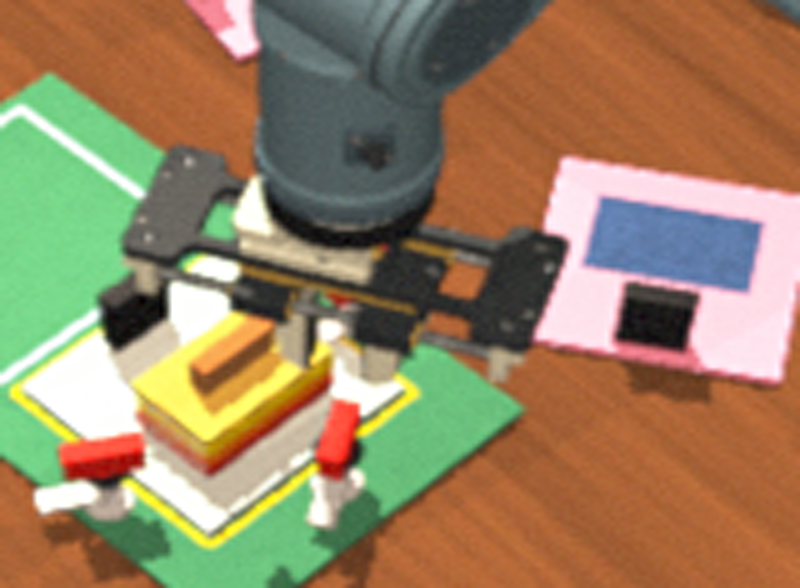

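Call:
apply_moves --commands '[{"xyz": [0.1,-0.002,0],"turn": [-0.014,0,0],"jaw": 180},{"xyz": [0.2,-0.002,0],"turn": [-0.014,0,0],"jaw": 180},{"xyz": [0.24,-0.002,0],"turn": [-0.014,0,0],"jaw": 180},{"xyz": [0.24,-0.002,0],"turn": [-0.014,0,0],"jaw": 180},{"xyz": [0.24,-0.002,0],"turn": [-0.014,0,0],"jaw": 180}]'

```text
clock: 37.45
tool_pos: [0.5433, 0.1801, 0.1122]
eef_rot: [0.33, -0.625, 0.331, 0.625]
contact_force: [0.5, -0.4, 0.3]
width: 0.0277
```

```bash
python3 -c "
from h import *
plan(0.5435,0.181,0.072,2.17)
"
```

```text
psi -4.113 turn(rad) [-0.001  0.    -0.001] q6 est -2.04
  psi 2.170 turn(rad) [-0.001  0.    -0.001] q6 est -2.04
  psi 8.453 turn(rad) [-0.001  0.    -0.001] q6 est -2.04
pos [0.5433 0.1801 0.1122] psi 2.169 q6 -2.04 tilt 0.0009 F [ 0.5 -0.4  0.3] w 0.0277 t 37.5
 xyz [ 0.1609 -0.0027  0.0026] turn [-0.0003  0.0001 -0.0003] dist 0.040
```

Call:
apply_moves --commands '[{"xyz": [0.06,-0.002,0.002],"turn": [0,0,0],"jaw": 180},{"xyz": [0.12,-0.002,0.002],"turn": [0,0,0],"jaw": 180},{"xyz": [0.158,-0.002,0.002],"turn": [0,0,0],"jaw": 180},{"xyz": [0.158,-0.002,0.002],"turn": [0,0,0],"jaw": 180},{"xyz": [0.158,-0.002,0.002],"turn": [0,0,0],"jaw": 180},{"xyz": [0.158,-0.002,0.002],"turn": [0,0,0],"jaw": 245},{"xyz": [0.158,-0.002,0.002],"turn": [0,0,0],"jaw": 245},{"xyz": [0.158,-0.002,0.002],"turn": [0,0,0],"jaw": 245}]'

```text
clock: 38.12
tool_pos: [0.5439, 0.1816, 0.0738]
eef_rot: [-0.331, 0.625, -0.33, -0.625]
contact_force: [-0.8, 1.1, 1.6]
width: 0.0141
```

```bash
python3 -c "
from h import *
plan(0.5435,0.181,0.072,0.08)
"
```

```text
psi -6.203 turn(rad) [2.09e+00 2.00e-03 0.00e+00] q6 est 0.05
  psi -3.062 turn(rad) [-1.052 -0.     0.002] q6 est -3.10
  psi 0.080 turn(rad) [2.09e+00 2.00e-03 0.00e+00] q6 est 0.05
  psi 3.222 turn(rad) [-1.052 -0.     0.002] q6 est -3.10
  psi 6.363 turn(rad) [2.09e+00 2.00e-03 0.00e+00] q6 est 0.05
pos [0.5439 0.1816 0.0738] psi 2.170 q6 -2.04 tilt 0.0019 F [-0.8  1.1  1.6] w 0.0141 t 38.1
 xyz [ 0.0072  0.0026 -0.0011] turn [-3.348e-01 -1.000e-04  6.000e-04] dist 0.002
```

Total turn is 2.09 rad, or 0.665 as a share.

Call:
apply_moves --commands '[{"xyz": [0,0,0],"turn": [0.03,0,0],"jaw": 245},{"xyz": [0,0,0],"turn": [0.07,0,0],"jaw": 245},{"xyz": [0,0,0],"turn": [0.11,0,0],"jaw": 245},{"xyz": [0,0,0],"turn": [0.15,0,0],"jaw": 245},{"xyz": [0,0,0],"turn": [0.19,0,0],"jaw": 245},{"xyz": [0,0,0],"turn": [0.23,0,0],"jaw": 245},{"xyz": [0,0,0],"turn": [0.27,0,0],"jaw": 245},{"xyz": [0,0,0],"turn": [0.31,0,0],"jaw": 245}]'

```text
clock: 38.78
tool_pos: [0.544, 0.181, 0.0738]
eef_rot: [0.585, -0.398, 0.584, 0.398]
contact_force: [-1.1, -0.7, 2.6]
width: 0.0143
```

Call:
apply_moves --commands '[{"xyz": [0,0,0],"turn": [0.04,0,0],"jaw": 245},{"xyz": [0,0,0],"turn": [0.08,0,0],"jaw": 245},{"xyz": [0,0,0],"turn": [0.12,0,0],"jaw": 245},{"xyz": [0,0,0],"turn": [0.16,0,0],"jaw": 245},{"xyz": [0,0,0],"turn": [0.2,0,0],"jaw": 245},{"xyz": [0,0,0],"turn": [0.24,0,0],"jaw": 245},{"xyz": [0,0,0],"turn": [0.28,0,0],"jaw": 245},{"xyz": [0,0,0],"turn": [0.28,0,0],"jaw": 245}]'

```text
clock: 39.45
tool_pos: [0.5436, 0.1806, 0.0738]
eef_rot: [0.698, -0.112, 0.698, 0.111]
contact_force: [-2.8, -1.2, 6.2]
width: 0.0139
```

```bash
python3 -c "
from h import *
plan(0.5435,0.181,0.072,0.08)
print(r.get_obs()['wrist_torque'])
im,d=cap('scene')
cv2.imwrite('pics/s22.png',cv2.resize(im[200:340,270:430],None,fx=5,fy=4.2,interpolation=cv2.INTER_CUBIC)[:,:,::-1])
"
```

```text
psi -6.203 turn(rad) [0.237 0.001 0.   ] q6 est 0.05
  psi -3.062 turn(rad) [-2.905e+00 -1.000e-03  1.000e-03] q6 est -3.09
  psi 0.080 turn(rad) [0.237 0.001 0.   ] q6 est 0.05
  psi 3.222 turn(rad) [-2.905e+00 -1.000e-03  1.000e-03] q6 est -3.09
  psi 6.363 turn(rad) [0.237 0.001 0.   ] q6 est 0.05
pos [0.5436 0.1806 0.0738] psi 0.317 q6 -0.19 tilt 0.0007 F [-2.8 -1.2  6.2] w 0.0139 t 39.5
 xyz [ 0.007   0.0015 -0.0001] turn [0.0754 0.0002 0.0001] dist 0.002
[-0.35061551  0.441316   -0.00159909]
```

View pics/s22.png

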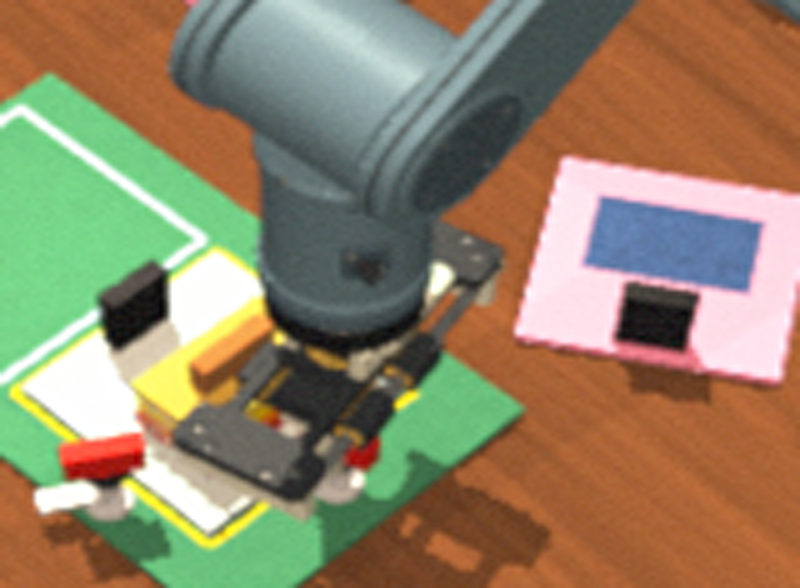

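Call:
apply_moves --commands '[{"xyz": [0,0,0],"turn": [0.04,0,0],"jaw": 245},{"xyz": [0,0,0],"turn": [0.07,0,0],"jaw": 245},{"xyz": [0,0,0],"turn": [0.09,0,0],"jaw": 245},{"xyz": [0,0,0],"turn": [0.09,0,0],"jaw": 245},{"xyz": [0,0,0],"turn": [0.09,0,0],"jaw": 245}]'

```text
clock: 39.92
tool_pos: [0.5435, 0.1806, 0.0737]
eef_rot: [0.707, -0.015, 0.707, 0.015]
contact_force: [-3.2, -0.5, 5.9]
width: 0.0145
```

```bash
python3 -c "
from h import *
plan(0.5435,0.181,0.072,0.08)
print(r.get_obs()['wrist_torque'])
"
```

```text
psi -6.203 turn(rad) [-0.037  0.     0.001] q6 est 0.05
  psi -3.062 turn(rad) [ 3.104e+00  1.000e-03 -1.000e-03] q6 est 3.19
  psi 0.080 turn(rad) [-0.037  0.     0.001] q6 est 0.05
  psi 3.222 turn(rad) [ 3.104e+00  1.000e-03 -1.000e-03] q6 est 3.19
  psi 6.363 turn(rad) [-0.037  0.     0.001] q6 est 0.05
pos [0.5435 0.1806 0.0737] psi 0.043 q6 0.08 tilt 0.0008 F [-3.2 -0.5  5.9] w 0.0145 t 39.9
 xyz [0.007  0.0015 0.    ] turn [-0.0118  0.0001  0.0002] dist 0.002
[-0.26478873  0.52885826  0.4561425 ]
```

Call:
apply_moves --commands '[{"xyz": [0,0,0],"turn": [-0.01,0,0],"jaw": 180},{"xyz": [0,0,0],"turn": [-0.01,0,0],"jaw": 180},{"xyz": [-0.02,0,0],"turn": [-0.01,0,0],"jaw": 180},{"xyz": [-0.12,0,0],"turn": [-0.01,0,0],"jaw": 180},{"xyz": [-0.24,0,0],"turn": [-0.01,0,0],"jaw": 180},{"xyz": [-0.36,0,0],"turn": [-0.05,0,0],"jaw": 180},{"xyz": [-0.4,0,0],"turn": [-0.09,0,0],"jaw": 180},{"xyz": [-0.4,0,0],"turn": [-0.13,0,0],"jaw": 180}]'

```text
clock: 40.58
tool_pos: [0.5459, 0.1812, 0.1771]
eef_rot: [0.692, -0.159, 0.686, 0.158]
contact_force: [0.7, 0.9, -0.3]
width: 0.0272
```

```bash
python3 -c "
from h import *
plan(0.6414,0.1167,0.165,1.1)
"
```

```text
psi -5.183 turn(rad) [-0.648  0.006  0.005] q6 est -1.11
  psi -2.042 turn(rad) [ 2.493  0.006 -0.008] q6 est 2.03
  psi 1.100 turn(rad) [-0.648  0.006  0.005] q6 est -1.11
  psi 4.242 turn(rad) [ 2.493  0.006 -0.008] q6 est 2.03
  psi 7.383 turn(rad) [-0.648  0.006  0.005] q6 est -1.11
pos [0.5459 0.1812 0.1771] psi 0.452 q6 -0.33 tilt 0.0076 F [ 0.7  0.9 -0.3] w 0.0272 t 40.6
 xyz [ 0.0511 -0.3987  0.2309] turn [-0.2064  0.002   0.0015] dist 0.116
```

Call:
apply_moves --commands '[{"xyz": [0,-0.1,0.06],"turn": [-0.04,0,0],"jaw": 180},{"xyz": [0,-0.2,0.12],"turn": [-0.08,0,0],"jaw": 180},{"xyz": [0,-0.3,0.18],"turn": [-0.12,0,0],"jaw": 180},{"xyz": [0,-0.4,0.23],"turn": [-0.16,0,0],"jaw": 180},{"xyz": [0,-0.4,0.23],"turn": [-0.19,0,0],"jaw": 180},{"xyz": [0,-0.4,0.23],"turn": [-0.19,0,0],"jaw": 180},{"xyz": [0,-0.4,0.23],"turn": [-0.19,0,0],"jaw": 180},{"xyz": [0,-0.4,0.23],"turn": [-0.19,0,0],"jaw": 180}]'

```text
clock: 41.25
tool_pos: [0.6379, 0.1158, 0.1728]
eef_rot: [0.614, -0.351, 0.614, 0.351]
contact_force: [-0.1, -0.3, 0.4]
width: 0.0274
```

```bash
python3 -c "
from h import *
plan(0.6414,0.1167,0.11,1.1)
im,d=cap('scene')
cv2.imwrite('pics/s23.png',cv2.resize(im[200:340,250:410],None,fx=5,fy=4.2,interpolation=cv2.INTER_CUBIC)[:,:,::-1])
"
```

```text
psi -5.183 turn(rad) [-0.06  -0.    -0.001] q6 est -1.09
  psi -2.042 turn(rad) [ 3.081e+00 -1.000e-03  0.000e+00] q6 est 2.05
  psi 1.100 turn(rad) [-0.06  -0.    -0.001] q6 est -1.09
  psi 4.242 turn(rad) [ 3.081e+00 -1.000e-03  0.000e+00] q6 est 2.05
  psi 7.383 turn(rad) [-0.06  -0.    -0.001] q6 est -1.09
pos [0.6379 0.1158 0.1728] psi 1.040 q6 -1.03 tilt 0.0005 F [-0.1 -0.3  0.4] w 0.0274 t 41.2
 xyz [ 0.2513 -0.0104  0.0103] turn [-0.0192 -0.     -0.0002] dist 0.063
```

View pics/s23.png

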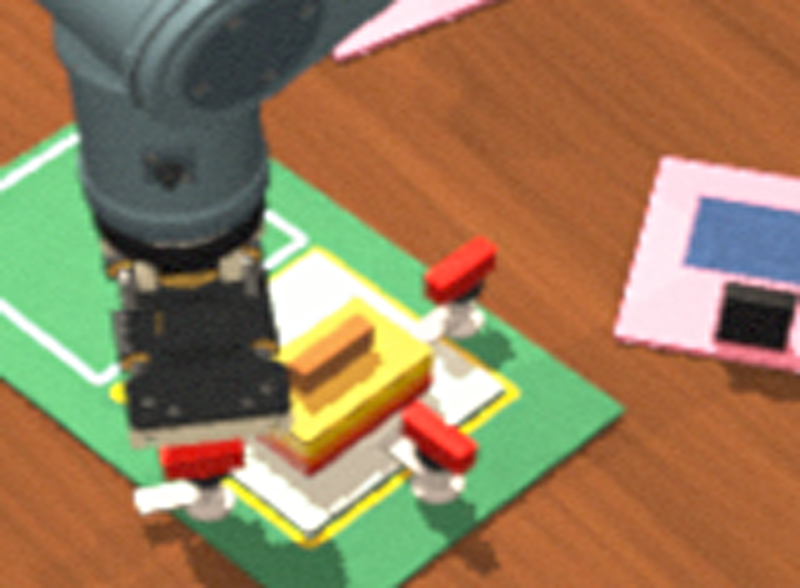

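Near and end clamps are in. Descend on the far knob.

Call:
apply_moves --commands '[{"xyz": [0.1,-0.01,0.01],"turn": [-0.019,0,0],"jaw": 180},{"xyz": [0.2,-0.01,0.01],"turn": [-0.019,0,0],"jaw": 180},{"xyz": [0.25,-0.01,0.01],"turn": [-0.019,0,0],"jaw": 180},{"xyz": [0.25,-0.01,0.01],"turn": [-0.019,0,0],"jaw": 180},{"xyz": [0.25,-0.01,0.01],"turn": [-0.019,0,0],"jaw": 180}]'

```text
clock: 41.72
tool_pos: [0.6412, 0.1166, 0.11]
eef_rot: [0.602, -0.37, 0.603, 0.37]
contact_force: [0.2, -0.5, 0.4]
width: 0.0276
```

```bash
python3 -c "
from h import *
plan(0.6414,0.1167,0.072,1.1)
"
```

```text
psi -5.183 turn(rad) [ 0.001 -0.001 -0.001] q6 est -1.09
  psi 1.100 turn(rad) [ 0.001 -0.001 -0.001] q6 est -1.09
  psi 7.383 turn(rad) [ 0.001 -0.001 -0.001] q6 est -1.09
pos [0.6412 0.1166 0.11  ] psi 1.101 q6 -1.09 tilt 0.0016 F [ 0.2 -0.5  0.4] w 0.0276 t 41.7
 xyz [ 0.1519 -0.0008  0.0006] turn [ 0.0004 -0.0002 -0.0005] dist 0.038
```

Call:
apply_moves --commands '[{"xyz": [0.06,0,0],"turn": [0,0,0],"jaw": 180},{"xyz": [0.12,0,0],"turn": [0,0,0],"jaw": 180},{"xyz": [0.15,0,0],"turn": [0,0,0],"jaw": 180},{"xyz": [0.15,0,0],"turn": [0,0,0],"jaw": 180},{"xyz": [0.15,0,0],"turn": [0,0,0],"jaw": 180},{"xyz": [0.15,0,0],"turn": [0,0,0],"jaw": 245},{"xyz": [0.15,0,0],"turn": [0,0,0],"jaw": 245},{"xyz": [0.15,0,0],"turn": [0,0,0],"jaw": 245}]'

```text
clock: 42.38
tool_pos: [0.6425, 0.1159, 0.0739]
eef_rot: [0.603, -0.371, 0.602, 0.37]
contact_force: [0.2, 1.1, 3.0]
width: 0.014
```

```bash
python3 -c "
from h import *
plan(0.6414,0.1167,0.072,-1.49)
"
```

```text
psi -7.773 turn(rad) [2.592e+00 2.000e-03 0.000e+00] q6 est 1.50
  psi -4.632 turn(rad) [-0.55  -0.     0.002] q6 est -1.64
  psi -1.490 turn(rad) [2.592e+00 2.000e-03 0.000e+00] q6 est 1.50
  psi 1.652 turn(rad) [-0.55  -0.     0.002] q6 est -1.64
  psi 4.793 turn(rad) [2.592e+00 2.000e-03 0.000e+00] q6 est 1.50
pos [0.6425 0.1159 0.0739] psi 1.102 q6 -1.09 tilt 0.0017 F [0.2 1.1 3. ] w 0.0140 t 42.4
 xyz [0.0077 0.0054 0.001 ] turn [-1.75e-01 -1.00e-04  5.00e-04] dist 0.002
```

Turn 2.59 rad, or 0.825 as a share.

Call:
apply_moves --commands '[{"xyz": [0,0,0],"turn": [0.03,0,0],"jaw": 245},{"xyz": [0,0,0],"turn": [0.07,0,0],"jaw": 245},{"xyz": [0,0,0],"turn": [0.11,0,0],"jaw": 245},{"xyz": [0,0,0],"turn": [0.15,0,0],"jaw": 245},{"xyz": [0,0,0],"turn": [0.19,0,0],"jaw": 245},{"xyz": [0,0,0],"turn": [0.23,0,0],"jaw": 245},{"xyz": [0,0,0],"turn": [0.27,0,0],"jaw": 245},{"xyz": [0,0,0],"turn": [0.31,0,0],"jaw": 245}]'

```text
clock: 43.05
tool_pos: [0.6415, 0.1152, 0.0739]
eef_rot: [0.705, -0.045, 0.706, 0.044]
contact_force: [-4.4, -4.3, 5.3]
width: 0.0141
```

Call:
apply_moves --commands '[{"xyz": [0,0,0],"turn": [0.04,0,0],"jaw": 245},{"xyz": [0,0,0],"turn": [0.08,0,0],"jaw": 245},{"xyz": [0,0,0],"turn": [0.12,0,0],"jaw": 245},{"xyz": [0,0,0],"turn": [0.16,0,0],"jaw": 245},{"xyz": [0,0,0],"turn": [0.2,0,0],"jaw": 245},{"xyz": [0,0,0],"turn": [0.24,0,0],"jaw": 245},{"xyz": [0,0,0],"turn": [0.28,0,0],"jaw": 245},{"xyz": [0,0,0],"turn": [0.31,0,0],"jaw": 245}]'

```text
clock: 43.72
tool_pos: [0.6403, 0.1156, 0.0739]
eef_rot: [0.644, 0.29, 0.645, -0.292]
contact_force: [-7.4, -2.5, 8.3]
width: 0.0138
```

```bash
python3 -c "
from h import *
plan(0.642,0.116,0.072,-1.49)
print(r.get_obs()['wrist_torque'])
"
```

```text
psi -7.773 turn(rad) [ 0.642 -0.     0.003] q6 est 1.50
  psi -4.632 turn(rad) [-2.499 -0.004 -0.   ] q6 est -1.64
  psi -1.490 turn(rad) [ 0.642 -0.     0.003] q6 est 1.50
  psi 1.652 turn(rad) [-2.499 -0.004 -0.   ] q6 est -1.64
  psi 4.793 turn(rad) [ 0.642 -0.     0.003] q6 est 1.50
pos [0.6403 0.1156 0.0739] psi -0.848 q6 0.86 tilt 0.0031 F [-7.4 -2.5  8.3] w 0.0138 t 43.7
 xyz [0.0075 0.006  0.0033] turn [ 0.2045 -0.      0.001 ] dist 0.003
[-0.46154872  1.32790054  0.14074819]
```

Call:
apply_moves --commands '[{"xyz": [0,-0.0045,-0.004],"turn": [0.04,0,0],"jaw": 245},{"xyz": [0,-0.0045,-0.004],"turn": [0.08,0,0],"jaw": 245},{"xyz": [0,-0.0045,-0.004],"turn": [0.12,0,0],"jaw": 245},{"xyz": [0,-0.0045,-0.004],"turn": [0.16,0,0],"jaw": 245},{"xyz": [0,-0.0045,-0.004],"turn": [0.2,0,0],"jaw": 245},{"xyz": [0,-0.0045,-0.004],"turn": [0.22,0,0],"jaw": 245},{"xyz": [0,-0.0045,-0.004],"turn": [0.22,0,0],"jaw": 245},{"xyz": [0,-0.0045,-0.004],"turn": [0.22,0,0],"jaw": 245}]'

```text
clock: 44.38
tool_pos: [0.64, 0.1163, 0.0739]
eef_rot: [0.51, 0.49, 0.51, -0.49]
contact_force: [-3.6, -0.0, 5.1]
width: 0.0142
```

```bash
python3 -c "
from h import *
plan(0.642,0.116,0.072,-1.49)
print(r.get_obs()['wrist_torque'])
"
```

```text
psi -7.773 turn(rad) [-0.041  0.     0.   ] q6 est 1.50
  psi -4.632 turn(rad) [ 3.101  0.    -0.   ] q6 est 4.64
  psi -1.490 turn(rad) [-0.041  0.     0.   ] q6 est 1.50
  psi 1.652 turn(rad) [ 3.101  0.    -0.   ] q6 est 4.64
  psi 4.793 turn(rad) [-0.041  0.     0.   ] q6 est 1.50
pos [0.64   0.1163 0.0739] psi -1.531 q6 1.54 tilt 0.0003 F [-3.6 -0.   5.1] w 0.0142 t 44.4
 xyz [0.0076 0.008  0.0017] turn [-0.013   0.      0.0001] dist 0.003
[0.01546469 0.81649715 0.46987976]
```

End stop felt (0.47 N m). Release, rise and retreat.

Call:
apply_moves --commands '[{"xyz": [0,0,0],"turn": [-0.01,0,0],"jaw": 180},{"xyz": [0,0,0],"turn": [-0.01,0,0],"jaw": 180},{"xyz": [-0.02,0,0],"turn": [-0.01,0,0],"jaw": 180},{"xyz": [-0.12,0,0],"turn": [-0.01,0,0],"jaw": 180},{"xyz": [-0.24,0,0],"turn": [-0.01,0,0],"jaw": 180},{"xyz": [-0.36,0,0],"turn": [-0.01,0,0],"jaw": 180},{"xyz": [-0.5,0,0],"turn": [-0.01,0,0],"jaw": 180},{"xyz": [-0.5,0,0],"turn": [-0.01,0,0],"jaw": 180}]'

```text
clock: 45.05
tool_pos: [0.6442, 0.1163, 0.2064]
eef_rot: [0.52, 0.486, 0.514, -0.479]
contact_force: [0.9, -0.7, 0.5]
width: 0.0273
```

Call:
apply_moves --commands '[{"xyz": [0,0,0.16],"turn": [0,0,0],"jaw": 180},{"xyz": [0,0,0.32],"turn": [0,0,0],"jaw": 180},{"xyz": [0,-0.1,0.48],"turn": [0,0,0],"jaw": 180},{"xyz": [0,-0.2,0.64],"turn": [0,0,0],"jaw": 180},{"xyz": [0,-0.3,0.8],"turn": [0,0,0],"jaw": 180},{"xyz": [0,-0.4,1],"turn": [0,0,0],"jaw": 180},{"xyz": [0,-0.4,1],"turn": [0,0,0],"jaw": 180},{"xyz": [0,-0.4,1],"turn": [0,0,0],"jaw": 180}]'

```text
clock: 45.72
tool_pos: [0.5561, -0.1455, 0.1982]
eef_rot: [0.516, 0.483, 0.515, -0.485]
contact_force: [-0.4, 0.1, 0.2]
width: 0.0273
```

```bash
python3 -c "
from h import *
im,d=cap('scene');
cv2.imwrite('pics/s24.png',cv2.resize(im[210:340,250:400],None,fx=5.3,fy=4.6,interpolation=cv2.INTER_CUBIC)[:,:,::-1])
for q in rect('scene',im,d,(0,150,60),(6,255,255),0.070,0.085,None,'knob'):
    if .4<q[3][0]<.7 and 0<q[3][1]<.3: print(*q)
for q in rect('scene',im,d,(15,90,60),(35,255,255),0.058,0.068,(270,230,360,320),'plate'):print(*q)
im,d=cap('top');
cv2.imwrite('pics/t24.png',cv2.resize(im[130:280,190:390],None,fx=4,fy=4,interpolation=cv2.INTER_CUBIC)[:,:,::-1])
for q in rect('top',im,d,(0,150,60),(6,255,255),0.070,0.085,None,'knob'):
    if .4<q[3][0]<.7 and 0<q[3][1]<.3: print(*q)
print(r.get_obs()['clock'],r.get_obs()['tool_pos'])
"
```

```text
scene knob 83 [0.4637 0.1027 0.076 ] yaw 0.103 size 42 x 18 pxc [342. 263.]
scene knob 96 [0.5484 0.184  0.0759] yaw -1.472 size 44 x 18 pxc [337. 303.]
scene knob 90 [0.6453 0.12   0.0761] yaw 0.179 size 43 x 15 pxc [290. 307.]
scene plate 486 [0.5563 0.1111 0.0626] yaw 0.102 size 91 x 59 pxc [316. 289.]
top knob 109 [0.6405 0.116  0.0781] yaw 0.087 size 43 x 14 pxc [259. 171.]
top knob 113 [0.5417 0.1817 0.0777] yaw -1.477 size 40 x 16 pxc [233. 216.]
top knob 105 [0.459  0.0984 0.0781] yaw 0.050 size 42 x 14 pxc [274. 248.]
45.8167 [ 0.55775831 -0.14141139  0.1981637 ]
```

View pics/s24.png

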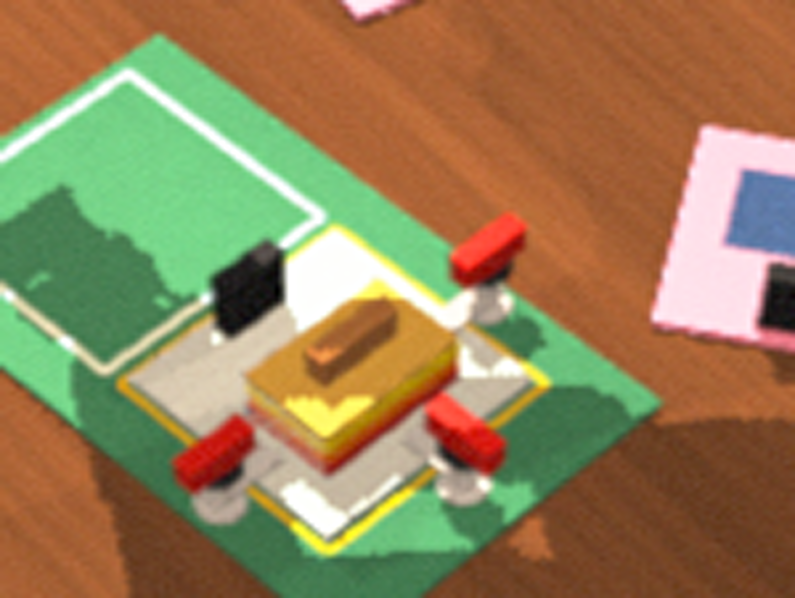

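View pics/t24.png

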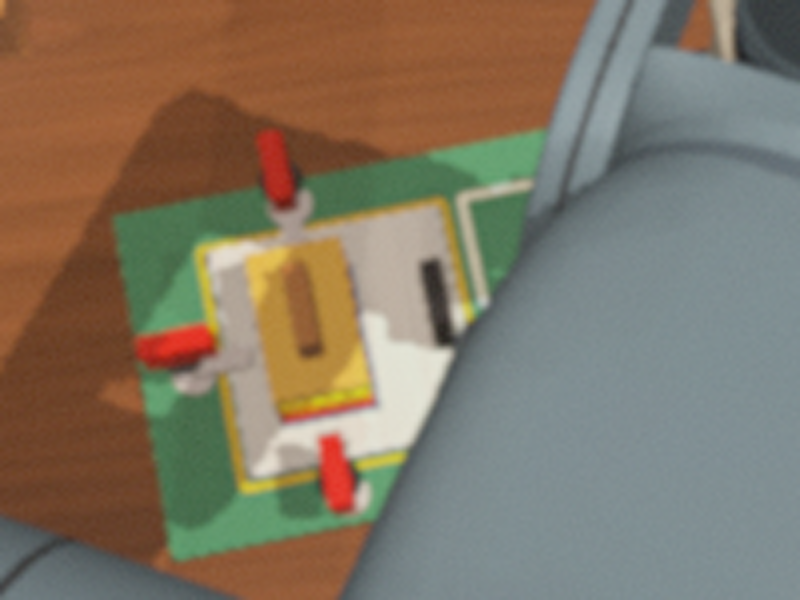

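```bash
python3 -c "
from h import *
print(r.close_job())"
```

```text
the job is handed in; nothing more can be done
None
```

The job is handed in at about 46 s of the 210 s allowed. No verdict is reported, but my last checks indicate all three steps were met.

**What I did:** Only three notebooks were present: red, orange and yellow. I stacked them on the felt with the tray at the white outline, and set the brass plate on top with its grip bar up. I then slid the tray by its handle into the yellow outline, kept it flat on the board, and turned the near, end and far knobs clockwise to their stops.

**Last checks:**
- **Tray and pile:** Both cameras show the tray squarely inside the yellow outline and the pile square. After allowing for the camera bias, the plate measures within about 1 mm of the press mark, turned within 0.01 rad of the board.
- **Knobs:** At each stop the wrist moment rose to about 0.5 N m. The bars read near 0.10 (near and far) and −1.47 rad (end), which is where they should be at the stops.
- **Disagreement:** The two cameras differed on the far bar (0.18 against 0.09 rad) and the near bar (0.10 against 0.05 rad), which I put down to the small pixel patches measured. At the worst reading the far knob is still at about 2.52 rad, just above the 2.5 limit.
- **Bystanders:** My moves stayed clear of the paperweight and ink jar, but I did not measure their positions again at the end.

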